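# Dry out the cold block station and set the vent pane ajar

## Task

The session is over and the cold block station has to dry out. Pull the clip-on covers off all the cold blocks that have one and lay them in the white tray, each flat on the tray's floor with its rib up; also push the vent pane of the side screen open with its stay and drop the middle one of the stay's three holes fully over the peg on the sill, so that the pane stays ajar. Leave the brown bottle, the pipette-tip box and the tube rack where they stand.

Things in the scene. Friction and masses are not known exactly. Their poses are not given: they have to be found in the camera images.
- station: the cold block station: a fixed white housing 210 x 220 x 30 mm (x, y, z) with six bolted-in aluminium tube blocks, each 62 x 40 mm (x, y), tops 60 mm above the bench, centred at x = +-42.5, y = -65, 0, 65 mm in its frame. Which blocks wear a cover varies. A spring ball in the middle of both short ends of each block. Origin: centre of its underside, z up
- cover_a: grey plastic cap that may sit on a cold block: 75 x 50 x 26 mm, open below, plus a grip rib on top 48 long (x), 12 thick (y), 26 high; about 50 g. Origin: centre of its underside, x along the rib, z up. On a block the origin is 38 mm above the bench, the skirt 22 mm down over the block, held by two spring balls: pull straight up with about 8 N; 25 mm up it is clear. In the tray the origin is 4 mm up. None if absent
- cover_b: grey plastic cap that may sit on a cold block: 75 x 50 x 26 mm, open below, plus a grip rib on top 48 long (x), 12 thick (y), 26 high; about 50 g. Origin: centre of its underside, x along the rib, z up. On a block the origin is 38 mm above the bench, the skirt 22 mm down over the block, held by two spring balls: pull straight up with about 8 N; 25 mm up it is clear. In the tray the origin is 4 mm up. None if absent
- cover_c: grey plastic cap that may sit on a cold block: 75 x 50 x 26 mm, open below, plus a grip rib on top 48 long (x), 12 thick (y), 26 high; about 50 g. Origin: centre of its underside, x along the rib, z up. On a block the origin is 38 mm above the bench, the skirt 22 mm down over the block, held by two spring balls: pull straight up with about 8 N; 25 mm up it is clear. In the tray the origin is 4 mm up. None if absent
- cover_d: grey plastic cap that may sit on a cold block: 75 x 50 x 26 mm, open below, plus a grip rib on top 48 long (x), 12 thick (y), 26 high; about 50 g. Origin: centre of its underside, x along the rib, z up. On a block the origin is 38 mm above the bench, the skirt 22 mm down over the block, held by two spring balls: pull straight up with about 8 N; 25 mm up it is clear. In the tray the origin is 4 mm up. None if absent
- cover_e: grey plastic cap that may sit on a cold block: 75 x 50 x 26 mm, open below, plus a grip rib on top 48 long (x), 12 thick (y), 26 high; about 50 g. Origin: centre of its underside, x along the rib, z up. On a block the origin is 38 mm above the bench, the skirt 22 mm down over the block, held by two spring balls: pull straight up with about 8 N; 25 mm up it is clear. In the tray the origin is 4 mm up. None if absent
- cover_f: grey plastic cap that may sit on a cold block: 75 x 50 x 26 mm, open below, plus a grip rib on top 48 long (x), 12 thick (y), 26 high; about 50 g. Origin: centre of its underside, x along the rib, z up. On a block the origin is 38 mm above the bench, the skirt 22 mm down over the block, held by two spring balls: pull straight up with about 8 N; 25 mm up it is clear. In the tray the origin is 4 mm up. None if absent
- tray: the white drying tray, fixed, 230 x 250 mm outside (222 x 242 inside; x, y), floor 4 mm and rim 21 mm above the bench; it holds six covers, two along x by three along y. Origin: centre of its underside, z up
- screen: the side screen at the robot's right, fixed: an aluminium frame 500 mm long (y), 30 thick, 280 high. Origin at bench level in its middle plane; -x is the inner side, z up. Its sill ledge reaches 70 mm inward, top 60 mm above the bench. The vent pane, 293 mm wide, has an upright hinge axis at (10, -200) mm, lies along y when shut, opens outward (+x) to 0.9 rad and is swung shut by a light spring (0.1 to 0.3 N m)
- stay_pivot (a point): pivot of the stay on the pane's inner side, at (-10, 0) mm in the screen's frame when shut, 65 mm above the bench, moving with the pane. The stay is a flat brass bar 20 mm wide, 5 thick, reaching from here inward over the sill; it swivels freely about the pivot, can be lifted up to 0.6 rad and falls back to level, 2.5 mm above the sill. Moving its knob outward or inward moves the pane
- stay_hole1 (a point): centre of the stay's hole nearest the pivot, 75 mm from it, mid-thickness; all holes are round, 10.4 mm wide
- stay_hole2 (a point): centre of the stay's middle hole, 115 mm from the pivot, mid-thickness
- stay_hole3 (a point): centre of the stay's hole nearest the knob, 155 mm from the pivot, mid-thickness
- stay_knob (a point): middle of the brass knob standing on the stay's free end, an upright cylinder 16 mm across, 32 mm high, 205 mm from the pivot; 18.5 mm above the bar's mid-thickness (stay level: 83.5 mm above the bench)
- peg_seat (a point): the brass peg upright on the sill ledge, 7 mm across, domed, tip 76.5 mm above the bench; this point is on its axis 65 mm above the bench, where a seated hole's centre lies
- bottle: bystander: a brown reagent bottle, 62 mm across, 125 mm high; origin at its underside
- tip_box: bystander: a blue pipette-tip box with a clear lid, 87 x 124 x 68 mm; origin at its underside
- tube_rack: bystander: a white tube rack with small tubes, 70 x 160 mm, 75 mm high; origin at its underside
Mind the look-alikes: they are no part of the job. What is shaped like the cover_c but turquoise is not meant. Leave any green look-alike of the cover_a alone.

How it is judged (in metres and radians):
At the end, for the whole second after the job is handed in: every cover present lies in the tray on its floor, rib up (within 0.06 rad of upright, origin less than 8 mm above the bench), at rest; the stay's middle hole is over the peg (within 4 mm sideways) and down (within 3 mm of its seated height), so that the pane is held ajar (x of cover_a in the frame of tray between -0.088 and 0.088 m and y of cover_a in the frame of tray between -0.098 and 0.098 m and z of each of cover_a, cover_b, cover_c, cover_d, cover_e, cover_f in the frame of tray below 0.008 m and angle between each of cover_a, cover_b, cover_c, cover_d, cover_e, cover_f's own z axis and vertical below 0.06 rad and linear speed of each of cover_a, cover_b, cover_c, cover_d, cover_e, cover_f below 0.02 m/s and x of cover_b in the frame of tray between -0.088 and 0.088 m and y of cover_b in the frame of tray between -0.098 and 0.098 m and x of cover_c in the frame of tray between -0.088 and 0.088 m and y of cover_c in the frame of tray between -0.098 and 0.098 m and x of cover_d in the frame of tray between -0.088 and 0.088 m and y of cover_d in the frame of tray between -0.098 and 0.098 m and x of cover_e in the frame of tray between -0.088 and 0.088 m and y of cover_e in the frame of tray between -0.098 and 0.098 m and x of cover_f in the frame of tray between -0.088 and 0.088 m and y of cover_f in the frame of tray between -0.098 and 0.098 m and horizontal distance between stay_hole2 and peg_seat below 0.004 m and z of stay_hole2 in the frame of peg_seat below 0.003 m); the robot touches nothing.
It fails at once if the brown bottle is shifted more than 25 mm or tipped (distance of bottle from where it was at the start of the episode above 0.025 m or angle between bottle's own z axis and vertical above 0.3 rad).
It fails at once if the pipette-tip box is shifted more than 25 mm or tipped (distance of tip_box from where it was at the start of the episode above 0.025 m or angle between tip_box's own z axis and vertical above 0.3 rad).
It fails at once if the tube rack is shifted more than 25 mm or tipped (distance of tube_rack from where it was at the start of the episode above 0.025 m or angle between tube_rack's own z axis and vertical above 0.3 rad).
Of cover_a, cover_b, cover_c, cover_d, cover_e, cover_f only 4 to 6 are there at a start; the rules pass over those that are not, and their reading is None.
At some moment in a run one of cover_a, cover_b, cover_c, cover_d, cover_e, cover_f may be knocked a few centimetres aside while the robot is not near it.
Once in a run the grip may slacken for a moment while it holds something.
It also fails if it takes over 210 s, if anything falls off the work surface, if the arm or the gripper's body presses on something with over 40 N, if the wrist force passes 120 N, or if a joint passes its speed limit or range.

## Robot

A 6-joint arm with a two-finger parallel gripper is mounted at the origin on the work surface. World frame = base frame: x ahead of the robot, y to its left, z up, the work surface at z = 0. Lengths are in m, angles in degrees, forces in N, time in s.
With the tool pointing down it reaches from about 0.25 to 0.8 m from the base axis. Payload 3.9 kg.
Tool frame: the origin (TCP) lies midway between the tips of the shut fingers; the grasp point (between the pads) lies manip.grasp_offset behind it (manip.grasp_offset is the distance from the TCP to the grasp point, in m); z points along the fingers, y is the direction in which the jaws open and shut (so a half turn about z gives the same grasp; the last joint's range is limited). The gripper opens to 85 mm and grips with 20 to 120 N. Pads are 22 mm wide; open, the fingers measure 114 mm over their backs; the gripper's body (76 mm by 85 mm) begins 54 mm behind the grasp point. The pads swing forward as they close: fully open they stand 13 mm farther back than shut.
Start: joints at [74.771, 14.897, -7.913, 67.191, 0, 90], TCP at [0.138, 0.507, 0.231] pointing down, gripper open.
Joint ranges: [-159.42, 159.42], [-47.68, 98.78], [-73.54, 78.23], [-108.79, 121.32], [-90, 84.71], [-180, 180]. Speed limits (degrees/s): [147.25, 147.25, 180, 180, 180, 180].

## Interface

Orientations are given as [roll, pitch, yaw] about the fixed x, y, z axes, in that order (R = Rz(yaw) Ry(pitch) Rx(roll)).
In Python, from cell import monitor, read_camera, manip, finder gives the robot as it stands. The module is installed in compiled form; this text tells all that it offers.
- The arm moves only by the tool drive_tool, never from a script. Its argument "rows" is a list of rows, each a list of 5 numbers: the shift along the tool's x, y, z in units of 30 mm (1.0 is 30 mm), then the turn about the tool's z in rad, then the closure, from 0 (fully open) to 1 (shut). In form: [[tx, ty, tz, spin, grip], ...]. A call has 1 to 20 rows; each row shifts and turns the pose as measured when the row begins, along the tool's axes as they then stand; what a row does not reach is not made up. A row lasts 1/12 s, in which the tool goes at most 41.7 mm and 7.16 degrees, less where a joint would pass 70% of its speed; a pose out of reach is approached as far as the arm can. A call is refused whole if a number of a shift passes 1 or a number of a turn 0.125, either way. A call with a gripper value outside its range is refused whole. The fingers move at their own pace and stop on an object; the grip force is fixed at half the most. Time passes only in rows, so rows that do not move let the fingers close. It gives the time, the measured TCP pose, the force and the opening at its end, in the units of the state.
- monitor.state(): the state, without advancing time (a new reading comes with each control period).
- read_camera(name): name is "side" or "top"; returns a dict with "image" (384x512x3 uint8, red, green, blue), "fov_y" (degrees; the focal length in pixels is half the picture's height over the tangent of half this angle, whatever the lens; pixels are square), "cx", "cy" (the principal point, pixels), "rvec" (rotation vector, rad) and "tvec" (3), from world to camera coordinates, as OpenCV has them. Camera axes: x right, y down, z forward; pixel columns grow to the right and rows downward; lengths in m; the calibration is good to about 2 mm. A picture is of the moment at which its call begins. There is no depth.
- manip.job_done(): hands the job in, once; it reports no verdict.
Trained networks look in the newest picture that a camera, given by its name, has taken for a name from the list of things; names that differ only in an ending like _2 or _b are one class to them, and where a whole thing is asked for, a point or a joint stands for the part that bears it (a point fixed in the world has none). Each returns a list of dicts, best first, with "p" (0 to 1); they miss things now and then, are a little off and sometimes report something else, mostly with a low value. They report only what shows in the picture. A call takes as long as a camera call. They do not tell look-alikes from the thing itself.
- finder.boxes_of(target, camera): "at" ([column, row] as shares, 0 to 1, of the picture: columns of its width, rows of its height, amid what is visible of it).
- finder.mark_of(target, camera): "at" ([column, row] as shares, 0 to 1, of the picture: columns of its width, rows of its height: a listed point, or the origin of a listed thing).
The state is a dict: "time": time; "joint_pos": joint angles; "joint_velocities": joint speeds; "joint_efforts": joint torques, N m; "position": TCP position; "orientation": TCP orientation; "wrist_force": force on the tool from outside, world axes, zero at the start; "wrist_torque": the same for the moment, N m; "opening": finger opening in m.
Only numpy, scipy, OpenCV 4.12 (cv2) and the standard library are available. Lean on these libraries where they do the work, as an engineer would, in place of code of your own. Each camera call takes 0.05 s, during which the arm holds its last target.

## Working session

There is one attempt and no reset: what is moved stays moved. The work goes in short steps, Python scripts to look and compute and a tool call to move; the robot and the scene stay as the last step left them, time stands still between calls to the robot, and variables do not carry over. Pictures are saved under pics/ and viewed, and the job is handed in when it is done.

Besides the shell and the picture viewer there is one more tool, called after "Request:" by a JSON object that holds its "op" and its "data". drive_tool: Moves the arm, as the interface text tells. Its arguments: {"type":"object","properties":{"rows":{"type":"array"}},"required":["rows"]}

```bash
mkdir -p pics; ls; cat > h.py <<'E'
import numpy as np, cv2
from cell import monitor, read_camera, manip, finder
def K(c):
    f=192/np.tan(np.radians(c['fov_y'])/2)
    return np.array([[f,0,c['cx']],[0,f,c['cy']],[0,0,1]])
def ray(c,uv):
    R=cv2.Rodrigues(np.array(c['rvec'],float))[0];t=np.array(c['tvec'],float).ravel()
    d=R.T@np.linalg.inv(K(c))@np.array([uv[0],uv[1],1.]); o=-R.T@t
    return o,d
def atz(c,uv,z):
    o,d=ray(c,uv); return o+d*(z-o[2])/d[2]
def proj(c,P):
    return cv2.projectPoints(np.array(P,float).reshape(-1,3),np.array(c['rvec'],float),np.array(c['tvec'],float),K(c),None)[0].reshape(-1,2)
def save(c,name,crop=None,s=1):
    im=c['image']
    if crop: im=im[crop[1]:crop[3],crop[0]:crop[2]]
    if s!=1: im=cv2.resize(im,None,fx=s,fy=s,interpolation=cv2.INTER_CUBIC)
    cv2.imwrite('pics/'+name+'.png',im[:,:,::-1])
E
python3 - <<'E'
from h import *
s=monitor.state();print(s);print(manip.grasp_offset)
for n in('top','side'):
    c=read_camera(n);save(c,n+'0',s=1.5);o,d=ray(c,(256,192));print(n,c['fov_y'],c['cx'],c['cy'],o,d)
E
```

```text
pics
{'time': 0.0, 'joint_pos': array([ 7.47721672e+01,  1.49371659e+01, -7.98784250e+00,  6.71910145e+01,
       -1.79784355e-04,  8.99997457e+01]), 'joint_velocities': array([ 0.06771645, -0.01248738,  0.11820659,  0.06357497,  0.05967449,
        0.01316195]), 'joint_efforts': array([-7.73731572e-04, -4.05683184e+01,  2.53920221e+01,  1.89409166e-02,
        9.56037638e-05, -4.27727485e-06]), 'position': array([0.1377109 , 0.50588508, 0.23043805]), 'orientation': array([-1.79883977e+02,  1.79269091e-04,  1.64772422e+02]), 'wrist_force': array([-0.97908386, -0.84726678, -0.68364685]), 'wrist_torque': array([ 0.01736222, -0.02911785, -0.00946708]), 'opening': 0.08516413247572771}
0.0187
top 42.6083377001025 252.8505551684872 197.0366606611754 [ 0.39269012 -0.07051603  1.34238186] [ 0.14099605  0.00502097 -0.99007094]
side 46.86410321056031 254.5683837806936 197.0972270193686 [ 0.19802949 -1.00246483  1.00197963] [ 0.27588186  0.6987765  -0.66010865]
```

View pics/top0.png

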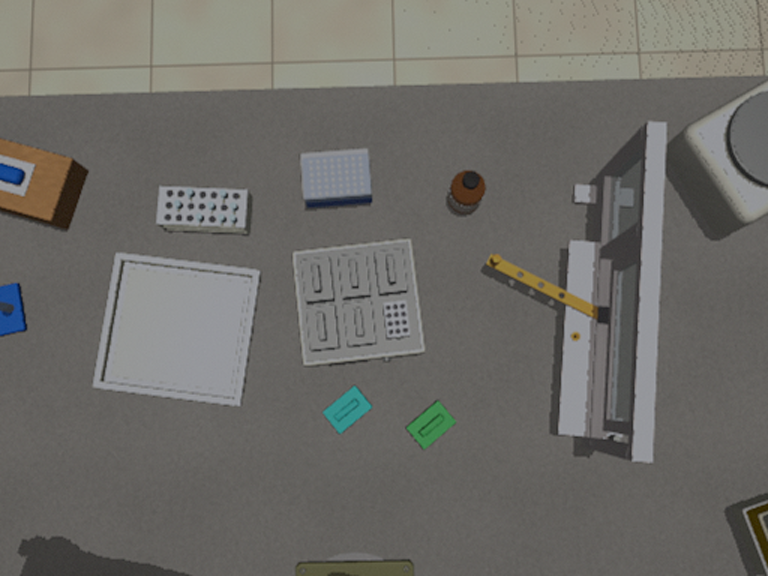

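View pics/side0.png

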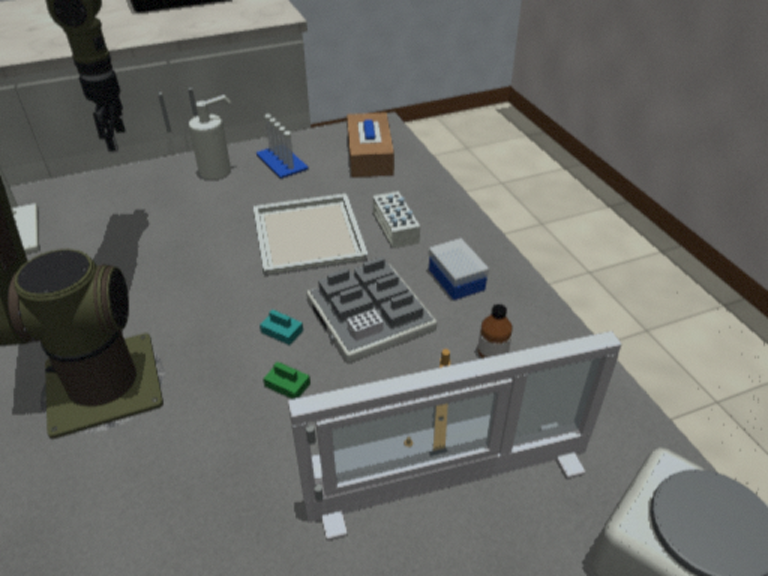

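Top view (image up = +x, left = +y): five grey covers on the station, front right block bare (398,320). The tray is at (178,328), the turquoise (347,409) and green (431,424) decoys lie on the bench, and the stay runs from about (600,313) to its knob (493,261) with the peg at (575,336). I'll enlarge next and measure.

```bash
python3 - <<'E'
from h import *
c=read_camera('top');save(c,'t1',(180,150,300,255),6);save(c,'t2',(310,150,450,250),5);save(c,'t3',(55,155,185,280),5)
d=read_camera('side')
W=np.array([512,384])
for n in ['station','cover_a','tray','screen','stay_pivot','stay_hole1','stay_hole2','stay_hole3','stay_knob','peg_seat','bottle','tip_box','tube_rack']:
    for cam,cc in(('top',c),('side',d)):
        z={'cover_a':.038,'stay_knob':.0835,'tray':0,'station':0}.get(n,.065 if n.startswith(('stay','peg')) else 0)
        for r in finder.mark_of(n,cam)[:7]:
            if r['p']>.3:
                uv=np.array(r['at'])*W; print(n,cam,round(r['p'],2),uv.round(1),(atz(cc,uv,z)*1000).round(0))
E
```

```text
station top 0.91 [239.2 201.4] [559. -17.   0.]
station side 0.61 [242.6 212.7] [538. -20.   0.]
cover_a top 0.88 [261.5 183.1] [602. -79.  38.]
cover_a top 0.85 [285.  279.9] [ 345. -134.   38.]
cover_a top 0.68 [214.5 188.7] [590.  47.  38.]
cover_a top 0.64 [213.2 215.8] [517.  51.  38.]
cover_a top 0.64 [232.9 272.2] [368.   1.  38.]
cover_a top 0.61 [237.2 216.7] [513. -12.  38.]
cover_a top 0.57 [235.5 183.8] [602.  -9.  38.]
cover_a side 0.89 [233.3 203.7] [513.  -7.  38.]
cover_a side 0.75 [268.1 211. ] [602. -80.  38.]
cover_a side 0.64 [189.6 256.7] [ 323. -169.   38.]
cover_a side 0.63 [257.1 196.7] [596.  -5.  38.]
cover_a side 0.63 [251.1 187.2] [595.  47.  38.]
cover_a side 0.58 [187.  222.8] [352. -34.  38.]
cover_a side 0.55 [226.1 194.3] [506.  45.  38.]
tray top 0.77 [120.  221.3] [512. 311.   0.]
tray top 0.63 [210.4 215.9] [521.  63.   0.]
tray side 0.69 [202.4 157.6] [503. 317.   0.]
screen top 0.64 [401.7 212.7] [ 517. -460.    0.]
screen side 0.91 [291.8 324.1] [ 511. -453.    0.]
stay_pivot top 0.58 [400.5 212.1] [ 513. -438.   65.]
stay_hole1 top 0.84 [370.  
[... 795 characters left out ...]
328.1 172.6] [ 621. -255.   65.]
stay_hole3 top 0.6 [359.4 190.9] [ 571. -334.   65.]
stay_hole3 side 0.54 [293.6 256.5] [ 585. -299.   65.]
stay_knob top 0.77 [325.9 169.2] [ 627. -247.   83.]
stay_knob side 0.62 [265.5 208.6] [ 580. -111.   84.]
stay_knob side 0.43 [296.4 237.5] [ 615. -253.   84.]
peg_seat top 0.53 [385.5 221.6] [ 489. -398.   65.]
bottle top 0.65 [309.3 134.3] [ 743. -216.    0.]
bottle side 0.86 [326.9 233.9] [ 747. -207.    0.]
tip_box top 0.58 [226.1 120.9] [788.  16.   0.]
tip_box side 0.84 [303.4 188.9] [774.  11.   0.]
tip_box side 0.44 [253.5 188.7] [615.  78.   0.]
tube_rack top 0.9 [140.  140.3] [738. 258.   0.]
tube_rack side 0.41 [234.2 205.2] [525.  24.   0.]
```

View pics/t1.png

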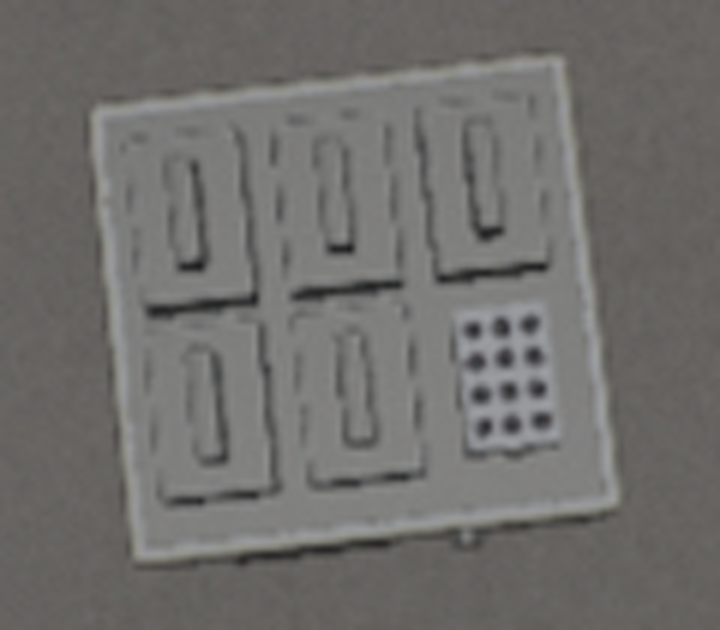

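View pics/t2.png

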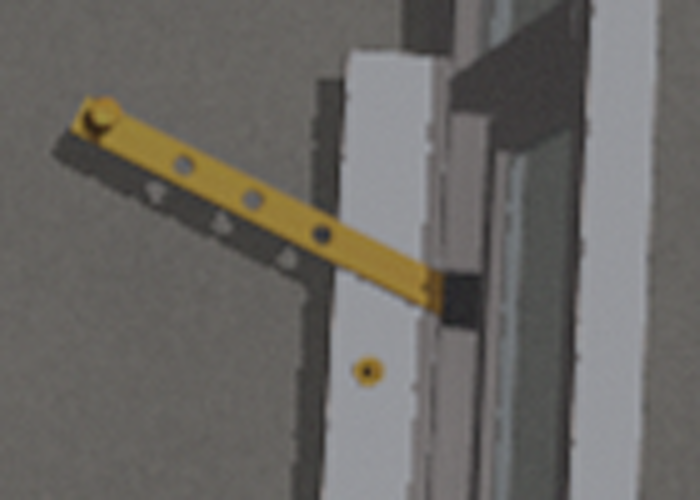

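View pics/t3.png

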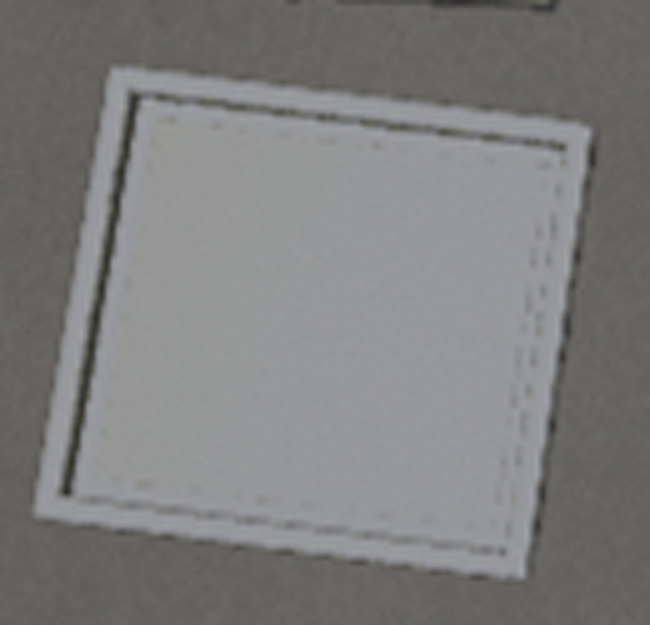

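```bash
python3 - <<'E'
from h import *
from scipy.optimize import least_squares
c=read_camera('top');print(c['tvec'])
def fit(L,P,U,x0):
    L=np.array(L,float);U=np.array(U,float)
    def w(q):
        a=q[2];R=np.array([[np.cos(a),-np.sin(a),0],[np.sin(a),np.cos(a),0],[0,0,1]]);return L@R.T/1000+np.array([q[0],q[1],0])
    r=least_squares(lambda q:(proj(c,w(q))-U).ravel(),x0); print(r.x[:2].round(4),'yaw',np.degrees(r.x[2]).round(2),'res',r.fun.reshape(-1,2).round(1).tolist());return r.x
u=lambda l,s,o:[[a/s+o[0]-.0,b/s+o[1]] for a,b in l]
# station: image up=+x,left=+y
L=[[105,110,30],[105,-110,30],[-105,-110,30],[-105,110,30]]+[[42.5,65,90],[42.5,0,90],[42.5,-65,90],[-42.5,65,90],[-42.5,0,90]]
U=u([(95,106),(562,60),(618,503),(140,560),(188,212),(338,193),(485,177),(210,405),(358,388)],6,(180,150))
s=fit(L,0,U,[.56,-.017,0])
t=fit([[115,125,21],[115,-125,21],[-115,-125,21],[-115,125,21]],0,u([(112,67),(592,128),(525,578),(37,515)],5,(55,155)),[.5,.31,0])
f=lambda p,z:(atz(c,u([p],5,(310,150))[0],z)*1000).round(1)
print('knob',f((103,114),99.5e-3))
for p in[(184,165),(254,200),(322,234)]:print('hole',f(p,.0675))
print('peg',f((368,371),.0765))
for p,z in[((648,122),.28),((666,122),.28),((632,461),.28),((652,461),.28),((570,241),.06),((598,242),.06),((559,434),.06)]:
    print('scr',p,(atz(c,(p[0]/1.5,p[1]/1.5),z)*1000).round(1))
np.save('poses.npy',[s,t])
a=s[2]
for n,x,y in[('bl',42.5,65),('bm',42.5,0),('br',42.5,-65),('fl',-42.5,65),('fm',-42.5,0)]:
    print(n,(s[:2]*1000+[np.cos(a)*x-np.sin(a)*y,np.sin(a)*x+np.cos(a)*y]).round(1))
a=t[2]
for x in(55,-55):
  for y in(80,0,-80): print('tray',x,y,(t[:2]*1000+[np.cos(a)*x-np.sin(a)*y,np.sin(a)*x+np.cos(a)*y]).round(1))
E
```

```text
[-0.04208901  0.56633351  1.28010232]
[ 0.5561 -0.0176] yaw 5.18 res [[-1.3, -0.1], [1.4, -1.6], [1.4, 1.5], [-1.2, 1.4], [-0.2, -0.5], [-0.1, -0.2], [0.4, -0.4], [-0.5, -0.0], [0.1, -0.1]]
[0.5162 0.31  ] yaw -8.43 res [[2.7, 3.5], [-3.3, 2.3], [-2.5, -3.1], [3.1, -2.3]]
knob [ 614.6 -256.1   99.5]
hole [ 592.3 -301.9   67.5]
hole [ 572.9 -337.5   67.5]
hole [ 554.2 -371.8   67.5]
peg [ 481.6 -389.4   76.5]
scr (648, 122) [ 784.1 -463.9  280. ]
scr (666, 122) [ 783.3 -490.6  280. ]
scr (632, 461) [ 290.5 -407.2  280. ]
scr (652, 461) [ 290.  -435.1  280. ]
scr (570, 241) [ 651.  -393.6   60. ]
scr (598, 242) [ 648.  -442.6   60. ]
scr (559, 434) [ 317.  -356.3   60. ]
bl [592.5  51. ]
bm [598.4 -13.7]
br [604.3 -78.5]
fl [507.9  43.3]
fm [513.7 -21.4]
tray 55 80 [582.3 381.1]
tray 55 0 [570.6 301.9]
tray 55 -80 [558.8 222.8]
tray -55 80 [473.5 397.2]
tray -55 0 [461.8 318.1]
tray -55 -80 [450.  238.9]
```

```bash
python3 - <<'E'
from h import *
c=read_camera('top');d=read_camera('side')
def tri(p,q):
    a=[cc for cc in(c,d)];A=[];b=[]
    S=np.zeros((3,3));v=np.zeros(3)
    rs=[]
    for cc,uv in((c,p),(d,q)):
        o,dd=ray(cc,np.array(uv)/1.5);dd/=np.linalg.norm(dd);M=np.eye(3)-np.outer(dd,dd);S+=M;v+=M@o;rs.append((M,o))
    X=np.linalg.solve(S,v);return (X*1000).round(1),[round(1000*np.linalg.norm(M@(X-o)),1) for M,o in rs]
# use: top-frame inner-near corner etc.
print('far outer',tri((666,122),(618,338)))
print('near outer',tri((652,461),(297,418)))
print('near inner',tri((632,461),(291,402)))
print('knob top',tri((310*1.5+103*.3,225+114*.3),(446,352)))
print('peg tip',tri((310*1.5+368*.3,225+371*.3),(408,437)))
o=proj(c,[[.537,-.449,.28]])*1.5;print(o)
save(d,'s1',(190,220,420,350),3.4);save(c,'t4',(370,70,450,315),2.4)
E
```

```text
far outer (array([ 778.1, -485.8,  290. ]), [np.float64(1.6), np.float64(1.6)])
near outer (array([ 291. , -436.9,  275.8]), [np.float64(1.5), np.float64(1.5)])
near inner (array([ 291.3, -408.3,  277.2]), [np.float64(1.1), np.float64(1.1)])
knob top (array([ 615.1, -256.3,   98.1]), [np.float64(0.2), np.float64(0.2)])
peg tip (array([ 481.5, -389.7,   74.8]), [np.float64(0.3), np.float64(0.3)])
[[649.57287783 286.41267408]]
```

View pics/s1.png

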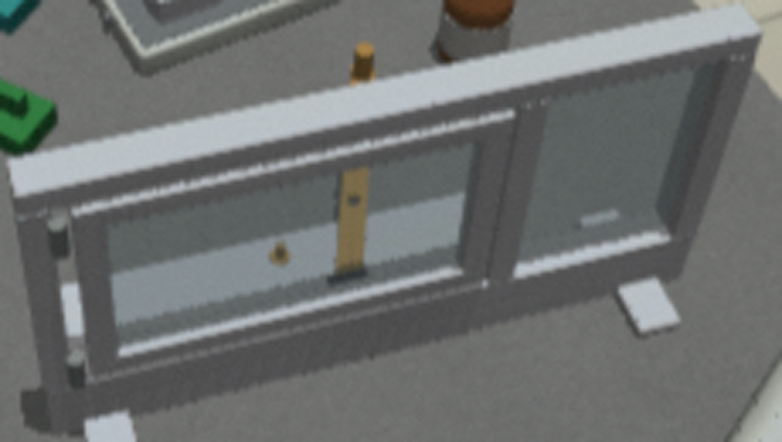

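View pics/t4.png

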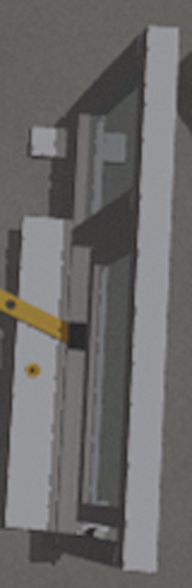

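```bash
cat >> h.py <<'E'
def go(x,y,z,yaw):
    """tool-axis shift in units and spin from current to target (mm, deg)"""
    s=monitor.state();p=s['position'];yw=s['orientation'][2];R=cv2.Rodrigues
    a=np.radians(yw);T=np.array([[np.cos(a),np.sin(a),0],[np.sin(a),-np.cos(a),0],[0,0,-1]])
    d=np.array([x,y,z])/1000-p
    print('at',(p*1000).round(1),s['orientation'].round(1),'q',s['joint_pos'].round(0),'F',s['wrist_force'].round(1),'open',round(s['opening']*1000,1),'t',round(s['time'],2))
    # turns: spin + => yaw -
    sp=-np.radians((yaw-yw+180)%360-180)
    print('shift units (tool)',(T.T@d/.03).round(2),'spin rad',round(sp,3),'alt',round((sp+2*np.pi)%(np.pi)-np.pi if sp>0 else sp+np.pi,3))
E
python3 - <<'E'
import numpy as np
from scipy.optimize import brentq
H=np.array([317.4,-434.7]);v=np.array([200.9,-3.0]);peg=np.array([481.5,-389.5])
def piv(th): c,s=np.cos(-th),np.sin(-th);return H+np.array([[c,-s],[s,c]])@v
for L in(75,115,155):
    f=lambda t:np.linalg.norm(piv(t)-peg)-L
    try:t=brentq(f,0,.9)
    except Exception as e:print(L,f(0),f(.9));continue
    p=piv(t);u=(peg-p)/np.linalg.norm(peg-p);print(L,t,p,'az',np.degrees(np.arctan2(u[1],u[0])),'knob',p+205*u)
for th in np.arange(0,.65,.05):
    p=piv(th); print(th,p.round(1),[ (p+205*np.array([np.cos(a),np.sin(a)])).round(0).tolist() for a in np.radians([62,75,90])])
E
```

```text
75 0.08843294552736415 [ 517.25000087 -455.43130848] az 118.46792286369421 knob [ 419.53333182 -275.2190653 ]
115 0.324912413511755 [ 506.83097145 -501.67549592] az 102.72485176396059 knob [ 461.67576147 -301.71048145]
155 0.5628843329419039 [ 485.70415847 -544.44297355] az 91.55425859269593 knob [ 480.14381985 -339.51839563]
0.0 [ 518.3 -437.7] [[615.0, -257.0], [571.0, -240.0], [518.0, -233.0]]
0.05 [ 517.9 -447.7] [[614.0, -267.0], [571.0, -250.0], [518.0, -243.0]]
0.1 [ 517.  -457.7] [[613.0, -277.0], [570.0, -260.0], [517.0, -253.0]]
0.15000000000000002 [ 515.6 -467.7] [[612.0, -287.0], [569.0, -270.0], [516.0, -263.0]]
0.2 [ 513.7 -477.6] [[610.0, -297.0], [567.0, -280.0], [514.0, -273.0]]
0.25 [ 511.3 -487.3] [[608.0, -306.0], [564.0, -289.0], [511.0, -282.0]]
0.30000000000000004 [ 508.4 -496.9] [[605.0, -316.0], [561.0, -299.0], [508.0, -292.0]]
0.35000000000000003 [ 505.1 -506.4] [[601.0, -325.0], [558.0, -308.0], [505.0, -301.0]]
0.4 [ 501.3 -515.7] [[598.0, -335.0], [554.0, -318.0], [501.0, -311.0]]
0.45 [ 497.  -524.8] [[593.0, -344.0], [550.0, -327.0], [497.0, -320.0]]
0.5 [ 492.3 -533.6] [[589.0, -353.0], [545.0, -336.0], [492.0, -329.0]]
0.55 [ 487.1 -542.3] [[583.0, -361.0], [540.0, -344.0], [487.0, -337.0]]
0.6000000000000001 [ 481.5 -550.6] [[578.0, -370.0], [535.0, -353.0], [482.0, -346.0]]
```

Request:
{"op": "drive_tool", "data": {"rows": [[0,0,0,0.1,0],[0,0,0,0.1,0.6],[0,0,-0.5,0,0.6],[0,0,0,0,0.6]]}}

```text
time: 1.98
position: [0.1378, 0.5062, 0.2461]
orientation: [-179.9, 0.0, 152.7]
wrist_force: [-0.1, 1.0, 1.4]
opening: 0.0515
```

```bash
python3 - <<'E'
from h import *
go(614.6,-256,200,62)
E
```

```text
at [137.8 506.2 246.1] [-179.9    0.   152.7] q [ 75.  15.  -6.  69.  -0. 102.] F [-0.1  1.   1.4] open 51.5 t 1.98
shift units (tool) [-25.76 -15.3    1.54] spin rad 1.584 alt -1.558
```

Request:
{"op": "drive_tool", "data": {"rows": [[0,0,0,0.122,0.6],[0,0,0,0.122,0.6],[0,0,0,0.122,0.6],[0,0,0,0.122,0.6],[0,0,0,0.122,0.6],[0,0,0,0.122,0.6],[0,0,0,0.122,0.6],[0,0,0,0.122,0.6],[0,0,0,0.122,0.6],[0,0,0,0.122,0.6],[0,0,0,0.122,0.6],[0,0,0,0.122,0.6],[0,0,0,0.122,0.6],[0,0,0,0,0.6]]}}

```text
time: 3.15
position: [0.1976, 0.4825, 0.2399]
orientation: [-176.7, 0.4, 65.8]
wrist_force: [-0.2, -0.7, 0.4]
opening: 0.0345
```

```bash
python3 - <<'E'
from h import *
go(614.6,-256,200,62)
E
```

```text
at [197.6 482.5 239.9] [-176.7    0.4   65.8] q [ 66.  15.  -7.  69.   3. 180.] F [-0.2 -0.7  0.4] open 34.5 t 3.15
shift units (tool) [-16.76  22.76   1.33] spin rad 0.067 alt -3.075
```

Request:
{"op": "drive_tool", "data": {"rows": [[0,0,0,-0.12,0.6],[0,0,0,-0.12,0.6],[0,0,0,-0.12,0.6],[0,0,0,-0.12,0.6],[0,0,0,0,0.6]]}}

```text
time: 3.57
position: [0.1993, 0.4812, 0.2374]
orientation: [-176.8, -1.1, 94.3]
wrist_force: [0.2, -0.3, 0.7]
opening: 0.0341
```

```bash
python3 - <<'E'
from h import *
go(614.6,-256,200,62)
E
```

```text
at [199.3 481.2 237.4] [-176.8   -1.1   94.3] q [ 65.  15.  -7.  69.   3. 151.] F [ 0.2 -0.3  0.7] open 34.1 t 3.57
shift units (tool) [-25.55  11.94   1.25] spin rad 0.565 alt -2.577
```

```bash
cat >> h.py <<'E'
def tilt():
    s=monitor.state();r,p,y=np.radians(s['orientation'])
    z=np.array([np.cos(y)*np.sin(p)*np.cos(r)+np.sin(y)*np.sin(r),np.sin(y)*np.sin(p)*np.cos(r)-np.cos(y)*np.sin(r),np.cos(p)*np.cos(r)])
    print('tool z',z.round(4),'q',s['joint_pos'].round(2))
E
python3 - <<'E'
from h import *
tilt();go(480,0,260,94.3)
E
```

```text
tool z [-0.0563  0.0153 -0.9983] q [ 65.47  14.74  -7.3   68.51   3.3  151.08]
at [199.3 481.2 237.4] [-176.8   -1.1   94.3] q [ 65.  15.  -7.  69.   3. 151.] F [ 0.2 -0.3  0.7] open 34.1 t 3.57
shift units (tool) [-16.7    8.11  -0.75] spin rad 0.001 alt -3.141
```

Request:
{"op": "drive_tool", "data": {"rows": [[-0.98,0.48,-0.08,0,0.6],[-0.98,0.48,-0.08,0,0.6],[-0.98,0.48,-0.08,0,0.6],[-0.98,0.48,-0.08,0,0.6],[-0.98,0.48,-0.08,0,0.6],[-0.98,0.48,-0.08,0,0.6],[-0.98,0.48,-0.08,0,0.6],[-0.98,0.48,-0.08,0,0.6],[-0.98,0.48,-0.08,0,0.6],[-0.98,0.48,-0.08,0,0.6],[-0.98,0.48,-0.08,0,0.6],[-0.98,0.48,-0.08,0,0.6],[-0.98,0.48,-0.08,0,0.6],[-0.98,0.48,-0.08,0,0.6],[-0.98,0.48,-0.08,0,0.6],[-0.98,0.48,-0.08,0,0.6],[-0.98,0.48,-0.08,0,0.6],[0,0,0,0,0.6]]}}

```text
time: 5.07
position: [0.4855, -0.0191, 0.2501]
orientation: [-177.2, -1.1, 92.2]
wrist_force: [0.2, 0.3, -0.8]
opening: 0.0344
```

```bash
python3 - <<'E'
from h import *
tilt();go(480,0,260,94.3)
E
```

```text
tool z [-0.0502  0.018  -0.9986] q [-2.84 12.84 -7.96 72.12  0.89 84.91]
at [485.5 -19.1 250.1] [-177.2   -1.1   92.2] q [-3. 13. -8. 72.  1. 85.] F [ 0.2  0.3 -0.8] open 34.4 t 5.07
shift units (tool) [ 0.64 -0.16 -0.33] spin rad -0.037 alt 3.105
```

Request:
{"op": "drive_tool", "data": {"rows": [[0,1,0,0,0.6],[0,1,0,0,0.6],[0,1,0,0,0.6],[0,1,0,0,0.6],[0,1,0,0,0.6],[0,1,0,0,0.6],[0,1,0,0,0.6],[0,1,0,0,0.6],[0,1,0,0,0.6],[0,0.5,0,0,0.6],[0,0,0,0,0.6]]}}

```text
time: 5.98
position: [0.7758, -0.005, 0.2255]
orientation: [-176.5, -1.3, 90.5]
wrist_force: [-2.1, -0.1, -0.3]
opening: 0.034
```

```bash
python3 - <<'E'
from h import *
tilt();go(480,0,260,94.3)
E
```

```text
tool z [-0.0605  0.0213 -0.9979] q [-0.85 47.36 47.79 93.92  1.17 88.61]
at [775.8  -5.  225.5] [-176.5   -1.3   90.5] q [-1. 47. 48. 94.  1. 89.] F [-2.1 -0.1 -0.3] open 34.0 t 5.98
shift units (tool) [ 0.25 -9.86 -1.15] spin rad -0.067 alt 3.075
```

Request:
{"op": "drive_tool", "data": {"rows": [[0,1,0,0,0.6],[0,1,0,0,0.6],[0,1,0,0,0.6],[0,0.5,0,0,0.6],[0,0,0,0,0.6]]}}

```text
time: 6.4
position: [0.8271, 0.0003, 0.1918]
orientation: [-175.3, -1.3, 90.1]
wrist_force: [0.4, -0.8, 1.5]
opening: 0.0341
```

```bash
python3 - <<'E'
from h import *
tilt();go(480,0,260,94.3)
E
```

```text
tool z [-0.0824  0.0223 -0.9964] q [ -0.46  62.84  77.21 109.1    1.24  89.33]
at [8.271e+02 3.000e-01 1.918e+02] [-175.3   -1.3   90.1] q [ -0.  63.  77. 109.   1.  89.] F [ 0.4 -0.8  1.5] open 34.1 t 6.4
shift units (tool) [ 1.000e-02 -1.157e+01 -2.270e+00] spin rad -0.073 alt 3.068
```

Request:
{"op": "drive_tool", "data": {"rows": [[0,0,-1,0,0.6],[0,0,-1,0,0.6],[0,0,-1,0,0.6],[0,0,-1,0,0.6],[0,0,-1,0,0.6],[0,0,-1,0,0.6],[0,0,0,0,0.6]]}}

```text
time: 6.98
position: [0.7681, 0.0002, 0.3498]
orientation: [179.9, -1.3, 89.9]
wrist_force: [-1.2, -0.5, 1.6]
opening: 0.0341
```

```bash
python3 - <<'E'
from h import *
tilt();go(480,0,260,94.3)
E
```

```text
tool z [ 0.0018  0.0228 -0.9997] q [ -0.53  52.1   78.23 116.04   1.31  89.61]
at [7.681e+02 2.000e-01 3.498e+02] [179.9  -1.3  89.9] q [ -1.  52.  78. 116.   1.  90.] F [-1.2 -0.5  1.6] open 34.1 t 6.98
shift units (tool) [-0.03 -9.6   2.99] spin rad -0.077 alt 3.064
```

```bash
python3 - <<'E'
from h import *
go(614.6,-256,170,62)
E
```

```text
at [7.681e+02 2.000e-01 3.498e+02] [179.9  -1.3  89.9] q [ -1.  52.  78. 116.   1.  90.] F [-1.2 -0.5  1.6] open 34.1 t 6.98
shift units (tool) [-8.55 -5.1   5.99] spin rad 0.486 alt -2.655
```

Request:
{"op": "drive_tool", "data": {"rows": [[-0.85,-0.51,0.45,0,0.6],[-0.85,-0.51,0.45,0,0.6],[-0.85,-0.51,0.45,0,0.6],[-0.85,-0.51,0.45,0,0.6],[-0.85,-0.51,0.45,0,0.6],[-0.85,-0.51,0.45,0,0.6],[-0.85,-0.51,0.45,0,0.6],[-0.85,-0.51,0.45,0,0.6],[-0.85,-0.51,0.45,0,0.6],[-0.85,-0.51,0.45,0,0.6],[0,0,0,0,0.6],[0,0,0,0.12,0.6],[0,0,0,0.12,0.6],[0,0,0,0.12,0.6],[0,0,0,0.12,0.6],[0,0,0,0,0.6]]}}

```text
time: 8.32
position: [0.6341, -0.2392, 0.2609]
orientation: [175.4, -2.8, 61.2]
wrist_force: [0.2, -0.4, -0.0]
opening: 0.0341
```

```bash
python3 - <<'E'
from h import *
tilt();go(614.6,-256,120,62)
c=read_camera('top');save(c,'t5',(170,100,450,300),2.5)
d=read_camera('side');save(d,'s5',(190,120,420,350),3)
E
```

```text
tool z [ 0.0928  0.0041 -0.9957] q [-21.7   26.21  13.36  72.29   2.19  97.3 ]
at [ 634.1 -239.2  260.9] [175.4  -2.8  61.2] q [-22.  26.  13.  72.   2.  97.] F [ 0.2 -0.4 -0. ] open 34.1 t 8.32
shift units (tool) [-0.8 -0.3  4.7] spin rad -0.014 alt 3.128
```

View pics/t5.png

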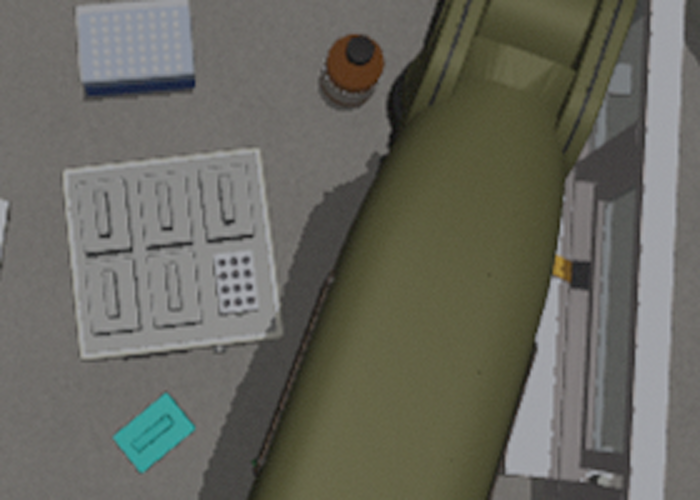

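View pics/s5.png

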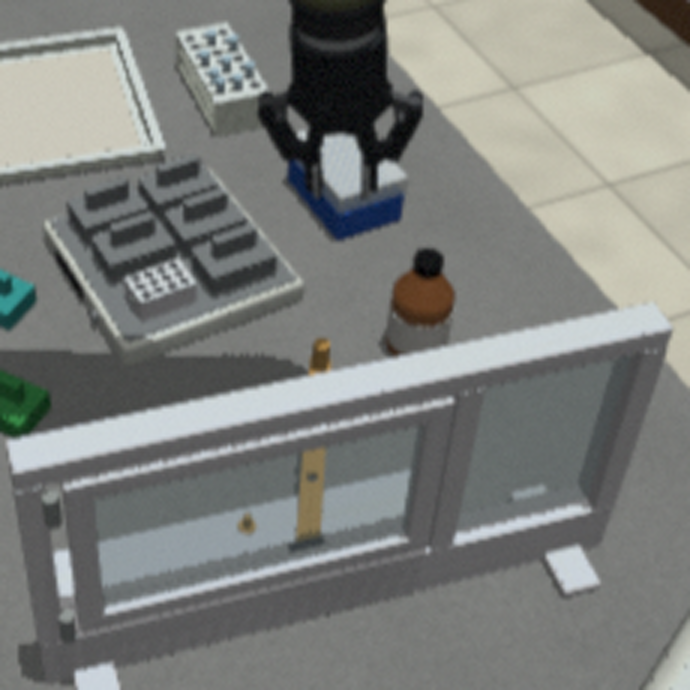

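Request:
{"op": "drive_tool", "data": {"rows": [[0.03,0.3,0,0,0.6],[0.03,0.3,0,0,0.6],[0.03,0.3,0,0,0.6],[0.03,0.3,0,0,0.6],[0.03,0.3,0,0,0.6],[0.03,0.3,0,0,0.6],[0.03,0.3,0,0,0.6],[0.03,0.3,0,0,0.6],[0,0,0,0,0.6]]}}

```text
time: 9.17
position: [0.7057, -0.2639, 0.2773]
orientation: [174.5, -2.8, 63.2]
wrist_force: [0.0, 0.8, 0.1]
opening: 0.0341
```

```bash
python3 - <<'E'
from h import *
tilt();go(614.6,-256,120,62)
E
```

```text
tool z [ 1.066e-01  2.000e-04 -9.943e-01] q [-21.46  34.36  29.8   79.75   2.25  95.61]
at [ 705.7 -263.9  277.3] [174.5  -2.8  63.2] q [-21.  34.  30.  80.   2.  96.] F [0.  0.8 0.1] open 34.1 t 9.17
shift units (tool) [-1.14 -2.83  5.24] spin rad 0.021 alt -3.121
```

Request:
{"op": "drive_tool", "data": {"rows": [[0,-1,0,0,0.6],[0,-1,0,0,0.6],[0,-0.8,0,0,0.6],[0,0,0,0,0.6]]}}

```text
time: 9.5
position: [0.6293, -0.2238, 0.2653]
orientation: [174.7, -2.7, 63.7]
wrist_force: [-1.1, 0.3, -0.7]
opening: 0.0344
```

```bash
python3 - <<'E'
from h import *
tilt();go(614.6,-256,120,62)
E
```

```text
tool z [ 0.1046  0.0014 -0.9945] q [-20.62  24.51  11.19  71.08   2.19  95.95]
at [ 629.3 -223.8  265.3] [174.7  -2.7  63.7] q [-21.  25.  11.  71.   2.  96.] F [-1.1  0.3 -0.7] open 34.4 t 9.5
shift units (tool) [-1.18  0.04  4.84] spin rad 0.029 alt -3.113
```

Request:
{"op": "drive_tool", "data": {"rows": [[0,0,0,0,0.6],[0,0,0,0,0.6],[0,0,0,0,0.6],[0,0,0,0,0.6],[0,0,0,0,0.6],[0,0,0,0,0.6],[0,0,0,0,0.6],[0,0,0,0,0.6]]}}

```text
time: 10.17
position: [0.6321, -0.2243, 0.2685]
orientation: [174.2, -2.8, 64.0]
wrist_force: [0.1, 0.9, 0.8]
opening: 0.0336
```

```bash
python3 - <<'E'
from h import *
tilt();go(614.6,-256,120,62)
E
```

```text
tool z [ 0.1113 -0.001  -0.9938] q [-20.58  24.45  11.51  71.05   2.19  95.72]
at [ 632.1 -224.3  268.5] [174.2  -2.8  64. ] q [-21.  24.  12.  71.   2.  96.] F [0.1 0.9 0.8] open 33.6 t 10.17
shift units (tool) [-1.21 -0.06  4.95] spin rad 0.034 alt -3.108
```

Request:
{"op": "drive_tool", "data": {"rows": [[-0.2,0,0.6,0,0.6],[-0.2,0,0.6,0,0.6],[-0.2,0,0.6,0,0.6],[-0.2,0,0.6,0,0.6],[0,0,0,0,0.6]]}}

```text
time: 10.58
position: [0.6325, -0.2475, 0.195]
orientation: [173.9, -2.8, 64.0]
wrist_force: [0.0, 0.2, -1.5]
opening: 0.0345
```

```bash
python3 - <<'E'
from h import *
tilt();go(614.6,-256,120,62)
E
```

```text
tool z [ 0.1166 -0.0028 -0.9932] q [-22.5   26.35   3.63  61.03   2.41  93.75]
at [ 632.5 -247.5  195. ] [173.9  -2.8  64. ] q [-23.  26.   4.  61.   2.  94.] F [ 0.   0.2 -1.5] open 34.5 t 10.58
shift units (tool) [-0.52 -0.41  2.5 ] spin rad 0.035 alt -3.106
```

```bash
cat >> h.py <<'E'
def q():
    s=monitor.state();j=s['joint_pos'];print('sum',round(j[1]-j[2]+j[3],2),'q5',round(j[4],2),j.round(2),s['joint_efforts'].round(2),(s['position']*1000).round(1),round(s['time'],2))
E
python3 - <<'E'
from h import *
q()
E
```

```text
sum 83.75 q5 2.41 [-22.5   26.35   3.63  61.03   2.41  93.75] [-1.000e-01 -5.580e+01  2.854e+01 -1.870e+00  1.500e-01 -5.000e-02] [ 632.5 -247.5  195. ] 10.58
```

Request:
{"op": "drive_tool", "data": {"rows": [[0,0,0,0,0.6],[0,0,0,0,0.6],[0,0,0,0,0.6],[0,0,0,0,0.6],[0,0,0,0,0.6],[0,0,0,0,0.6]]}}

```text
time: 11.08
position: [0.6347, -0.2473, 0.199]
orientation: [173.7, -2.9, 64.1]
wrist_force: [-1.0, -0.5, -0.4]
opening: 0.0343
```

```bash
python3 - <<'E'
from h import *
q()
E
```

```text
sum 83.49 q5 2.45 [-22.44  26.25   4.06  61.29   2.45  93.78] [-4.000e-02 -5.239e+01  2.643e+01 -1.010e+00  1.600e-01 -0.000e+00] [ 634.7 -247.3  199. ] 11.08
```

Request:
{"op": "drive_tool", "data": {"rows": [[0,0,0,0,0.6]]}}

```text
time: 11.17
position: [0.6352, -0.2473, 0.1999]
orientation: [173.6, -2.9, 64.1]
wrist_force: [-0.5, 0.1, -0.5]
opening: 0.0342
```

```bash
python3 - <<'E'
from h import *
q()
E
```

```text
sum 83.41 q5 2.45 [-22.42  26.21   4.11  61.3    2.45  93.78] [-2.000e-02 -5.244e+01  2.649e+01 -1.020e+00  1.600e-01 -0.000e+00] [ 635.2 -247.3  199.9] 11.17
```

Request:
{"op": "drive_tool", "data": {"rows": [[0,0,0,0,0.6]]}}

```text
time: 11.25
position: [0.6355, -0.2473, 0.2006]
orientation: [173.5, -2.9, 64.1]
wrist_force: [-0.9, 0.4, -0.7]
opening: 0.0344
```

```bash
python3 - <<'E'
from h import *
q()
read_camera('top');read_camera('top');q()
E
```

```text
sum 83.35 q5 2.45 [-22.42  26.18   4.14  61.31   2.45  93.78] [ -0.   -52.49  26.54  -1.04   0.16  -0.  ] [ 635.5 -247.3  200.6] 11.25
sum 83.36 q5 2.45 [-22.42  26.19   4.13  61.3    2.45  93.78] [ 3.000e-02 -5.255e+01  2.655e+01 -1.030e+00  1.600e-01  0.000e+00] [ 635.4 -247.3  200.4] 11.35
```

```bash
python3 - <<'E'
from h import *
for k in range(5):
    for i in range(5): read_camera('top')
    q()
E
```

```text
sum 83.42 q5 2.45 [-22.43  26.22   4.1   61.3    2.45  93.78] [ 1.000e-02 -5.260e+01  2.655e+01 -1.030e+00  1.600e-01  0.000e+00] [ 635.1 -247.3  199.8] 11.6
sum 83.42 q5 2.45 [-22.43  26.22   4.11  61.3    2.45  93.79] [  0.   -52.54  26.52  -1.03   0.16   0.  ] [ 635.1 -247.3  199.8] 11.85
sum 83.41 q5 2.45 [-22.43  26.21   4.11  61.3    2.45  93.78] [ -0.   -52.53  26.52  -1.03   0.16   0.  ] [ 635.2 -247.3  199.9] 12.1
sum 83.41 q5 2.45 [-22.42  26.21   4.11  61.3    2.45  93.79] [  0.   -52.53  26.53  -1.03   0.16   0.  ] [ 635.2 -247.3  199.9] 12.35
sum 83.41 q5 2.45 [-22.43  26.22   4.11  61.3    2.45  93.78] [  0.   -52.53  26.53  -1.03   0.16   0.  ] [ 635.2 -247.3  199.9] 12.6
```

Request:
{"op": "drive_tool", "data": {"rows": [[0,0,0,0,0.6],[0,0,0,0,0.6],[0,0,0,0,0.6],[0,0,0,0,0.6]]}}

```text
time: 12.93
position: [0.6351, -0.2473, 0.1999]
orientation: [173.6, -2.9, 64.1]
wrist_force: [1.3, 0.8, -0.1]
opening: 0.0337
```

```bash
python3 - <<'E'
from h import *
q()
E
```

```text
sum 83.41 q5 2.45 [-22.43  26.22   4.11  61.3    2.45  93.78] [  0.   -52.54  26.53  -1.03   0.16   0.  ] [ 635.1 -247.3  199.9] 12.93
```

Request:
{"op": "drive_tool", "data": {"rows": [[-0.08,-0.92,-0.31,0,0.6],[-0.08,-0.92,-0.31,0,0.6],[-0.08,-0.92,-0.31,0,0.6],[-0.08,-0.92,-0.31,0,0.6],[-0.08,-0.92,-0.31,0,0.6],[-0.08,-0.92,-0.31,0,0.6],[-0.08,-0.92,-0.31,0,0.6],[-0.08,-0.92,-0.31,0,0.6],[-0.08,-0.92,-0.31,0,0.6],[-0.08,-0.92,-0.31,0,0.6],[0,0,0,0,0.6]]}}

```text
time: 13.85
position: [0.3558, -0.1427, 0.2586]
orientation: [173.6, -2.9, 64.1]
wrist_force: [0.3, 0.3, 0.1]
opening: 0.0342
```

```bash
cat >> h.py <<'E'
def hold(n=5):
    for i in range(n): c=read_camera('top')
    return c
E
python3 - <<'E'
from h import *
q();hold();q()
E
```

```text
sum 83.51 q5 2.64 [-24.06  -4.81 -26.56  61.76   2.64  92.14] [ -0.05 -22.27  27.09  -0.99   0.17  -0.03] [ 355.8 -142.7  258.6] 13.85
sum 83.34 q5 2.64 [-24.03  -4.28 -26.2   61.41   2.64  92.15] [-2.000e-02 -2.291e+01  2.642e+01 -9.700e-01  1.700e-01  0.000e+00] [ 361.7 -145.1  258. ] 14.1
```

Request:
{"op": "drive_tool", "data": {"rows": [[0,0,0,-0.12,0.6],[0,0,0,-0.12,0.6],[0,0,0,-0.12,0.6],[0,0,0,-0.12,0.6],[0,0,0,-0.12,0.6],[0.9,0.08,0,0,0.6],[0.9,0.08,0,0,0.6],[0.9,0.08,0,0,0.6],[0.9,0.08,0,0,0.6],[0.9,0.08,0,0,0.6],[0.9,0.08,0,0,0.6],[0.9,0.08,0,0,0.6],[0.9,0.08,0,0,0.6],[0.9,0.08,0,0,0.6],[0.9,0.08,0,0,0.6],[0.9,0.08,0,0,0.6],[0.9,0.08,0,0,0.6],[0.9,0.08,0,0,0.6],[0,0,0,0,0.6]]}}

```text
time: 15.68
position: [0.3558, 0.2222, 0.2453]
orientation: [173.2, 1.4, 99.6]
wrist_force: [1.3, -0.4, 0.6]
opening: 0.0343
```

```bash
python3 - <<'E'
from h import *
hold();q();go(20,430,260,100);tilt()
E
```

```text
sum 84.65 q5 -4.32 [ 34.71  -0.35 -24.35  60.65  -4.32 115.22] [  0.45 -25.33  26.27  -0.89  -0.26  -0.  ] [354.6 216.3 245.4] 15.93
at [354.6 216.3 245.4] [173.3   1.6  99.2] q [ 35.  -0. -24.  61.  -4. 115.] F [-0.4 -0.2 -0.1] open 34.1 t 15.93
shift units (tool) [ 8.81 -9.87 -0.49] spin rad -0.014 alt 3.128
tool z [ 0.1194 -0.009  -0.9928] q [ 34.71  -0.35 -24.35  60.65  -4.32 115.22]
```

Request:
{"op": "drive_tool", "data": {"rows": [[0.73,-0.82,-0.1,0,0.6],[0.73,-0.82,-0.1,0,0.6],[0.73,-0.82,-0.1,0,0.6],[0.73,-0.82,-0.1,0,0.6],[0.73,-0.82,-0.1,0,0.6],[0.73,-0.82,-0.1,0,0.6],[0.73,-0.82,-0.1,0,0.6],[0.73,-0.82,-0.1,0,0.6],[0.73,-0.82,-0.1,0,0.6],[0.73,-0.82,-0.1,0,0.6],[0.73,-0.82,-0.1,0,0.6],[0,0,0,0,0.6]]}}

```text
time: 16.93
position: [0.05, 0.414, 0.2411]
orientation: [172.9, 1.2, 96.8]
wrist_force: [0.4, 0.4, -0.3]
opening: 0.0343
```

```bash
python3 - <<'E'
from h import *
hold();q();tilt()
E
```

```text
sum 90.39 q5 -7.34 [ 88.18   3.84 -20.59  65.97  -7.34 171.64] [ 4.300e-01 -2.883e+01  2.529e+01  2.000e-02 -4.600e-01 -0.000e+00] [ 54.  409.8 241.1] 17.18
tool z [ 0.1274 -0.0108 -0.9918] q [ 88.18   3.84 -20.59  65.97  -7.34 171.64]
```

Now press joint 6 into its limit in small spins and watch q5 come up.

Request:
{"op": "drive_tool", "data": {"rows": [[0,0,0,0.1,0.6],[0,0,0,0.1,0.6],[0,0,0,0.1,0.6],[0,0,0,0.1,0.6],[0,0,0,0,0.6]]}}

```text
time: 17.6
position: [0.1205, 0.3955, 0.2415]
orientation: [175.7, -1.3, 76.5]
wrist_force: [-0.6, 0.2, -0.6]
opening: 0.0345
```

```bash
python3 - <<'E'
from h import *
hold();q();tilt()
E
```

```text
sum 88.73 q5 -4.19 [ 76.93   2.7  -21.53  64.5   -4.19 179.91] [ -0.51 -28.35  25.42  -0.18  -0.3   -0.  ] [116.2 397.2 241.3] 17.85
tool z [ 0.0761  0.005  -0.9971] q [ 76.93   2.7  -21.53  64.5   -4.19 179.91]
```

Request:
{"op": "drive_tool", "data": {"rows": [[0,0,0,0.1,0.6],[0,0,0,0.1,0.6],[0,0,0,0.05,0.6],[0,0,0,0,0.6]]}}

```text
time: 18.18
position: [0.1682, 0.3788, 0.2412]
orientation: [179.1, -2.0, 66.8]
wrist_force: [-0.5, 0.6, 0.4]
opening: 0.0336
```

```bash
python3 - <<'E'
from h import *
hold();q();tilt()
E
```

```text
sum 87.96 q5 -0.84 [ 66.96   2.22 -21.96  63.78  -0.84 179.93] [ -0.22 -27.89  25.58  -0.32  -0.07  -0.  ] [166.5 379.6 241.2] 18.43
tool z [ 0.0274  0.027  -0.9993] q [ 66.96   2.22 -21.96  63.78  -0.84 179.93]
```

```bash
python3 - <<'E'
from h import *
go(450,50,250,62)
E
```

```text
at [166.5 379.6 241.2] [179.2  -2.   67. ] q [ 67.   2. -22.  64.  -1. 180.] F [ 0.2 -0.6 -0. ] open 34.1 t 18.43
shift units (tool) [-6.43 12.99 -0.29] spin rad 0.088 alt -3.054
```

Request:
{"op": "drive_tool", "data": {"rows": [[-0.46,0.93,-0.02,0,0.6],[-0.46,0.93,-0.02,0,0.6],[-0.46,0.93,-0.02,0,0.6],[-0.46,0.93,-0.02,0,0.6],[-0.46,0.93,-0.02,0,0.6],[-0.46,0.93,-0.02,0,0.6],[-0.46,0.93,-0.02,0,0.6],[-0.46,0.93,-0.02,0,0.6],[-0.46,0.93,-0.02,0,0.6],[-0.46,0.93,-0.02,0,0.6],[-0.46,0.93,-0.02,0,0.6],[-0.46,0.93,-0.02,0,0.6],[-0.46,0.93,-0.02,0,0.6],[-0.46,0.93,-0.02,0,0.6],[0,0,0,0,0.6]]}}

```text
time: 19.68
position: [0.4641, 0.054, 0.2486]
orientation: [179.0, -2.4, 69.6]
wrist_force: [0.3, 0.5, 0.6]
opening: 0.0345
```

```bash
python3 - <<'E'
from h import *
hold();tilt();go(615,-256,170,62)
E
```

```text
tool z [ 0.0269  0.035  -0.999 ] q [  5.85   7.04 -15.47  65.75   1.84 116.04]
at [459.1  57.4 248.4] [179.2  -2.4  69.9] q [  6.   7. -15.  66.   2. 116.] F [ 0.  -0.2 -1.4] open 34.3 t 19.93
shift units (tool) [-8.02  8.48  2.61] spin rad 0.137 alt -3.005
```

Request:
{"op": "drive_tool", "data": {"rows": [[-0.8,0.85,0.2,0,0.6],[-0.8,0.85,0.2,0,0.6],[-0.8,0.85,0.2,0,0.6],[-0.8,0.85,0.2,0,0.6],[-0.8,0.85,0.2,0,0.6],[-0.8,0.85,0.2,0,0.6],[-0.8,0.85,0.2,0,0.6],[-0.8,0.85,0.2,0,0.6],[-0.8,0.85,0.2,0,0.6],[-0.4,0.42,0.1,0,0.6],[0,0,0,0.1,0.6],[0,0,0,0.03,0.6],[0,0,0,0,0.6]]}}

```text
time: 21.02
position: [0.6167, -0.226, 0.1829]
orientation: [179.7, -2.8, 64.2]
wrist_force: [0.3, 0.7, 0.3]
opening: 0.034
```

```bash
python3 - <<'E'
from h import *
hold();tilt();go(614.6,-256,120,62)
E
```

```text
tool z [ 0.0271  0.0404 -0.9988] q [-21.47  28.68   6.26  66.98   2.72  94.26]
at [ 616.6 -226.2  183.7] [179.6  -2.8  64.3] q [-21.  29.   6.  67.   3.  94.] F [0.4 0.1 0.1] open 33.9 t 21.27
shift units (tool) [-0.93  0.37  2.12] spin rad 0.04 alt -3.101
```

Request:
{"op": "drive_tool", "data": {"rows": [[-0.31,0.12,0.5,0.04,0.6],[-0.31,0.12,0.5,0,0.6],[-0.31,0.12,0.5,0,0.6],[0,0,0.5,0,0.6],[0,0,0,0,0.6]]}}

```text
time: 21.68
position: [0.6169, -0.2518, 0.1248]
orientation: [179.3, -2.8, 62.3]
wrist_force: [-0.4, 0.6, -0.8]
opening: 0.0337
```

```bash
python3 - <<'E'
from h import *
hold();tilt();go(614.8,-256.2,72,62)
d=read_camera('side');save(d,'s6',(240,180,360,280),6)
E
```

```text
tool z [ 0.0402  0.035  -0.9986] q [-23.51  31.01   1.97  59.64   2.76  94.21]
at [ 619.7 -252.8  129.2] [178.9  -2.8  62.3] q [-24.  31.   2.  60.   3.  94.] F [ 0.5 -0.5  0.8] open 34.1 t 21.93
shift units (tool) [-0.18 -0.09  1.91] spin rad 0.006 alt -3.136
```

View pics/s6.png

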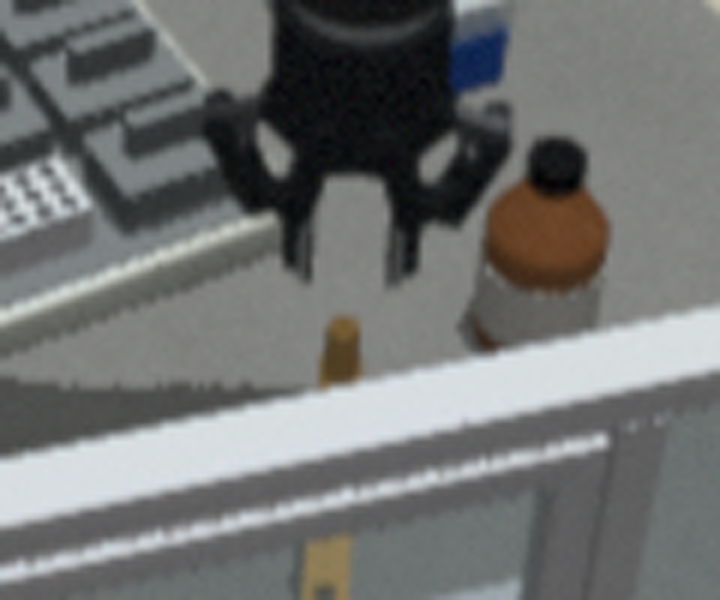

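Request:
{"op": "drive_tool", "data": {"rows": [[-0.09,-0.05,0.4,0,0.6],[-0.09,-0.05,0.4,0,0.6],[0,0,0.4,0,0.6],[0,0,0.4,0,0.6],[0,0,0.25,0,0.6],[0,0,0,0,0.6]]}}

```text
time: 22.48
position: [0.622, -0.2553, 0.0792]
orientation: [178.1, -2.9, 62.5]
wrist_force: [-0.8, -0.2, -1.2]
opening: 0.0346
```

```bash
python3 - <<'E'
from h import *
hold();tilt();go(614.8,-256.2,72,62)
E
```

```text
tool z [ 0.0556  0.0283 -0.9981] q [-23.65  32.68  -2.67  52.37   2.76  93.97]
at [ 623.1 -256.    81.2] [177.9  -2.9  62.5] q [-24.  33.  -3.  52.   3.  94.] F [-0.1  0.2  0.2] open 34.0 t 22.73
shift units (tool) [-0.13 -0.24  0.31] spin rad 0.008 alt -3.133
```

Request:
{"op": "drive_tool", "data": {"rows": [[-0.07,-0.13,0.18,0,0.6],[-0.07,-0.13,0.15,0,0.6],[0,0,0,0,0.8],[0,0,0,0,0.9],[0,0,0,0,1],[0,0,0,0,1],[0,0,0,0,1],[0,0,0,0,1],[0,0,0,0,1]]}}

```text
time: 23.48
position: [0.6146, -0.256, 0.0719]
orientation: [177.8, -2.9, 62.5]
wrist_force: [0.1, 0.6, 0.3]
opening: 0.0139
```

```bash
python3 - <<'E'
from h import *
hold();tilt();go(614.8,-256.2,72,62)
d=read_camera('side');save(d,'s7',(240,180,360,280),6)
E
```

```text
tool z [ 0.058   0.0278 -0.9979] q [-23.96  32.33  -4.89  50.39   2.81  93.64]
at [ 614.6 -256.    71.8] [177.8  -2.9  62.5] q [-24.  32.  -5.  50.   3.  94.] F [0.  0.  0.3] open 14.1 t 23.73
shift units (tool) [-0.    0.01 -0.01] spin rad 0.009 alt -3.133
```

View pics/s7.png

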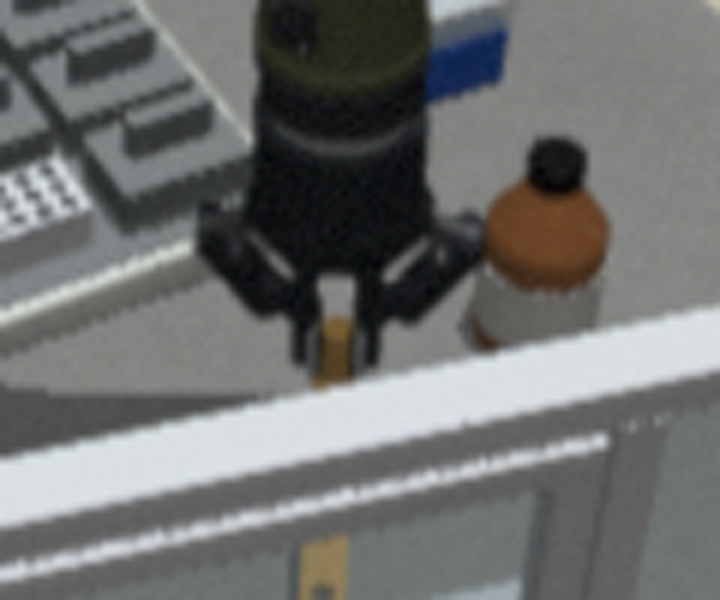

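Request:
{"op": "drive_tool", "data": {"rows": [[0,0,-0.25,0,1],[0,0,-0.25,0,1],[-0.3,0.09,0,0,1],[-0.3,0.09,0,0,1],[-0.3,0.09,0,0,1],[-0.3,0.09,0,0,1],[-0.3,0.09,0,0,1],[-0.3,0.09,0,0,1],[-0.3,0.09,0,0,1],[0,0,0,0,1]]}}

```text
time: 24.62
position: [0.5991, -0.3273, 0.0835]
orientation: [178.0, -3.1, 62.5]
wrist_force: [0.7, 0.5, -1.4]
opening: 0.0141
```

```bash
python3 - <<'E'
from h import *
c=hold();tilt();go(603,-321,107,62)
save(c,'t8',(310,100,450,260),4.5)
d=read_camera('side');save(d,'s8',(190,190,420,350),3.4)
E
```

```text
tool z [ 0.0566  0.0335 -0.9978] q [-29.92  33.6   -0.52  54.03   3.28  87.55]
at [ 599.9 -324.    83.8] [178.   -3.2  62.6] q [-30.  34.  -1.  54.   3.  88.] F [ 0.8  1.  -1.5] open 14.1 t 24.87
shift units (tool) [ 0.14  0.05 -0.77] spin rad 0.011 alt -3.13
```

View pics/s8.png

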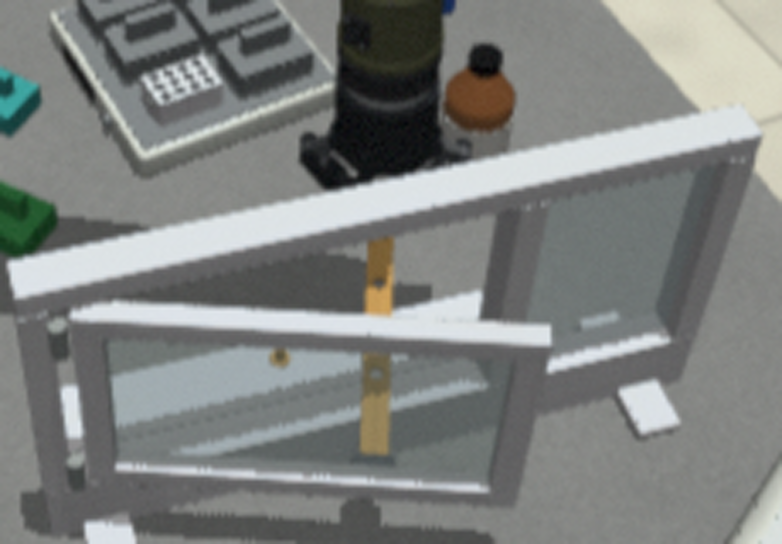

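View pics/t8.png

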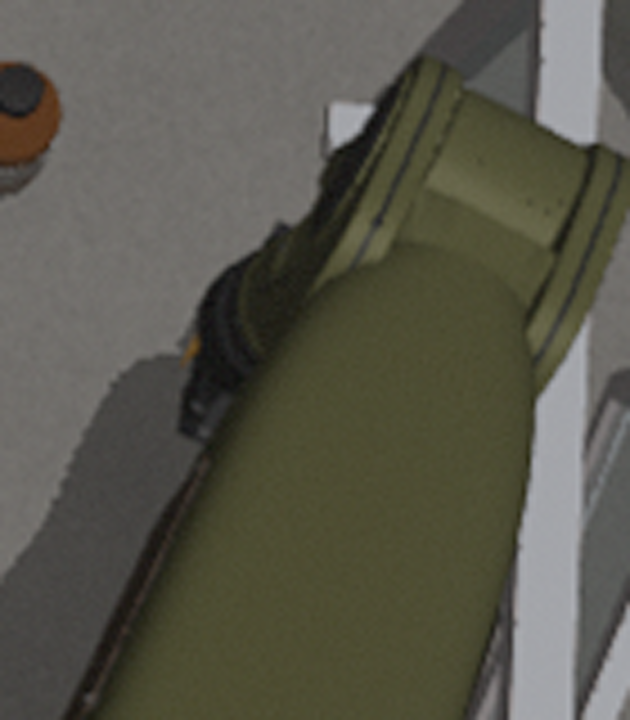

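Request:
{"op": "drive_tool", "data": {"rows": [[0,0,-0.3,0,1],[0,0,-0.3,0,1],[0,0,-0.2,0,1],[0,0,0,0,1],[0,-0.39,0,-0.059,1],[0,-0.39,0,-0.059,1],[0,-0.39,0,-0.059,1],[0,-0.39,0,-0.059,1],[0,-0.39,0,-0.059,1],[0,0,0,0,1]]}}

```text
time: 25.75
position: [0.5406, -0.2989, 0.1084]
orientation: [177.4, -2.7, 80.5]
wrist_force: [-0.1, -0.1, -3.5]
opening: 0.0144
```

```bash
python3 - <<'E'
from h import *
c=hold();tilt();go(534,-304,108,82)
save(c,'t9',(280,100,450,260),4)
d=read_camera('side');save(d,'s9',(190,190,420,350),3.4)
E
```

```text
tool z [ 0.0562  0.0369 -0.9977] q [-30.68  27.09  -8.31  52.91   3.46  69.  ]
at [ 543.9 -300.2  108.6] [177.2  -2.6  80.4] q [-31.  27.  -8.  53.   3.  69.] F [ 0.2  2.1 -3.6] open 14.2 t 26.0
shift units (tool) [-0.18 -0.3   0.02] spin rad -0.027 alt 3.114
```

View pics/s9.png

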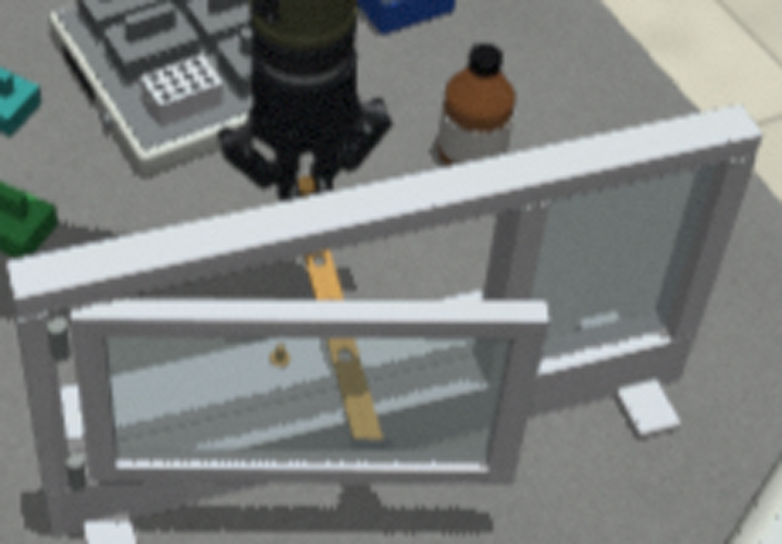

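Request:
{"op": "drive_tool", "data": {"rows": [[-0.03,-0.38,0,-0.055,1],[-0.03,-0.38,0,-0.055,1],[-0.03,-0.38,0,-0.055,1],[-0.03,-0.38,0,-0.055,1],[-0.03,-0.38,0,-0.055,1],[-0.03,-0.38,0,-0.055,1],[-0.03,-0.38,0,-0.055,1],[0,0,0,0,1]]}}

```text
time: 26.72
position: [0.4628, -0.3079, 0.1018]
orientation: [176.8, -1.3, 103.3]
wrist_force: [-0.2, 1.3, -2.1]
opening: 0.0141
```

```bash
python3 - <<'E'
from h import *
c=hold();tilt();go(463,-307.5,108,102.7)
save(c,'t10',(280,130,450,290),4)
d=read_camera('side');save(d,'s10',(200,220,350,340),5)
E
```

```text
tool z [ 0.0514  0.0347 -0.9981] q [-35.38  22.07 -17.84  48.84   3.33  41.38]
at [ 465.4 -307.6  102.1] [176.7  -1.3 103.3] q [-35.  22. -18.  49.   3.  41.] F [-1.7  1.2 -2.9] open 14.0 t 26.97
shift units (tool) [ 0.02 -0.08 -0.2 ] spin rad 0.011 alt -3.131
```

View pics/s10.png

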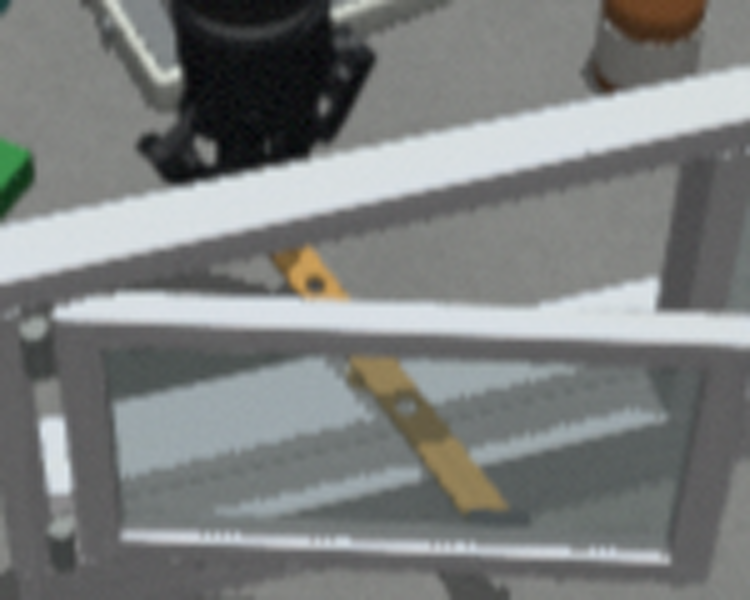

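View pics/t10.png

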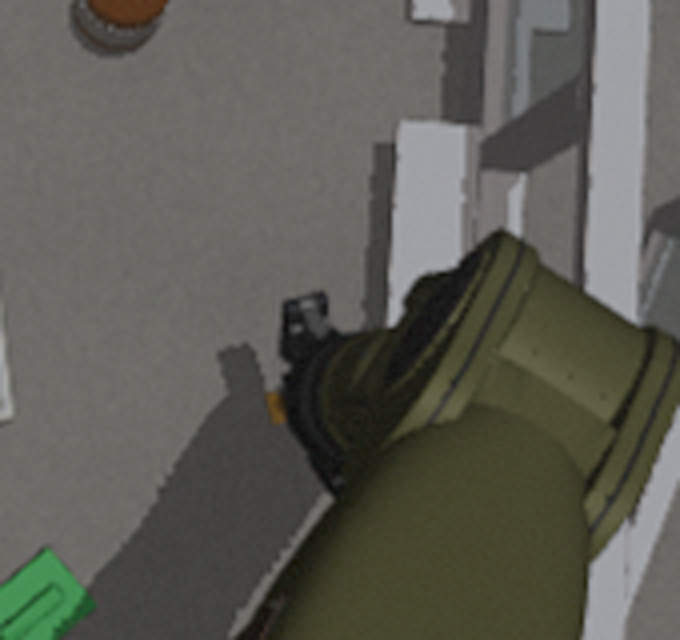

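```bash
python3 - <<'E'
from h import *
d=read_camera('side')
h1=atz(d,(200+407/5,220+405/5),.0785)*1000;h3=atz(d,(200+315/5,220+285/5),.0903)*1000
print(h1,h3,np.linalg.norm(h1-h3)); print('h2',(h1+h3)/2)
u=(h3-h1)/np.linalg.norm(h3-h1);print('piv',h1-75*u,'knob',h3+50*u,np.degrees(np.arctan2(u[1],u[0])))
print('peg px crop',(proj(d,[[.4815,-.3895,.0765]])-[200,220])*5)
E
```

```text
[ 490.0664337  -427.38584601   78.5       ] [ 472.71578191 -350.47378266   90.3       ] 79.72296160080379
h2 [ 481.39110781 -388.92981433   84.4       ]
piv [ 506.38919514 -499.74147148   67.39905766] knob [ 461.83394095 -302.23669901   97.70062823] 102.71259715900813
peg px crop [[360.52909959 354.15212796]]
```

Request:
{"op": "drive_tool", "data": {"rows": [[0.03,-0.05,0.15,0,1],[0.03,-0.05,0.15,0,1],[0.03,-0.05,0.15,0,1],[0,0,0,0,1]]}}

```text
time: 27.4
position: [0.4655, -0.3084, 0.0897]
orientation: [176.3, -0.7, 103.4]
wrist_force: [0.9, 0.5, 1.6]
opening: 0.0146
```

```bash
python3 - <<'E'
from h import *
c=hold();tilt();go(461.7,-302.5,72,102.7)
d=read_camera('side');save(d,'s11',(200,220,350,340),5)
E
```

```text
tool z [ 0.0591  0.0274 -0.9979] q [-35.38  22.35 -19.41  46.39   3.24  41.27]
at [ 465.6 -308.4   90.5] [176.3  -0.7 103.4] q [-35.  22. -19.  46.   3.  41.] F [-1.3  0.6  1.1] open 13.9 t 27.65
shift units (tool) [ 0.22 -0.08  0.62] spin rad 0.013 alt -3.129
```

View pics/s11.png

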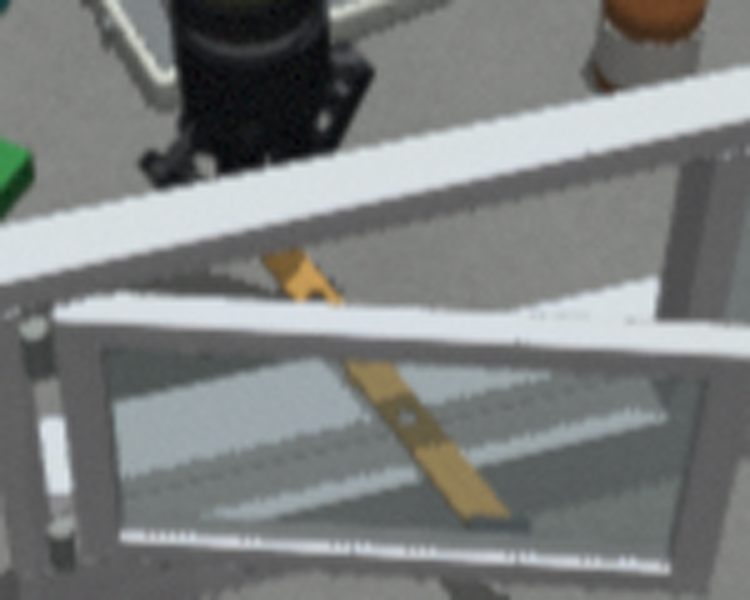

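Request:
{"op": "drive_tool", "data": {"rows": [[0.09,-0.05,0.14,0,1],[0.09,-0.04,0.14,0,1],[0.05,-0.03,0.14,0,1],[0,0,0.1,0,1],[0,0,0,0,1]]}}

```text
time: 28.12
position: [0.4642, -0.3052, 0.0754]
orientation: [176.1, -0.2, 103.4]
wrist_force: [1.4, -1.3, 1.0]
opening: 0.0143
```

```bash
python3 - <<'E'
from h import *
c=hold();tilt();go(461.7,-302.5,72,102.7)
d=read_camera('side');save(d,'s12',(200,220,350,340),5)
E
```

```text
tool z [ 0.0655  0.0196 -0.9977] q [-35.1   22.58 -21.6   43.38   3.08  41.55]
at [ 464.3 -305.3   76. ] [176.1  -0.2 103.4] q [-35.  23. -22.  43.   3.  42.] F [-0.2  0.8  1.3] open 14.6 t 28.37
shift units (tool) [ 0.11 -0.06  0.13] spin rad 0.013 alt -3.129
```

View pics/s12.png

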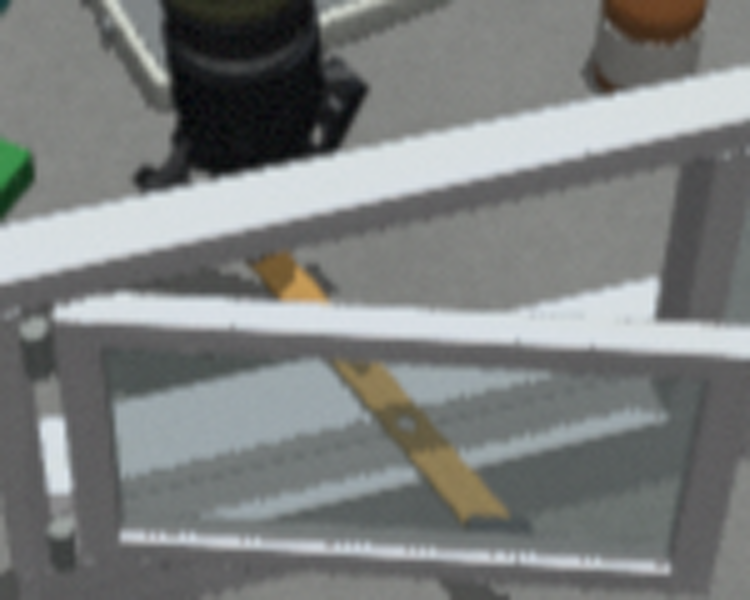

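Request:
{"op": "drive_tool", "data": {"rows": [[0.06,-0.03,0.09,0,1],[0.04,-0.03,0.06,0,1],[0,0,0,0,1]]}}

```text
time: 28.67
position: [0.4641, -0.305, 0.0726]
orientation: [175.9, 0.1, 103.4]
wrist_force: [-0.7, 0.7, 2.1]
opening: 0.0141
```

```bash
python3 - <<'E'
from h import *
c=hold();tilt();go(461.7,-302.5,72,102.7)
E
```

```text
tool z [ 0.0694  0.0147 -0.9975] q [-35.02  22.54 -22.29  42.38   2.98  41.62]
at [ 464.1 -305.    72.6] [1.759e+02 1.000e-01 1.034e+02] q [-35.  23. -22.  42.   3.  42.] F [ 0.2 -1.1  1.3] open 13.9 t 28.92
shift units (tool) [ 0.1  -0.06  0.02] spin rad 0.013 alt -3.129
```

Release to a part opening, rise straight, and check.

Request:
{"op": "drive_tool", "data": {"rows": [[0,0,0,0,0.7],[0,0,0,0,0.6],[0,0,0,0,0.6],[0,0,0,0,0.6],[0,0,0,0,0.6]]}}

```text
time: 29.33
position: [0.4622, -0.3009, 0.0707]
orientation: [175.9, -0.5, 103.4]
wrist_force: [0.4, -0.5, 0.5]
opening: 0.0339
```

Request:
{"op": "drive_tool", "data": {"rows": [[0,0,-0.3,0,0.6],[0,0,-0.5,0,0.6],[0,0,-0.8,0,0.6],[0,0,-0.8,0,0.6],[0,0,-0.8,0,0.6],[0,0,-0.8,0,0.6],[0,0,0,0,0.6]]}}

```text
time: 29.92
position: [0.451, -0.3013, 0.1959]
orientation: [176.2, -1.0, 103.4]
wrist_force: [-0.0, -0.8, 1.2]
opening: 0.0341
```

```bash
python3 - <<'E'
from h import *
c=hold();tilt();go(400,0,250,103)
d=read_camera('side');save(d,'s13',(200,220,350,340),5)
E
```

```text
tool z [ 0.0522  0.038  -0.9979] q [-35.8   16.57 -12.12  60.16   3.52  40.91]
at [ 448.  -298.9  189.2] [176.6  -1.4 103.4] q [-36.  17. -12.  60.   4.  41.] F [-0.6  1.  -1.1] open 34.3 t 30.17
shift units (tool) [10.06  0.75 -2.03] spin rad 0.006 alt -3.135
```

View pics/s13.png

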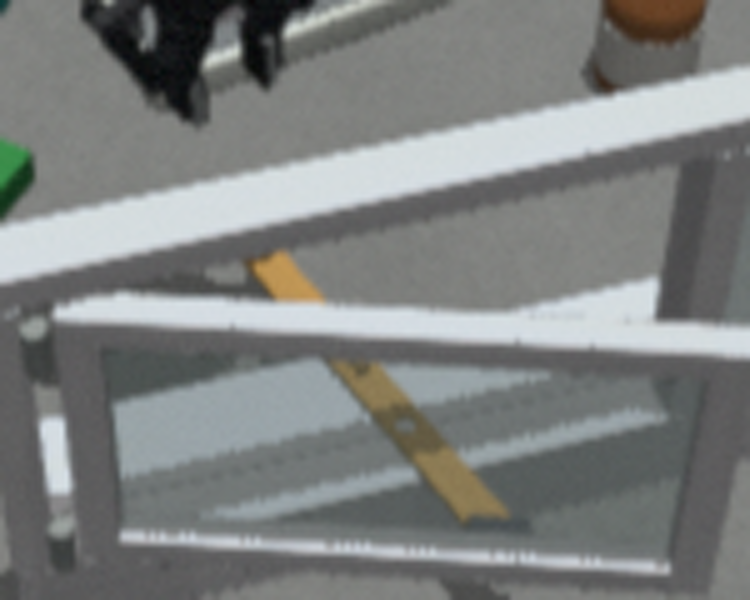

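Request:
{"op": "drive_tool", "data": {"rows": [[0,0,0,-0.12,0.6],[0,0,0,-0.12,0.6],[0,0,0,-0.12,0.6],[0,0,0,-0.12,0.6],[0,0,0,-0.12,0.6],[0,0,0,-0.12,0.6],[0,0,0,-0.12,0.6],[0,0,0,-0.12,0.6],[0,0,0,-0.12,0.6],[0,0,0,-0.12,0.6],[0,0,0,-0.12,0.6],[0,0,0,-0.12,0.6],[0,0,0,-0.12,0.6],[0,0,0,-0.12,0.6],[0,0,0,-0.12,0.6],[0,0,0,-0.12,0.6],[0,0,0,-0.12,0.6],[0,0,0,-0.12,0.6],[0,0,0,-0.12,0.6],[0,0,0,-0.12,0.6]]}}

```text
time: 31.88
position: [0.4333, -0.2864, 0.1604]
orientation: [178.7, 3.9, -113.5]
wrist_force: [-0.2, 0.1, -0.3]
opening: 0.034
```

Request:
{"op": "drive_tool", "data": {"rows": [[0,0,0,-0.12,0.6],[0,0,0,-0.12,0.6],[0,0,0,-0.12,0.6],[0,0,0,-0.12,0.6],[0,0,0,-0.12,0.6],[0,0,0,-0.12,0.6],[0,0,0,-0.12,0.6],[0,0,0,-0.12,0.6],[0,0,0,-0.12,0.6],[0,0,0,-0.12,0.6],[0,0,0,0,0.6]]}}

```text
time: 32.8
position: [0.4249, -0.2794, 0.1453]
orientation: [-176.8, 4.2, -41.6]
wrist_force: [0.4, -0.3, 0.1]
opening: 0.0343
```

```bash
python3 - <<'E'
from h import *
hold();tilt();q()
E
```

```text
tool z [-0.0166  0.0891 -0.9959] q [ -35.59   19.07  -15.37   59.31    3.6  -173.78]
sum 93.75 q5 3.6 [ -35.59   19.07  -15.37   59.31    3.6  -173.78] [ 1.000e-02 -4.213e+01  2.294e+01  6.000e-01  2.400e-01  1.000e-02] [ 425.6 -279.9  146.3] 33.05
```

Request:
{"op": "drive_tool", "data": {"rows": [[0,0,-0.3,-0.12,0.6],[0,0,-0.3,-0.1,0.6],[0,0,-0.3,-0.1,0.6],[0,0,0,0,0.6]]}}

```text
time: 33.38
position: [0.4539, -0.2352, 0.1733]
orientation: [-178.7, 3.2, -28.4]
wrist_force: [-0.3, 0.8, -0.7]
opening: 0.0344
```

```bash
python3 - <<'E'
from h import *
hold();tilt();q()
E
```

```text
tool z [-0.0424  0.0469 -0.998 ] q [ -28.58   17.84  -13.1    62.48    1.2  -179.83]
sum 93.42 q5 1.2 [ -28.58   17.84  -13.1    62.48    1.2  -179.83] [  0.41 -41.98  23.89   0.52   0.1    0.  ] [ 450.6 -237.9  171.3] 33.63
```

Request:
{"op": "drive_tool", "data": {"rows": [[-0.67,-0.82,-0.1,0,0.6],[-0.67,-0.82,-0.1,0,0.6],[-0.67,-0.82,-0.1,0,0.6],[-0.67,-0.82,-0.1,0,0.6],[-0.67,-0.82,-0.1,0,0.6],[-0.67,-0.82,-0.1,0,0.6],[-0.67,-0.82,-0.1,0,0.6],[-0.67,-0.82,-0.1,0,0.6],[-0.67,-0.82,-0.1,0,0.6],[0,0,0,0,0.6]]}}

```text
time: 34.47
position: [0.3982, 0.0433, 0.2105]
orientation: [-178.9, 3.7, -30.5]
wrist_force: [0.2, -0.1, 0.1]
opening: 0.0345
```

```bash
python3 - <<'E'
from h import *
c=hold();tilt();go(340,310,220,-28)
save(c,'t14',(280,130,450,290),4)
E
```

```text
tool z [-0.0471  0.0463 -0.9978] q [   3.32    5.36  -23.44   63.74    2.81 -145.88]
at [399.1  38.8 209.6] [-179.1    3.7  -30.8] q [   3.    5.  -23.   64.    3. -146.] F [-0.3  0.5  0.7] open 34.4 t 34.72
shift units (tool) [-6.33 -6.75 -0.35] spin rad -0.049 alt 3.092
```

View pics/t14.png

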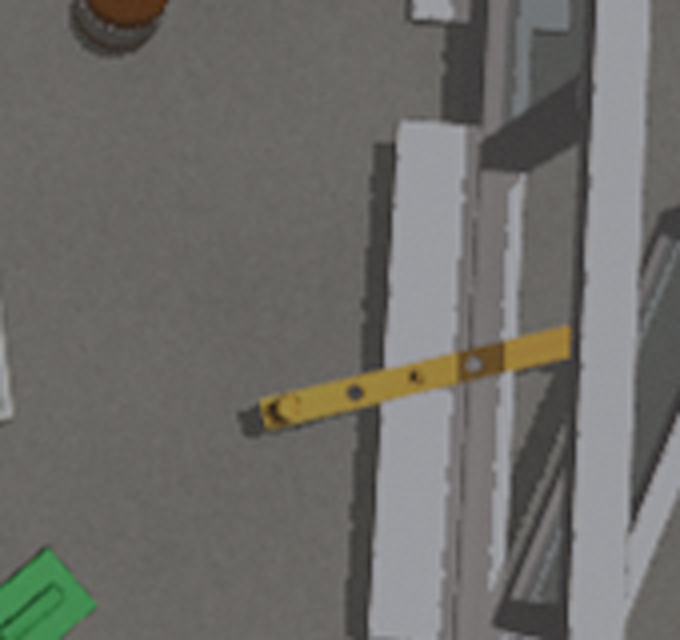

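The top view shows the stay level across the sill, with its middle hole (417,377) filled by the peg and the other two holes clear, so the pane is held. Next I correct the tilt and go for the covers.

Request:
{"op": "drive_tool", "data": {"rows": [[-0.7,-0.75,-0.04,0,0.6],[-0.7,-0.75,-0.04,0,0.6],[-0.7,-0.75,-0.04,0,0.6],[-0.7,-0.75,-0.04,0,0.6],[-0.7,-0.75,-0.04,0,0.6],[-0.7,-0.75,-0.04,0,0.6],[-0.7,-0.75,-0.04,0,0.6],[-0.7,-0.75,-0.04,0,0.6],[-0.4,-0.4,-0.04,0,0.6],[0,0,0,0,0.6]]}}

```text
time: 35.55
position: [0.3549, 0.2934, 0.2316]
orientation: [-179.4, 3.7, -33.1]
wrist_force: [-0.1, 0.5, 0.3]
opening: 0.0342
```

```bash
python3 - <<'E'
from h import *
c=hold();tilt()
E
```

```text
tool z [-0.0486  0.0416 -0.998 ] q [  36.78    8.9   -15.87   66.04    3.58 -109.92]
```

Request:
{"op": "drive_tool", "data": {"rows": [[0,0,0,-0.12,0.6],[0,0,0,-0.12,0.6],[0,0,0,-0.12,0.6],[0,0,0,-0.12,0.6],[0,0,0,-0.12,0.6],[0,0,0,-0.12,0.6],[0,0,0,-0.12,0.6],[0,0,0,-0.12,0.6],[0,0,0,-0.12,0.6],[0,0,0,-0.12,0.6],[0,0,0,-0.1,0.6],[0,0,0,0,0.6]]}}

```text
time: 36.8
position: [0.3371, 0.2974, 0.2302]
orientation: [-178.2, 0.7, 40.0]
wrist_force: [0.1, 0.2, 0.8]
opening: 0.034
```

```bash
python3 - <<'E'
from h import *
c=hold();tilt();q()
E
```

```text
tool z [-0.0291  0.0146 -0.9995] q [  39.9     8.15  -16.89   65.7     1.71 -179.87]
sum 90.74 q5 1.71 [  39.9     8.15  -16.89   65.7     1.71 -179.87] [  0.19 -33.44  25.01   0.13   0.12  -0.  ] [339.1 295.9 230.2] 37.05
```

Request:
{"op": "drive_tool", "data": {"rows": [[0,0,0,-0.1,0.6],[0,0,0,0,0.6]]}}

```text
time: 37.22
position: [0.3238, 0.3122, 0.2301]
orientation: [-179.5, 0.6, 43.5]
wrist_force: [-0.1, 0.5, 0.3]
opening: 0.0341
```

```bash
python3 - <<'E'
from h import *
c=hold();tilt();q()
E
```

```text
tool z [-0.0124 -0.0015 -0.9999] q [  43.35    8.01  -17.05   65.52    0.43 -179.96]
sum 90.57 q5 0.43 [  43.35    8.01  -17.05   65.52    0.43 -179.96] [  0.17 -33.29  25.07   0.09   0.04  -0.  ] [325.5 310.5 230.1] 37.47
```

Request:
{"op": "drive_tool", "data": {"rows": [[0,0,0,0.122,0.6],[0,0,0,0.122,0.6],[0,0,0,0.122,0.6],[0,0,0,0.122,0.6],[0,0,0,0.122,0.6],[0,0,0,0.122,0.6],[0,0,0,0.122,0.6],[0,0,0,0.122,0.6],[0,0,0,0.122,0.6],[0,0,0,0.122,0.6],[0,0,0,0.122,0.6],[0,0,0,0.122,0.6],[0,0,0,0.122,0.6],[0,0,0,0.122,0.6],[0,0,0,0.122,0.6],[0,0,0,0,0.6]]}}

```text
time: 38.8
position: [0.3328, 0.3022, 0.2297]
orientation: [179.2, 0.2, -64.6]
wrist_force: [0.3, -1.1, -0.3]
opening: 0.0345
```

```bash
python3 - <<'E'
from h import *
c=hold();tilt();go(508,43,180,-174.8)
E
```

```text
tool z [-0.0136 -0.0022 -0.9999] q [ 42.     8.06 -17.04  65.56   0.43 -73.68]
at [332.5 302.5 229.7] [179.2   0.2 -64.3] q [ 42.   8. -17.  66.   0. -74.] F [-0.1 -0.   0.7] open 34.2 t 39.05
shift units (tool) [10.33 -1.52  1.66] spin rad 1.928 alt -1.213
```

Request:
{"op": "drive_tool", "data": {"rows": [[0,0,0,0.122,0.6],[0,0,0,0.122,0.6],[0,0,0,0.122,0.6],[0,0,0,0.122,0.6],[0,0,0,0.122,0.6],[0,0,0,0.122,0.6],[0,0,0,0.122,0.6],[0,0,0,0.122,0.6],[0,0,0,0.122,0.6],[0,0,0,0.122,0.6],[0,0,0,0.122,0.6],[0,0,0,0.122,0.6],[0,0,0,0.122,0.6],[0,0,0,0,0.6]]}}

```text
time: 40.22
position: [0.3324, 0.3026, 0.2297]
orientation: [179.8, -0.8, -157.5]
wrist_force: [-0.8, -0.3, -1.1]
opening: 0.0339
```

```bash
python3 - <<'E'
from h import *
c=hold();tilt();go(508,43,180,-174.8)
E
```

```text
tool z [-0.0138 -0.0021 -0.9999] q [ 41.99   8.06 -17.04  65.57   0.44  19.26]
at [332.4 302.5 229.7] [ 179.8   -0.8 -157.3] q [ 42.   8. -17.  66.   0.  19.] F [ 0.2  0.6 -0.4] open 34.2 t 40.47
shift units (tool) [ -2.06 -10.24   1.66] spin rad 0.306 alt -2.836
```

Request:
{"op": "drive_tool", "data": {"rows": [[0,0,0,0.1,0.6],[0,0,0,0.1,0.6],[0,0,0,0.1,0.6],[-0.5,-0.9,0.1,0,0.6],[-0.5,-0.9,0.1,0,0.6],[-0.5,-0.9,0.1,0,0.6],[-0.5,-0.9,0.1,0,0.6],[-0.5,-0.9,0.1,0,0.6],[-0.5,-0.9,0.1,0,0.6],[-0.5,-0.9,0.1,0,0.6],[-0.5,-0.9,0.1,0,0.6],[-0.5,-0.9,0.1,0,0.6],[-0.5,-0.9,0.1,0,0.6],[0,0,0,0,0.6]]}}

```text
time: 41.63
position: [0.5171, 0.0401, 0.1966]
orientation: [179.9, -0.5, -173.5]
wrist_force: [-0.2, -0.4, -0.5]
opening: 0.0342
```

```bash
python3 - <<'E'
from h import *
c=hold();tilt();go(508,43.3,120,-174.8)
d=read_camera('side');save(c,'t15',(60,80,320,300),2.8);save(d,'s15',(160,100,360,260),3.8)
E
```

```text
tool z [-0.011   0.0037 -0.9999] q [  4.82  15.38 -12.43  62.8    0.27  -1.99]
at [513.3  44.8 197.4] [ 179.7   -0.6 -173.2] q [  5.  15. -12.  63.   0.  -2.] F [-1.2 -0.   0.5] open 34.3 t 41.88
shift units (tool) [ 0.18 -0.03  2.58] spin rad 0.028 alt -3.113
```

View pics/s15.png

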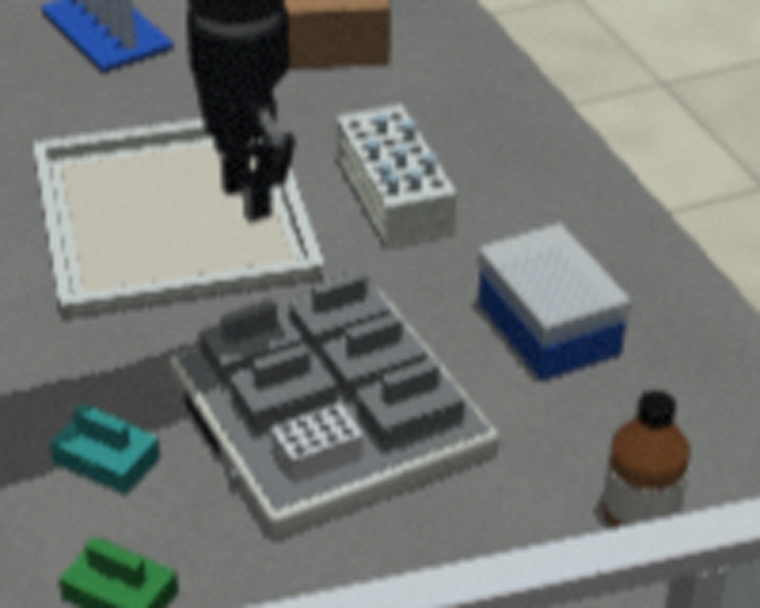

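View pics/t15.png

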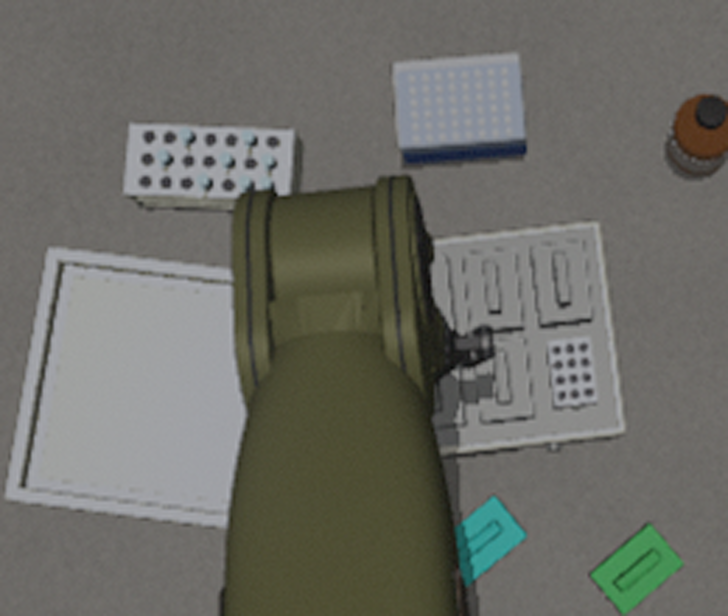

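Request:
{"op": "drive_tool", "data": {"rows": [[0.09,-0.02,0.5,0.028,0.6],[0.09,-0.02,0.5,0,0.6],[0,0,0.5,0,0.6],[0,0,0.5,0,0.6],[0,0,0.5,0,0.6],[0,0,0.3,0,0.6],[0,0,0,0,0.6]]}}

```text
time: 42.52
position: [0.5052, 0.0517, 0.1143]
orientation: [179.7, -0.2, -173.9]
wrist_force: [-1.1, -0.0, -0.3]
opening: 0.0341
```

```bash
python3 - <<'E'
from h import *
c=hold();tilt();go(508,43.3,69,-174.8)
d=read_camera('side');save(d,'s16',(200,130,300,220),7)
E
```

```text
tool z [ 0.0011  0.0056 -1.    ] q [  5.55  17.89 -21.82  50.19   0.31  -0.43]
at [507.9  51.1 116.7] [ 1.797e+02  1.000e-01 -1.740e+02] q [  6.  18. -22.  50.   0.  -0.] F [-0.8 -0.3 -0.1] open 34.2 t 42.77
shift units (tool) [ 0.02 -0.26  1.59] spin rad 0.014 alt -3.128
```

View pics/s16.png

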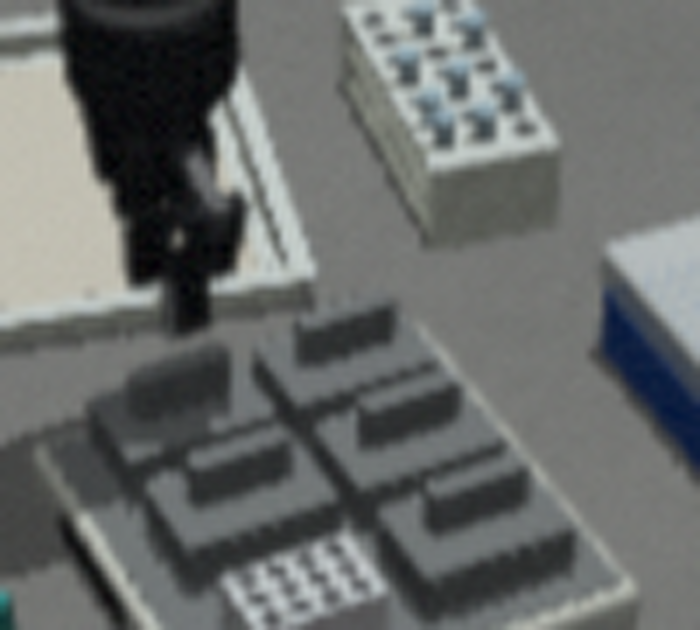

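Request:
{"op": "drive_tool", "data": {"rows": [[0,-0.14,0,0.014,0.6],[0,-0.12,0,0,0.6],[0,0,0.4,0,0.6],[0,0,0.4,0,0.6],[0,0,0.4,0,0.6],[0,0,0.25,0,0.6],[0,0,0,0,0.6]]}}

```text
time: 43.4
position: [0.5137, 0.0407, 0.0759]
orientation: [179.7, 0.7, -175.1]
wrist_force: [0.5, -1.1, 0.5]
opening: 0.0341
```

```bash
python3 - <<'E'
from h import *
c=hold();tilt();go(508,43.3,69,-174.8)
E
```

```text
tool z [ 0.0145  0.0059 -0.9999] q [  4.4   20.18 -25.11  43.85   0.27  -0.53]
at [515.1  41.2  77.7] [ 179.7    0.9 -175.1] q [  4.  20. -25.  44.   0.  -1.] F [-0.4 -0.4  0.8] open 34.0 t 43.65
shift units (tool) [0.23 0.09 0.29] spin rad -0.005 alt 3.137
```

Request:
{"op": "drive_tool", "data": {"rows": [[0.13,0.05,0.18,0,0.6],[0.1,0.04,0.15,0,0.6],[0,0,0,0,0.8],[0,0,0,0,1],[0,0,0,0,1],[0,0,0,0,1],[0,0,0,0,1],[0,0,0,0,1]]}}

```text
time: 44.32
position: [0.5084, 0.044, 0.0685]
orientation: [179.7, 1.0, -175.0]
wrist_force: [-0.1, -0.3, 0.2]
opening: 0.0106
```

```bash
python3 - <<'E'
from h import *
c=hold();tilt();go(508,43.3,69,-174.8)
E
```

```text
tool z [ 0.0178  0.0062 -0.9998] q [  4.78  20.11 -26.93  41.92   0.27  -0.2 ]
at [508.4  44.   68.5] [ 179.7    1.  -175. ] q [  5.  20. -27.  42.   0.  -0.] F [0.2 0.2 0. ] open 10.8 t 44.57
shift units (tool) [ 0.02 -0.02 -0.02] spin rad -0.004 alt 3.138
```

Request:
{"op": "drive_tool", "data": {"rows": [[0,0,-0.3,0,1],[0,0,-0.4,0,1],[0,0,-0.4,0,1],[0,0,-0.4,0,1],[0,0,-0.4,0,1],[0,0,-0.4,0,1],[0,0,-0.5,0,1],[0,0,0,0,1]]}}

```text
time: 45.23
position: [0.5072, 0.0433, 0.1588]
orientation: [179.7, 1.1, -175.0]
wrist_force: [0.4, -0.4, -0.4]
opening: 0.0111
```

```bash
python3 - <<'E'
from h import *
c=hold();tilt();go(473.5,397.2,150,171.6)
d=read_camera('side');save(d,'s17',(180,100,320,220),5)
E
```

```text
tool z [ 0.0109  0.0055 -0.9999] q [  4.72  15.27 -19.38  54.7    0.26  -0.25]
at [504.4  43.1 154.5] [ 179.7    0.6 -175. ] q [  5.  15. -19.  55.   0.  -0.] F [-0.4  0.1  0.3] open 10.7 t 45.48
shift units (tool) [ 0.   11.85  0.15] spin rad 0.233 alt -2.908
```

View pics/s17.png

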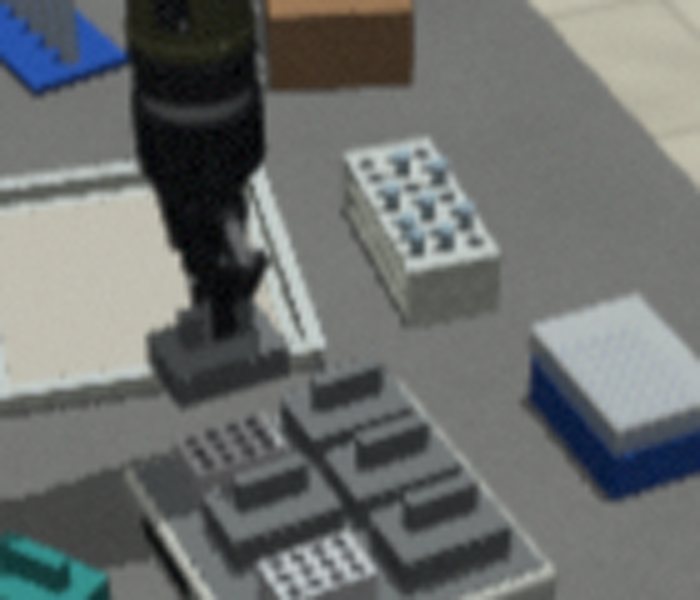

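Request:
{"op": "drive_tool", "data": {"rows": [[0,0.6,0,0,1],[0,0.98,0,0,1],[0,0.98,0,0,1],[0,0.98,0,0,1],[0,0.98,0,0,1],[0,0.98,0,0,1],[0,0.98,0,0,1],[0,0.98,0,0,1],[0,0.98,0,0,1],[0,0.98,0,0,1],[0,0.98,0,0,1],[0,0.9,0,0,1],[0,0.3,0,0.08,1],[0,0,0,0.08,1],[0,0,0,0.08,1],[0,0,0,0,1]]}}

```text
time: 46.87
position: [0.4655, 0.404, 0.1366]
orientation: [-179.4, -0.6, 170.5]
wrist_force: [-0.2, -0.3, -1.1]
opening: 0.0105
```

```bash
python3 - <<'E'
from h import *
c=hold();tilt();go(473.5,397.2,60,171.6)
d=read_camera('side');save(d,'s18',(130,80,300,220),4.5)
E
```

```text
tool z [-0.0114 -0.0071 -0.9999] q [40.79 27.18 -3.34 60.24  0.12 50.25]
at [466.2 403.2 137.8] [-179.5   -0.6  170.5] q [41. 27. -3. 60.  0. 50.] F [ 0.3  0.1 -0.2] open 11.0 t 47.12
shift units (tool) [-0.27 -0.16  2.59] spin rad -0.019 alt 3.123
```

View pics/s18.png

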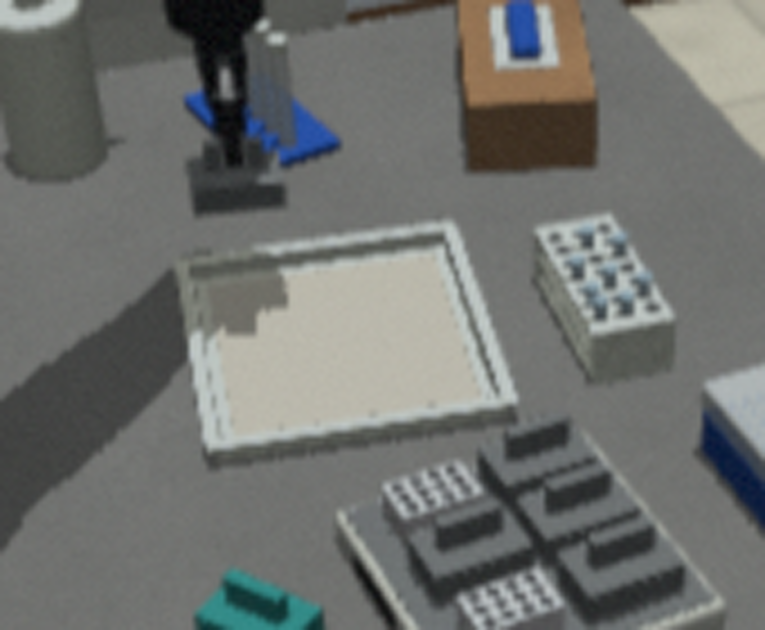

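Request:
{"op": "drive_tool", "data": {"rows": [[-0.13,-0.08,0,-0.019,1],[-0.13,-0.08,0.4,0,1],[0,0,0.5,0,1],[0,0,0.5,0,1],[0,0,0.5,0,1],[0,0,0.5,0,1],[0,0,0,0,1]]}}

```text
time: 47.75
position: [0.4762, 0.3958, 0.0671]
orientation: [-179.9, -0.3, 171.7]
wrist_force: [-1.2, 0.3, -1.1]
opening: 0.0108
```

```bash
python3 - <<'E'
from h import *
c=hold();tilt();go(473.5,397.2,36,171.6)
E
```

```text
tool z [ 6.0e-04  2.8e-03 -1.0e+00] q [39.71 30.06 -9.1  50.71  0.1  47.98]
at [478.5 398.2  71.1] [179.8   0.  171.7] q [40. 30. -9. 51.  0. 48.] F [-0.6  0.6 -0.6] open 10.5 t 48.0
shift units (tool) [ 0.16 -0.06  1.17] spin rad 0.002 alt -3.139
```

Request:
{"op": "drive_tool", "data": {"rows": [[0.12,-0.03,0.4,0,1],[0.12,-0.03,0.4,0,1],[0.1,0,0.3,0,1],[0,0,0.1,0,1],[0,0,0,0,1]]}}

```text
time: 48.42
position: [0.472, 0.4014, 0.04]
orientation: [179.3, 0.5, 171.7]
wrist_force: [0.2, -0.5, -0.5]
opening: 0.0106
```

```bash
python3 - <<'E'
from h import *
c=hold();tilt();go(473.5,397.2,35,171.6)
E
```

```text
tool z [ 0.0107  0.0114 -0.9999] q [ 40.31  31.02 -12.59  45.49   0.1   48.59]
at [472.6 401.7  40.7] [179.3   0.5 171.7] q [ 40.  31. -13.  45.   0.  49.] F [ 0.5 -0.6 -0.4] open 10.7 t 48.67
shift units (tool) [-0.05 -0.15  0.19] spin rad 0.002 alt -3.139
```

Request:
{"op": "drive_tool", "data": {"rows": [[-0.03,-0.1,0.12,0,1],[0,-0.02,0.08,0,1],[0,0,0,0,1]]}}

```text
time: 48.92
position: [0.474, 0.3983, 0.0353]
orientation: [179.2, 0.6, 171.7]
wrist_force: [-0.4, -0.5, -1.0]
opening: 0.011
```

```bash
python3 - <<'E'
from h import *
c=hold(3);tilt();go(473.5,397.2,34.5,171.6)
E
```

```text
tool z [ 0.0127  0.0129 -0.9998] q [ 40.    31.16 -13.26  44.55   0.1   48.27]
at [474.1 398.6  35.6] [179.2   0.6 171.7] q [ 40.  31. -13.  45.   0.  48.] F [ 0.2 -0.3 -0.7] open 10.6 t 49.07
shift units (tool) [ 0.01 -0.05  0.04] spin rad 0.002 alt -3.139
```

Request:
{"op": "drive_tool", "data": {"rows": [[0,0,0.02,0,0.8],[0,0,0,0,0.6],[0,0,0,0,0.6],[0,0,0,0,0.6],[0,0,-0.4,0,0.6],[0,0,-0.6,0,0.6],[0,0,-0.7,0,0.6],[0,0,-0.7,0,0.6],[0,0,-0.7,0,0.6],[0,0,-0.7,0,0.6],[0,0,0,0,0.6]]}}

```text
time: 49.98
position: [0.4713, 0.3964, 0.1521]
orientation: [179.4, 0.4, 171.8]
wrist_force: [0.9, 0.8, 0.4]
opening: 0.0344
```

```bash
python3 - <<'E'
from h import *
c=hold();tilt();go(513.7,-21.4,150,-174.8)
d=read_camera('side');save(d,'s19',(130,80,300,220),4.5)
E
```

```text
tool z [ 0.0011  0.0033 -1.    ] q [40.01 25.78 -4.44 59.62  0.1  48.25]
at [468.3 393.8 145.8] [179.8   0.  171.8] q [40. 26. -4. 60.  0. 48.] F [-0.3  0.2 -0.2] open 34.1 t 50.23
shift units (tool) [ -3.48 -13.48  -0.14] spin rad -0.235 alt 2.907
```

View pics/s19.png

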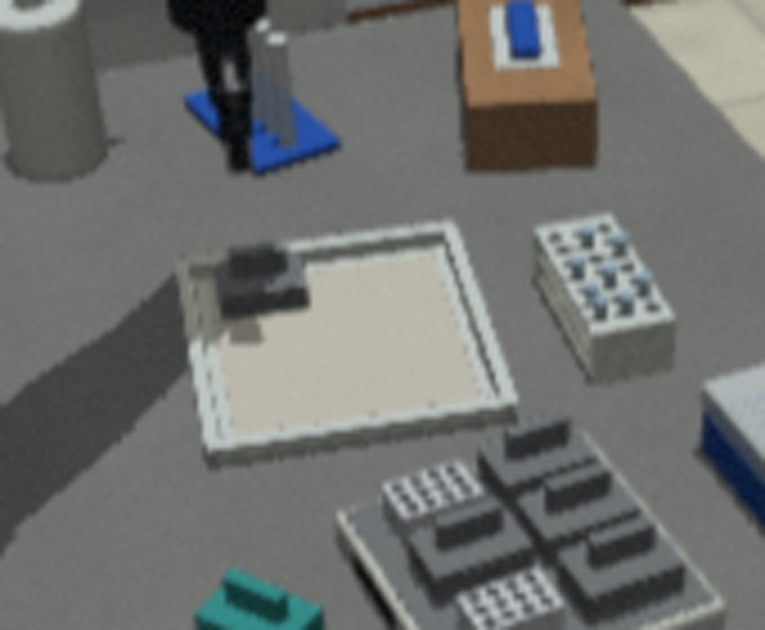

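Request:
{"op": "drive_tool", "data": {"rows": [[0,0,0,-0.118,0.6],[0,0,0,-0.118,0.6],[-0.02,-0.7,0,0,0.6],[-0.02,-0.98,0,0,0.6],[-0.02,-0.98,0,0,0.6],[-0.02,-0.98,0,0,0.6],[-0.02,-0.98,0,0,0.6],[-0.02,-0.98,0,0,0.6],[-0.02,-0.98,0,0,0.6],[-0.02,-0.98,0,0,0.6],[-0.02,-0.98,0,0,0.6],[-0.02,-0.98,0,0,0.6],[-0.02,-0.98,0,0,0.6],[-0.02,-0.98,0,0,0.6],[-0.02,-0.98,0,0,0.6],[-0.02,-0.98,0,0,0.6],[0,-0.4,0,0,0.6],[0,0,0,0,0.6]]}}

```text
time: 51.78
position: [0.5106, -0.0386, 0.1236]
orientation: [-179.7, -1.9, -173.7]
wrist_force: [-0.2, -0.1, -0.1]
opening: 0.0344
```

```bash
python3 - <<'E'
from h import *
c=hold();tilt();go(513.7,-21.0,110,-174.8)
E
```

```text
tool z [-0.0317 -0.0071 -0.9995] q [ -3.59  18.93 -18.99  53.87  -0.52 -10.21]
at [510.7 -35.  124.3] [-179.8   -1.8 -173.4] q [ -4.  19. -19.  54.  -1. -10.] F [ 0.2 -0.2  0.5] open 34.1 t 52.03
shift units (tool) [-0.15  0.45  0.48] spin rad 0.025 alt -3.117
```

Request:
{"op": "drive_tool", "data": {"rows": [[-0.08,0.23,0,0.025,0.6],[-0.07,0.23,0,0,0.6],[0.05,0,0.4,0,0.6],[0.05,0,0.4,0,0.6],[0.05,0,0.4,0,0.6],[0.05,0,0.3,0,0.6],[0,0,0,0,0.6]]}}

```text
time: 52.62
position: [0.5076, -0.0116, 0.0791]
orientation: [-179.8, -1.6, -173.9]
wrist_force: [-0.8, -0.1, 0.4]
opening: 0.0342
```

```bash
python3 - <<'E'
from h import *
c=hold();tilt();go(513.7,-21.0,69,-174.8)
E
```

```text
tool z [-0.0226 -0.0062 -0.9997] q [ -1.18  20.82 -23.43  47.04  -0.38  -7.17]
at [510.2 -12.6  81.4] [-179.8   -1.3 -174. ] q [ -1.  21. -23.  47.  -0.  -7.] F [ 0.   0.  -0.5] open 33.9 t 52.87
shift units (tool) [-0.09 -0.29  0.41] spin rad 0.014 alt -3.128
```

Request:
{"op": "drive_tool", "data": {"rows": [[-0.05,-0.16,0,0.014,0.6],[-0.04,-0.13,0,0,0.6],[0,0,0.1,0,0.6],[0,0,0,0,0.6]]}}

```text
time: 53.2
position: [0.5162, -0.0221, 0.0802]
orientation: [-179.7, -1.1, -174.9]
wrist_force: [-0.0, -0.3, 0.6]
opening: 0.0342
```

```bash
python3 - <<'E'
from h import *
c=hold();tilt();go(513.7,-21.0,69,-174.8)
E
```

```text
tool z [-0.0183 -0.0066 -0.9998] q [ -2.15  21.23 -22.93  46.87  -0.42  -7.3 ]
at [515.9 -21.7  80.4] [-179.7   -1.1 -174.9] q [ -2.  21. -23.  47.  -0.  -7.] F [-0.4 -0.  -1.1] open 34.3 t 53.45
shift units (tool) [0.07 0.03 0.38] spin rad -0.001 alt 3.141
```

Request:
{"op": "drive_tool", "data": {"rows": [[0.05,0.02,0.2,0,0.6],[0.05,0.01,0.2,0,0.6],[0,0,0,0,0.8],[0,0,0,0,1],[0,0,0,0,1],[0,0,0,0,1],[0,0,0,0,1],[0,0,0,0,1]]}}

```text
time: 54.12
position: [0.5121, -0.0209, 0.0672]
orientation: [-179.7, -1.1, -174.8]
wrist_force: [0.1, -1.1, 0.9]
opening: 0.0106
```

```bash
python3 - <<'E'
from h import *
c=hold();tilt();go(513.7,-21.0,69,-174.8)
E
```

```text
tool z [-0.0183 -0.0067 -0.9998] q [ -2.07  21.71 -24.52  44.8   -0.42  -7.25]
at [512.1 -20.9  67.2] [-179.7   -1.1 -174.8] q [ -2.  22. -25.  45.  -0.  -7.] F [-1.  -0.6  1.1] open 10.6 t 54.37
shift units (tool) [-0.05 -0.01 -0.06] spin rad -0.0 alt 3.141
```

Request:
{"op": "drive_tool", "data": {"rows": [[0,0,-0.3,0,1],[0,0,-0.4,0,1],[0,0,-0.4,0,1],[0,0,-0.4,0,1],[0,0,-0.4,0,1],[0,0,-0.5,0,1],[0,0,-0.6,0,1],[0,0,-0.4,0,1],[0,0,0,0,1]]}}

```text
time: 55.12
position: [0.5123, -0.0197, 0.1757]
orientation: [-179.8, -1.3, -174.8]
wrist_force: [0.4, -0.2, -1.3]
opening: 0.0106
```

```bash
python3 - <<'E'
from h import *
c=hold();tilt();go(461.8,318.1,150,171.6)
E
```

```text
tool z [-0.0288 -0.0055 -0.9996] q [ -1.98  16.57 -14.76  60.3   -0.37  -7.16]
at [509.9 -19.7 171.8] [-179.8   -1.7 -174.8] q [ -2.  17. -15.  60.  -0.  -7.] F [-0.4 -0.1 -1.2] open 10.9 t 55.37
shift units (tool) [ 0.58 11.36  0.73] spin rad 0.237 alt -2.904
```

Request:
{"op": "drive_tool", "data": {"rows": [[0.05,0.5,0,0,1],[0.05,0.9,0,0,1],[0.05,0.98,0,0,1],[0.05,0.98,0,0,1],[0.05,0.98,0,0,1],[0.05,0.98,0,0,1],[0.05,0.98,0,0,1],[0.05,0.98,0,0,1],[0.05,0.98,0,0,1],[0.05,0.98,0,0,1],[0.05,0.98,0,0,1],[0,0.7,0,0.08,1],[0,0.3,0,0.08,1],[0,0,0,0.077,1],[0,0,0,0,1]]}}

```text
time: 56.62
position: [0.4524, 0.3262, 0.1524]
orientation: [-178.5, -3.1, 170.8]
wrist_force: [0.1, 0.3, -0.8]
opening: 0.0108
```

```bash
python3 - <<'E'
from h import *
c=hold();tilt();go(461.8,318.1,60,171.6)
E
```

```text
tool z [-0.0554 -0.0163 -0.9983] q [35.03 22.82 -8.21 62.11  1.06 44.2 ]
at [453.2 325.  153.4] [-178.6   -3.   170.8] q [35. 23. -8. 62.  1. 44.] F [-0.4 -0.5  0.1] open 10.7 t 56.87
shift units (tool) [-0.32 -0.18  3.11] spin rad -0.015 alt 3.127
```

Request:
{"op": "drive_tool", "data": {"rows": [[-0.16,-0.09,0.2,-0.015,1],[-0.16,-0.09,0.5,0,1],[0,0,0.6,0,1],[0,0,0.6,0,1],[0,0,0.6,0,1],[0,0,0.4,0,1],[0,0,0,0,1]]}}

```text
time: 57.45
position: [0.461, 0.3133, 0.0661]
orientation: [-178.9, -2.7, 171.6]
wrist_force: [0.1, 0.1, -0.2]
opening: 0.0107
```

```bash
python3 - <<'E'
from h import *
c=hold();tilt();go(461.8,318.1,35,171.6)
E
```

```text
tool z [-0.0438 -0.0085 -0.999 ] q [ 33.68  26.5  -15.91  49.95   0.99  42.  ]
at [463.5 315.5  69.5] [-179.2   -2.4  171.6] q [ 34.  26. -16.  50.   1.  42.] F [ 0.4  0.8 -0.3] open 10.9 t 57.7
shift units (tool) [0.07 0.08 1.15] spin rad 0.001 alt -3.141
```

Request:
{"op": "drive_tool", "data": {"rows": [[0.06,0.04,0.4,0,1],[0.06,0.03,0.4,0,1],[0.06,0,0.3,0,1],[0,0,0.1,0,1],[0,0,0,0,1]]}}

```text
time: 58.12
position: [0.4613, 0.3211, 0.0381]
orientation: [-179.6, -1.9, 171.7]
wrist_force: [0.4, -0.0, -2.1]
opening: 0.0111
```

```bash
python3 - <<'E'
from h import *
c=hold();tilt();go(461.8,318.1,35,171.6)
E
```

```text
tool z [-0.0329 -0.0012 -0.9995] q [ 34.26  27.99 -18.71  44.89   1.    42.58]
at [461.8 321.3  38.7] [-179.7   -1.9  171.7] q [ 34.  28. -19.  45.   1.  43.] F [ 0.9  0.9 -0.9] open 10.8 t 58.37
shift units (tool) [-0.01 -0.11  0.12] spin rad 0.001 alt -3.141
```

Request:
{"op": "drive_tool", "data": {"rows": [[0,-0.1,0.1,0,1],[0,0,0.05,0,1],[0,0,0,0,0.8],[0,0,0,0,0.6],[0,0,0,0,0.6],[0,0,0,0,0.6],[0,0,-0.4,0,0.6],[0,0,-0.6,0,0.6],[0,0,-0.7,0,0.6],[0,0,-0.7,0,0.6],[0,0,-0.7,0,0.6],[0,0,-0.7,0,0.6],[0,0,-0.5,0,0.6],[0,0,0,0,0.6]]}}

```text
time: 59.53
position: [0.4648, 0.3175, 0.1681]
orientation: [-179.6, -2.0, 171.7]
wrist_force: [1.0, 0.8, 0.6]
opening: 0.0347
```

```bash
python3 - <<'E'
from h import *
c=hold();tilt();go(604.3,-78.5,150,-174.8)
d=read_camera('side');save(d,'s20',(130,80,300,240),4.5)
E
```

```text
tool z [-0.0425 -0.0076 -0.9991] q [33.78 21.98 -7.94 62.34  0.99 42.1 ]
at [462.  315.7 163.3] [-179.2   -2.3  171.6] q [34. 22. -8. 62.  1. 42.] F [-1.  -0.3 -0.5] open 34.1 t 59.78
shift units (tool) [ -6.6  -12.31   0.44] spin rad -0.237 alt 2.905
```

View pics/s20.png

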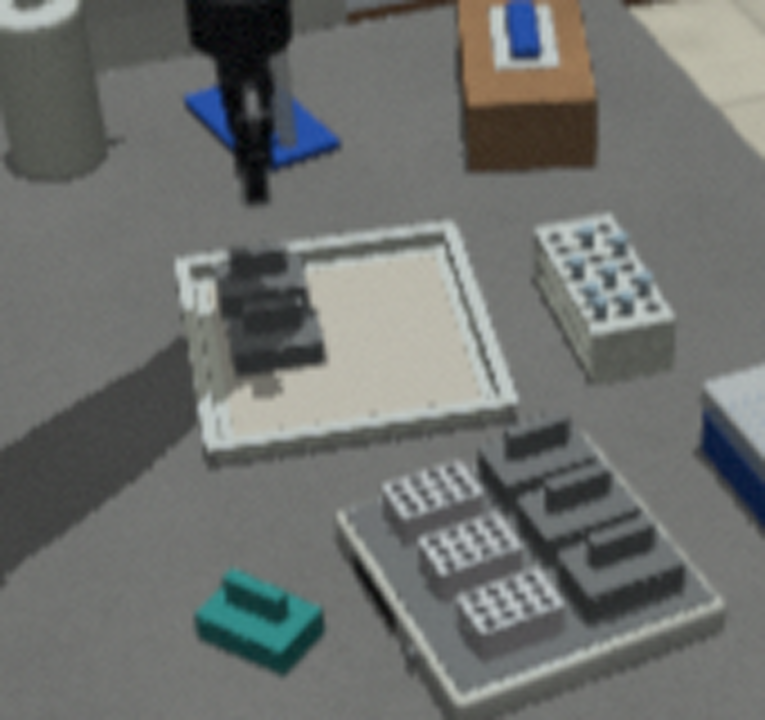

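Request:
{"op": "drive_tool", "data": {"rows": [[0,0,0,-0.119,0.6],[0,0,0,-0.118,0.6],[-0.2,-0.5,0,0,0.6],[-0.36,-0.92,-0.03,0,0.6],[-0.36,-0.92,-0.03,0,0.6],[-0.36,-0.92,-0.03,0,0.6],[-0.36,-0.92,-0.03,0,0.6],[-0.36,-0.92,-0.03,0,0.6],[-0.36,-0.92,-0.03,0,0.6],[-0.36,-0.92,-0.03,0,0.6],[-0.3,-0.92,-0.03,0,0.6],[-0.2,-0.7,0,0,0.6],[0,-0.2,0,0,0.6],[0,0,0,0,0.6],[0,0,0,0,0.6]]}}

```text
time: 61.08
position: [0.5813, 0.0516, 0.1473]
orientation: [-179.5, -4.3, -173.8]
wrist_force: [-0.8, 0.1, 0.5]
opening: 0.0342
```

```bash
python3 - <<'E'
from h import *
c=hold();tilt();go(592.5,51.3,110,-174.8)
E
```

```text
tool z [-0.0713 -0.0167 -0.9973] q [ 5.5  26.24 -3.46 64.46 -0.56 -0.84]
at [581.5  52.9 148.3] [-179.5   -4.2 -173.7] q [ 6. 26. -3. 64. -1. -1.] F [-0.  -0.4 -0.7] open 34.1 t 61.33
shift units (tool) [-0.36 -0.09  1.28] spin rad 0.02 alt -3.122
```

Request:
{"op": "drive_tool", "data": {"rows": [[-0.18,-0.05,0,0.02,0.6],[-0.18,-0.04,0,0,0.6],[0,0,0.2,0,0.6],[0,0,0.2,0,0.6],[0,0,0.2,0,0.6],[0,0,0.2,0,0.6],[0,0,0.2,0,0.6],[0,0,0.2,0,0.6],[0,0,0,0,0.6]]}}

```text
time: 62.08
position: [0.5902, 0.0534, 0.1077]
orientation: [-179.4, -4.2, -174.7]
wrist_force: [-0.7, -0.4, -0.1]
opening: 0.0342
```

```bash
python3 - <<'E'
from h import *
c=hold();tilt();go(592.5,51.3,110,-174.8)
E
```

```text
tool z [-0.0672 -0.0162 -0.9976] q [ 5.48 28.55 -5.55 59.82 -0.56  0.15]
at [591.9  53.6 110. ] [-179.4   -3.9 -174.7] q [ 5. 29. -6. 60. -1.  0.] F [-0.  -0.1  0.6] open 34.0 t 62.33
shift units (tool) [-0.01 -0.08 -0.  ] spin rad 0.002 alt -3.139
```

Request:
{"op": "drive_tool", "data": {"rows": [[0,-0.08,0,0,0.6],[0,0,0.35,0,0.6],[0,0,0.35,0,0.6],[0,0,0.35,0,0.6],[0,0,0.2,0,0.6],[0,0,0,0,0.6]]}}

```text
time: 62.83
position: [0.5909, 0.0502, 0.0704]
orientation: [-179.4, -3.7, -174.7]
wrist_force: [0.2, -0.5, -0.5]
opening: 0.0338
```

```bash
python3 - <<'E'
from h import *
c=hold();tilt();go(592.5,51.3,69,-174.8)
E
```

```text
tool z [-0.0593 -0.0155 -0.9981] q [ 5.18 30.02 -9.02 54.42 -0.58 -0.14]
at [592.8  50.5  72.8] [-179.4   -3.5 -174.7] q [ 5. 30. -9. 54. -1. -0.] F [ 0.5 -0.3 -0.2] open 34.1 t 63.08
shift units (tool) [0.01 0.03 0.13] spin rad 0.002 alt -3.14
```

Request:
{"op": "drive_tool", "data": {"rows": [[0,0.03,0.13,0,0.6],[0,0,0,0,0.8],[0,0,0,0,1],[0,0,0,0,1],[0,0,0,0,1],[0,0,0,0,1],[0,0,0,0,1]]}}

```text
time: 63.67
position: [0.5938, 0.0516, 0.0704]
orientation: [-179.4, -3.3, -174.7]
wrist_force: [0.2, 0.6, -0.3]
opening: 0.0106
```

```bash
python3 - <<'E'
from h import *
c=hold();tilt();go(592.5,51.3,69,-174.8)
E
```

```text
tool z [-0.0557 -0.0153 -0.9983] q [ 5.280e+00  3.011e+01 -9.260e+00  5.390e+01 -5.800e-01 -5.000e-02]
at [593.9  51.6  70.4] [-179.4   -3.3 -174.7] q [ 5. 30. -9. 54. -1. -0.] F [-0.3  0.2 -0.9] open 10.6 t 63.92
shift units (tool) [ 0.05 -0.01  0.05] spin rad 0.002 alt -3.139
```

Request:
{"op": "drive_tool", "data": {"rows": [[0.02,0,-0.3,0,1],[0.03,0,-0.4,0,1],[0.03,0,-0.4,0,1],[0.03,0,-0.4,0,1],[0.03,0,-0.4,0,1],[0.03,0,-0.5,0,1],[0.03,0,-0.6,0,1],[0.02,0,-0.4,0,1],[0,0,0,0,1]]}}

```text
time: 64.67
position: [0.5931, 0.0526, 0.1805]
orientation: [-179.4, -3.2, -174.7]
wrist_force: [0.4, 0.4, 0.5]
opening: 0.0105
```

```bash
python3 - <<'E'
from h import *
c=hold();tilt();go(582.3,381.1,150,171.6)
d=read_camera('side');save(d,'s21',(130,80,300,240),4.5)
E
```

```text
tool z [-0.0622 -0.0158 -0.9979] q [ 5.370e+00  2.580e+01  1.600e-01  6.799e+01 -5.700e-01  5.000e-02]
at [590.7  52.4 176.1] [-179.4   -3.6 -174.7] q [ 5. 26.  0. 68. -1.  0.] F [0.2 0.1 0.3] open 10.5 t 64.92
shift units (tool) [-0.74 10.94  0.87] spin rad 0.239 alt -2.902
```

View pics/s21.png

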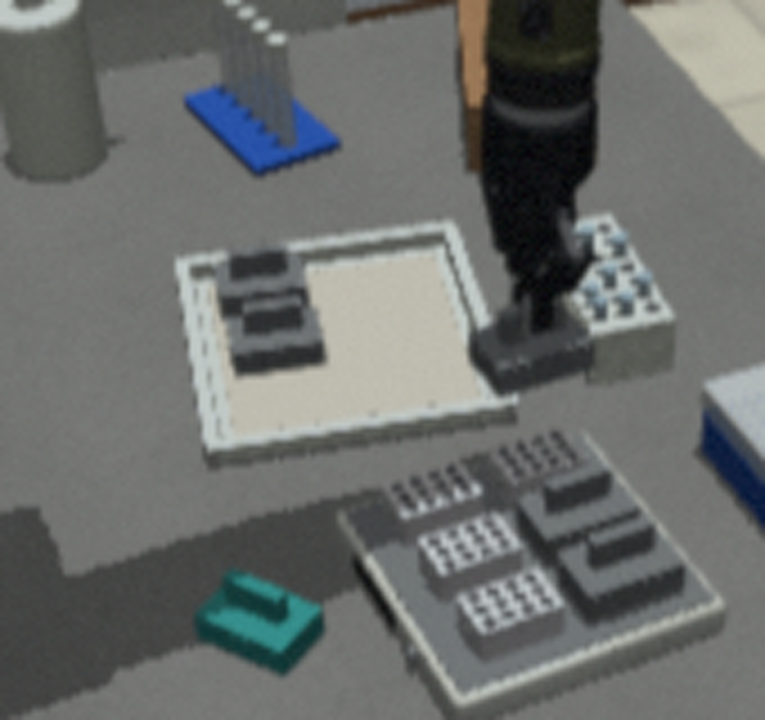

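Request:
{"op": "drive_tool", "data": {"rows": [[-0.06,0.5,0,0,1],[-0.06,0.9,0,0,1],[-0.06,0.98,0,0,1],[-0.06,0.98,0,0,1],[-0.06,0.98,0,0,1],[-0.06,0.98,0,0,1],[-0.06,0.98,0,0,1],[-0.06,0.98,0,0,1],[-0.06,0.98,0,0,1],[-0.06,0.98,0,0,1],[-0.06,0.8,0,0,1],[0,0.5,0,0.08,1],[0,0.3,0,0.08,1],[0,0,0,0.077,1],[0,0,0,0,1],[0,0,0,0,1]]}}

```text
time: 66.3
position: [0.5682, 0.4051, 0.1525]
orientation: [-178.0, -4.8, 171.4]
wrist_force: [0.3, -0.4, -0.7]
opening: 0.0104
```

```bash
python3 - <<'E'
from h import *
c=hold();tilt();go(582.3,381.1,70,171.6)
E
```

```text
tool z [-0.0866 -0.0206 -0.996 ] q [34.5  38.15 18.77 75.39  1.84 43.14]
at [569.3 403.7 153.8] [-178.1   -4.7  171.2] q [34. 38. 19. 75.  2. 43.] F [-0.6  0.5 -1.4] open 10.5 t 66.55
shift units (tool) [-0.54 -0.68  2.79] spin rad -0.007 alt 3.135
```

Request:
{"op": "drive_tool", "data": {"rows": [[-0.18,-0.22,0,0,1],[-0.18,-0.22,0.2,0,1],[-0.18,-0.2,0.4,0,1],[0,0,0.5,0,1],[0,0,0.5,0,1],[0,0,0.5,0,1],[0,0,0,0,1]]}}

```text
time: 67.13
position: [0.5826, 0.373, 0.0896]
orientation: [-178.2, -4.4, 170.9]
wrist_force: [-0.9, -1.3, -0.1]
opening: 0.0106
```

```bash
python3 - <<'E'
from h import *
c=hold();tilt();go(582.3,381.1,40,171.6)
E
```

```text
tool z [-0.0741 -0.0142 -0.9971] q [32.   38.91 11.31 66.43  1.56 40.88]
at [584.9 375.9  94.4] [-178.5   -4.1  171. ] q [32. 39. 11. 66.  2. 41.] F [ 0.3 -0.  -1. ] open 10.9 t 67.38
shift units (tool) [0.11 0.16 1.81] spin rad -0.01 alt 3.131
```

Request:
{"op": "drive_tool", "data": {"rows": [[0.05,0.06,0.4,-0.01,1],[0.05,0.05,0.4,0,1],[0.05,0,0.4,0,1],[0.04,0,0.4,0,1],[0,0,0,0,1]]}}

```text
time: 67.8
position: [0.5814, 0.383, 0.0531]
orientation: [-179.1, -3.4, 171.7]
wrist_force: [0.8, -0.6, 0.1]
opening: 0.0112
```

```bash
python3 - <<'E'
from h import *
c=hold();tilt();go(582.3,381.1,39,171.6)
E
```

```text
tool z [-0.0576 -0.0037 -0.9983] q [32.61 39.81  7.1  60.19  1.6  40.87]
at [583.4 383.8  55.8] [-179.3   -3.2  171.7] q [33. 40.  7. 60.  2. 41.] F [-0.2  0.1 -0.8] open 10.4 t 68.05
shift units (tool) [ 0.02 -0.1   0.56] spin rad 0.001 alt -3.14
```

Request:
{"op": "drive_tool", "data": {"rows": [[0.02,-0.05,0.25,0,1],[0.02,-0.03,0.25,0,1],[0.02,0,0.15,0,1],[0,0,0,0,1]]}}

```text
time: 68.38
position: [0.5816, 0.3822, 0.0371]
orientation: [-179.5, -3.0, 171.7]
wrist_force: [-1.5, 0.1, -1.0]
opening: 0.0108
```

```bash
python3 - <<'E'
from h import *
c=hold();tilt();go(582.3,381.1,37.5,171.6)
E
```

```text
tool z [-5.180e-02 -1.000e-04 -9.987e-01] q [32.57 40.17  5.08 57.41  1.59 40.85]
at [582.7 382.8  38.6] [-179.6   -2.9  171.7] q [33. 40.  5. 57.  2. 41.] F [-0.7 -0.2 -0.3] open 10.5 t 68.63
shift units (tool) [ 0.   -0.06  0.04] spin rad 0.001 alt -3.14
```

Release, rise and look.

Request:
{"op": "drive_tool", "data": {"rows": [[0,-0.03,0.04,0,1],[0,0,0,0,0.8],[0,0,0,0,0.6],[0,0,0,0,0.6],[0,0,0,0,0.6],[0.03,0,-0.4,0,0.6],[0.03,0,-0.6,0,0.6],[0.03,0,-0.7,0,0.6],[0.03,0,-0.7,0,0.6],[0.03,0,-0.7,0,0.6],[0.03,0,-0.7,0,0.6],[0,0,-0.7,0,0.6],[0,0,0,0,0.6]]}}

```text
time: 69.72
position: [0.5834, 0.3825, 0.1844]
orientation: [-179.6, -2.9, 171.7]
wrist_force: [0.8, 0.5, 1.5]
opening: 0.0341
```

```bash
python3 - <<'E'
from h import *
c=hold();tilt();q();go(598.4,-13.7,150,-174.8)
d=read_camera('side');save(d,'s22',(130,80,300,240),4.5)
E
```

```text
tool z [-0.0609 -0.0057 -0.9981] q [32.52 35.84 17.96 75.25  1.6  40.79]
sum 93.12 q5 1.6 [32.52 35.84 17.96 75.25  1.6  40.79] [ -0.   -60.98  25.97   0.47   0.11   0.  ] [580.3 380.6 176.7] 69.97
at [580.3 380.6 176.7] [-179.2   -3.4  171.7] q [33. 36. 18. 75.  2. 41.] F [-0.6  0.1  0. ] open 34.6 t 69.97
shift units (tool) [ -2.5  -12.92   0.89] spin rad -0.236 alt 2.905
```

View pics/s22.png

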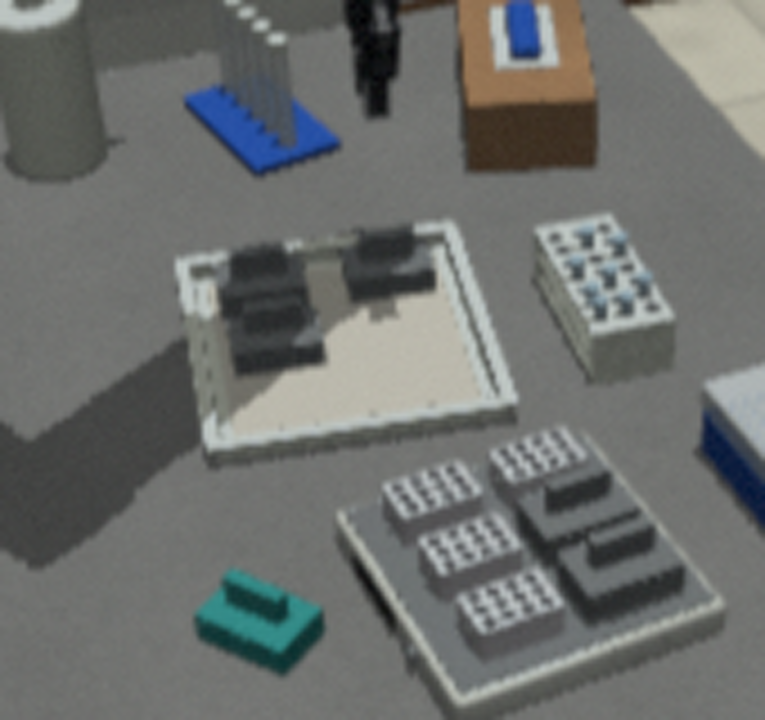

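Request:
{"op": "drive_tool", "data": {"rows": [[0,0,0,-0.118,0.6],[0,0,0,-0.118,0.6],[0.04,-0.5,0,0,0.6],[0.04,-0.9,0,0,0.6],[0.04,-0.9,-0.03,0,0.6],[0.04,-0.9,-0.03,0,0.6],[0.04,-0.9,-0.03,0,0.6],[0.04,-0.9,-0.03,0,0.6],[0.04,-0.9,-0.03,0,0.6],[0.04,-0.9,-0.03,0,0.6],[0.04,-0.9,-0.03,0,0.6],[0.04,-0.9,-0.03,0,0.6],[0.04,-0.9,-0.03,0,0.6],[0.04,-0.9,0,0,0.6],[0,-0.7,0,0,0.6],[0,-0.4,0,0,0.6],[0,0,0,0,0.6],[0,0,0,0,0.6]]}}

```text
time: 71.52
position: [0.5886, 0.0188, 0.1617]
orientation: [-179.6, -6.1, -173.9]
wrist_force: [-0.4, 0.1, -0.4]
opening: 0.0342
```

```bash
python3 - <<'E'
from h import *
c=hold();tilt();q();go(598.4,-13.7,150,-174.8)
save(c,'t23',(60,80,320,300),2.8)
E
```

```text
tool z [-0.103  -0.0191 -0.9945] q [ 2.42 27.65  0.94 69.23 -0.84 -3.86]
sum 95.95 q5 -0.84 [ 2.42 27.65  0.94 69.23 -0.84 -3.86] [ -0.29 -51.18  23.92   0.94  -0.07   0.  ] [589.1  20.2 162.4] 71.77
at [589.1  20.2 162.4] [-179.6   -6.  -173.7] q [ 2. 28.  1. 69. -1. -4.] F [0.5 1.5 0.7] open 34.0 t 71.77
shift units (tool) [-0.19 -1.16  0.41] spin rad 0.019 alt -3.122
```

View pics/t23.png

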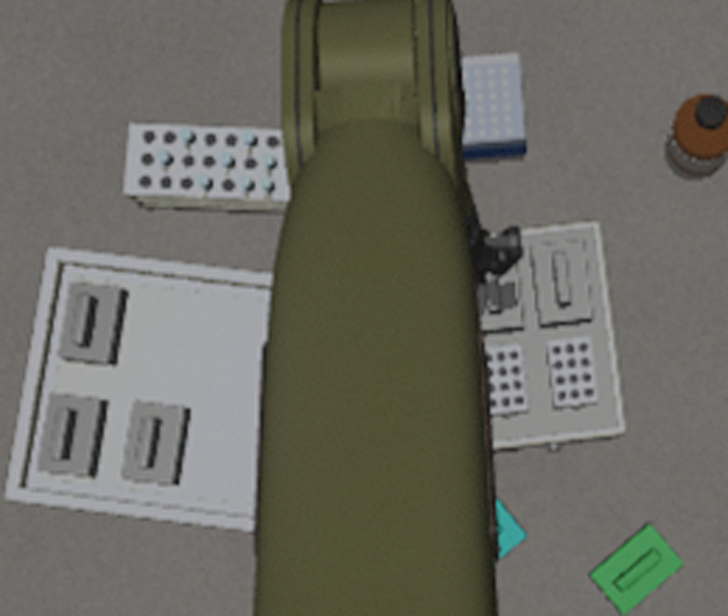

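Request:
{"op": "drive_tool", "data": {"rows": [[-0.8,0,-0.3,0,0.6],[-0.9,0,-0.3,0,0.6],[-0.9,0,-0.3,0,0.6],[-0.9,0,-0.3,0,0.6],[-0.9,0,-0.3,0,0.6],[-0.9,0,-0.3,0,0.6],[-0.9,0,-0.3,0,0.6],[-0.9,0,-0.3,0,0.6],[0,0,0,0,0.6]]}}

```text
time: 72.52
position: [0.7945, 0.056, 0.2059]
orientation: [-179.7, -6.4, -172.9]
wrist_force: [0.8, -0.3, -2.0]
opening: 0.0342
```

```bash
python3 - <<'E'
from h import *
c=hold();tilt();q()
E
```

```text
tool z [-0.114  -0.0195 -0.9933] q [  4.2   55.16  61.95 103.4   -0.64  -2.77]
sum 96.61 q5 -0.64 [  4.2   55.16  61.95 103.4   -0.64  -2.77] [ 2.600e-01 -7.092e+01  2.417e+01  9.300e-01 -3.000e-02  0.000e+00] [788.9  54.4 209.7] 72.77
```

Request:
{"op": "drive_tool", "data": {"rows": [[-0.3,0,-0.8,0,0.6],[-0.3,0,-0.9,0,0.6],[-0.3,0,-0.9,0,0.6],[-0.3,0,-0.9,0,0.6],[-0.3,0,-0.9,0,0.6],[0,0,0,0,0.6]]}}

```text
time: 73.27
position: [0.7309, 0.0532, 0.3073]
orientation: [-179.7, -8.9, -173.1]
wrist_force: [0.3, -0.0, 0.3]
opening: 0.0344
```

```bash
python3 - <<'E'
from h import *
c=hold();tilt();q()
E
```

```text
tool z [-0.16   -0.0236 -0.9868] q [  4.43  55.87  77.79 121.2   -0.64  -2.48]
sum 99.28 q5 -0.64 [  4.43  55.87  77.79 121.2   -0.64  -2.48] [ 1.000e-02 -7.136e+01  2.145e+01  1.520e+00 -4.000e-02  0.000e+00] [731.8  53.1 301.2] 73.52
```

Request:
{"op": "drive_tool", "data": {"rows": [[0,0,-0.8,0,0.6],[0,0,-0.8,0,0.6],[0,0,-0.8,0,0.6],[0,0,-0.5,0,0.6],[0,0,0,0,0.6]]}}

```text
time: 73.93
position: [0.7261, 0.0532, 0.3492]
orientation: [-179.6, -5.4, -173.0]
wrist_force: [0.6, 0.3, 0.1]
opening: 0.0344
```

```bash
python3 - <<'E'
from h import *
c=hold();tilt();q()
E
```

```text
tool z [-0.0966 -0.0188 -0.9951] q [  4.47  52.54  78.17 121.25  -0.64  -2.47]
sum 95.61 q5 -0.64 [  4.47  52.54  78.17 121.25  -0.64  -2.47] [ 1.000e-02 -6.835e+01  2.094e+01  9.300e-01 -4.000e-02  0.000e+00] [726.9  53.3 345.6] 74.18
```

Works as predicted; continue upward.

Request:
{"op": "drive_tool", "data": {"rows": [[0,0,-0.8,0,0.6],[0,0,-0.8,0,0.6],[0,0,-0.8,0,0.6],[0,0,-0.8,0,0.6],[0,0,-0.8,0,0.6],[0,0,0,0,0.6]]}}

```text
time: 74.68
position: [0.7104, 0.053, 0.4169]
orientation: [-179.4, -0.0, -173.0]
wrist_force: [-0.7, -0.5, 0.6]
opening: 0.0345
```

```bash
python3 - <<'E'
from h import *
c=hold();tilt();q()
E
```

```text
tool z [-0.0052 -0.0118 -0.9999] q [  4.55  47.32  78.22 121.26  -0.65  -2.45]
sum 90.35 q5 -0.65 [  4.55  47.32  78.22 121.26  -0.65  -2.45] [ 1.000e-02 -6.457e+01  2.035e+01  1.200e-01 -4.000e-02  0.000e+00] [712.3  53.1 411.7] 74.93
```

Request:
{"op": "drive_tool", "data": {"rows": [[0.4,-0.2,0.4,0,0.6],[0.5,-0.22,0.7,0,0.6],[0.5,-0.22,0.7,0,0.6],[0.5,-0.22,0.7,0,0.6],[0.3,-0.1,0.5,0,0.6],[0,0,0,0,0.6]]}}

```text
time: 75.43
position: [0.6677, 0.0227, 0.3276]
orientation: [-179.4, -0.6, -172.9]
wrist_force: [-0.0, 0.7, -1.1]
opening: 0.0342
```

```bash
python3 - <<'E'
from h import *
c=hold();tilt();q();go(598.4,-13.7,180,-174.8)
E
```

```text
tool z [ 0.0047 -0.0108 -0.9999] q [ 2.34 30.51 31.64 90.89 -0.63 -4.79]
sum 89.76 q5 -0.63 [ 2.34 30.51 31.64 90.89 -0.63 -4.79] [-1.600e-01 -5.531e+01  2.523e+01  3.000e-02 -5.000e-02  0.000e+00] [674.   24.1 333.8] 75.68
at [674.   24.1 333.8] [-179.4    0.2 -172.9] q [ 2. 31. 32. 91. -1. -5.] F [-0.1  0.6  0.3] open 34.2 t 75.68
shift units (tool) [ 2.66 -0.94  5.13] spin rad 0.034 alt -3.108
```

Request:
{"op": "drive_tool", "data": {"rows": [[0.4,-0.15,0.5,0.034,0.6],[0.5,-0.18,0.8,0,0.6],[0.5,-0.18,0.9,0,0.6],[0.5,-0.18,0.9,0,0.6],[0.5,-0.18,0.9,0,0.6],[0.3,-0.1,0.7,0,0.6],[0,0,0.3,0,0.6],[0,0,0,0,0.6]]}}

```text
time: 76.35
position: [0.6182, -0.0118, 0.1897]
orientation: [-179.3, 2.3, -174.6]
wrist_force: [0.2, 0.1, -0.1]
opening: 0.0343
```

```bash
python3 - <<'E'
from h import *
c=hold();tilt();q();go(598.4,-13.7,110,-174.8)
E
```

```text
tool z [ 0.0453 -0.0094 -0.9989] q [-0.81 23.25 -1.42 62.73 -0.5  -6.2 ]
sum 87.4 q5 -0.5 [-0.81 23.25 -1.42 62.73 -0.5  -6.2 ] [-4.000e-02 -4.848e+01  2.541e+01 -3.700e-01 -3.000e-02  0.000e+00] [619.7 -11.6 192.5] 76.6
at [619.7 -11.6 192.5] [-179.2    2.5 -174.6] q [-1. 23. -1. 63. -1. -6.] F [ 1.   0.2 -0.4] open 34.1 t 76.6
shift units (tool) [ 0.71 -0.    2.75] spin rad 0.003 alt -3.138
```

Request:
{"op": "drive_tool", "data": {"rows": [[0.3,0,0.2,0,0.6],[0.3,0,0.4,0,0.6],[0.1,-0.03,0.5,0,0.6],[0,-0.03,0.5,0,0.6],[0,0,0.5,0,0.6],[0,0,0.3,0,0.6],[0,0,0,0,0.6]]}}

```text
time: 77.18
position: [0.6147, -0.0145, 0.1283]
orientation: [-179.1, 3.9, -174.4]
wrist_force: [-1.1, -0.1, 0.3]
opening: 0.0345
```

```bash
python3 - <<'E'
from h import *
c=hold();tilt();go(598.4,-13.7,69,-174.8)
d=read_camera('side');save(d,'s24',(180,120,320,240),5)
E
```

```text
tool z [ 0.0718 -0.0095 -0.9974] q [ -1.12  23.98 -10.07  51.83  -0.46  -6.65]
at [615.7 -14.6 130.5] [-179.1    4.  -174.5] q [ -1.  24. -10.  52.  -0.  -7.] F [-0.3 -0.6 -0. ] open 34.6 t 77.43
shift units (tool) [0.57 0.09 2.05] spin rad 0.006 alt -3.136
```

View pics/s24.png

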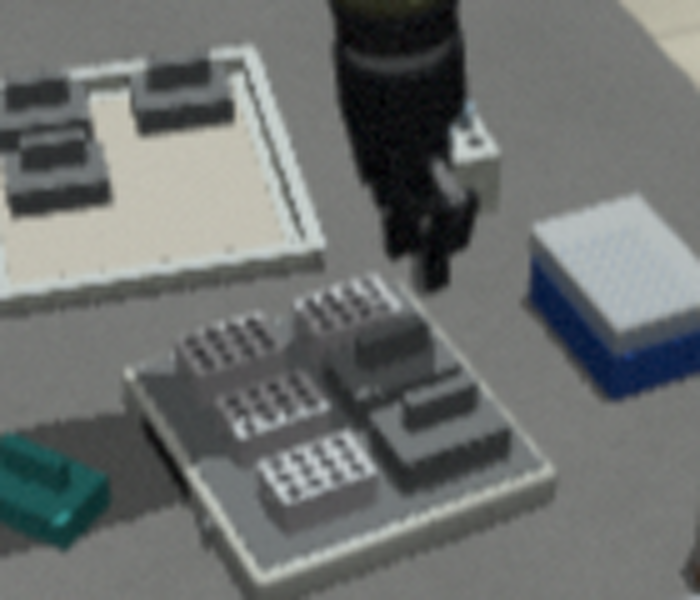

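Request:
{"op": "drive_tool", "data": {"rows": [[0.25,0.05,0,0,0.6],[0.25,0.04,0,0,0.6],[0.1,0,0.3,0,0.6],[0.02,0,0.4,0,0.6],[0,0,0.4,0,0.6],[0,0,0,0,0.6]]}}

```text
time: 77.98
position: [0.5972, -0.0139, 0.0966]
orientation: [-179.0, 4.3, -174.5]
wrist_force: [-0.9, 0.3, -0.4]
opening: 0.034
```

```bash
python3 - <<'E'
from h import *
c=hold();tilt();go(598.4,-13.7,69,-174.8)
E
```

```text
tool z [ 0.0813 -0.0096 -0.9966] q [ -1.09  23.67 -15.71  45.94  -0.46  -6.62]
at [600.2 -14.   99.8] [-179.     4.6 -174.4] q [ -1.  24. -16.  46.  -0.  -7.] F [-0.6  0.5  0.4] open 34.0 t 78.23
shift units (tool) [0.06 0.02 1.03] spin rad 0.006 alt -3.135
```

Request:
{"op": "drive_tool", "data": {"rows": [[0.05,0.02,0.35,0,0.6],[0.05,0,0.35,0,0.6],[0.05,0,0.3,0,0.6],[0,0,0,0,0.6]]}}

```text
time: 78.57
position: [0.6016, -0.0142, 0.0723]
orientation: [-178.9, 5.0, -174.4]
wrist_force: [-0.3, 0.4, 0.1]
opening: 0.0344
```

```bash
python3 - <<'E'
from h import *
c=hold();tilt();go(598.4,-13.7,69,-174.8)
E
```

```text
tool z [ 0.0926 -0.0099 -0.9957] q [ -1.1   24.92 -18.09  41.66  -0.46  -6.64]
at [603.2 -14.2  74.2] [-178.9    5.2 -174.4] q [ -1.  25. -18.  42.  -0.  -7.] F [-0.5  0.7  0.2] open 34.2 t 78.82
shift units (tool) [0.16 0.03 0.17] spin rad 0.006 alt -3.135
```

Request:
{"op": "drive_tool", "data": {"rows": [[0.14,0.03,0.12,0,0.6],[0,0,0,0,0.8],[0,0,0,0,1],[0,0,0,0,1],[0,0,0,0,1],[0,0,0,0,1],[0,0,0,0,1]]}}

```text
time: 79.4
position: [0.6, -0.0132, 0.0717]
orientation: [-179.0, 5.4, -174.4]
wrist_force: [-1.1, 0.1, 0.7]
opening: 0.0105
```

```bash
python3 - <<'E'
from h import *
c=hold();tilt();go(598.4,-13.7,69,-174.8)
E
```

```text
tool z [ 0.0956 -0.0089 -0.9954] q [ -1.04  24.7  -18.96  40.85  -0.41  -6.59]
at [600.  -13.2  71.7] [-179.     5.4 -174.4] q [ -1.  25. -19.  41.  -0.  -7.] F [-0.4  0.  -0.5] open 10.4 t 79.65
shift units (tool) [ 0.06 -0.01  0.09] spin rad 0.007 alt -3.135
```

Request:
{"op": "drive_tool", "data": {"rows": [[-0.03,0,-0.3,0,1],[-0.04,0,-0.4,0,1],[-0.04,0,-0.4,0,1],[-0.04,0,-0.4,0,1],[-0.04,0,-0.4,0,1],[-0.04,0,-0.5,0,1],[-0.04,0,-0.6,0,1],[-0.03,0,-0.4,0,1],[0,0,0,0,1]]}}

```text
time: 80.4
position: [0.5983, -0.0122, 0.181]
orientation: [-178.9, 5.3, -174.4]
wrist_force: [0.1, -0.1, -0.6]
opening: 0.0103
```

```bash
python3 - <<'E'
from h import *
c=hold();tilt();go(570.6,301.9,150,171.6)
d=read_camera('side');save(d,'s25',(130,80,300,240),4.5)
E
```

```text
tool z [ 0.0861 -0.0106 -0.9962] q [-0.88 19.75 -9.56 55.74 -0.53 -6.4 ]
at [595.8 -12.1 176.3] [-178.9    4.9 -174.5] q [ -1.  20. -10.  56.  -1.  -6.] F [-0.2  0.6 -0.5] open 10.9 t 80.65
shift units (tool) [-0.18 10.5   0.88] spin rad 0.243 alt -2.898
```

View pics/s25.png

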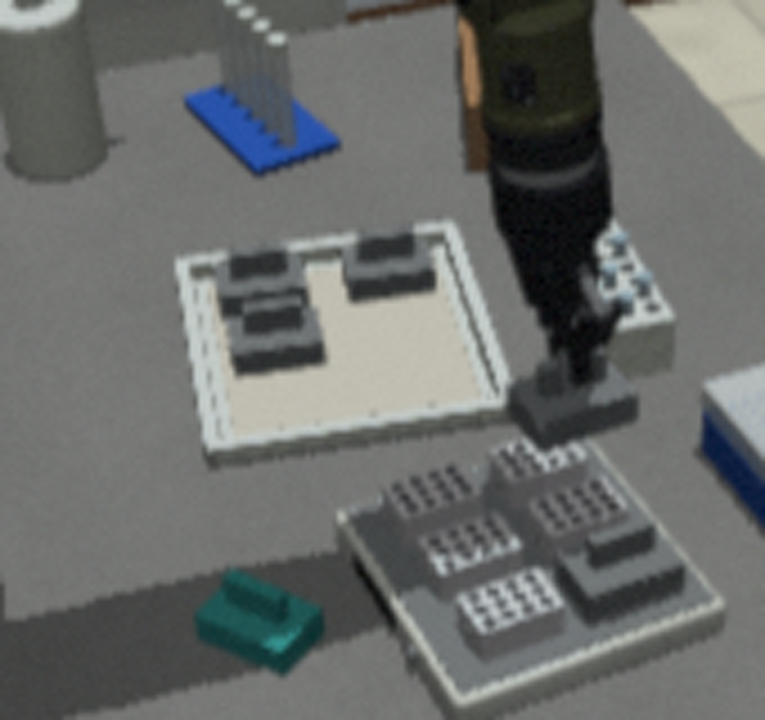

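Request:
{"op": "drive_tool", "data": {"rows": [[-0.02,0.5,0,0,1],[-0.02,0.9,0,0,1],[-0.02,0.98,0,0,1],[-0.02,0.98,0,0,1],[-0.02,0.98,0,0,1],[-0.02,0.98,0,0,1],[-0.02,0.98,0,0,1],[-0.02,0.98,0,0,1],[-0.02,0.98,0,0,1],[-0.02,0.8,0,0,1],[0,0.5,0,0.08,1],[0,0.1,0,0.08,1],[0,0,0,0.08,1],[0,0,0,0,1],[0,0,0,0,1]]}}

```text
time: 81.95
position: [0.5658, 0.2881, 0.1521]
orientation: [-179.4, 3.6, 171.2]
wrist_force: [0.1, -0.1, -1.0]
opening: 0.0105
```

```bash
python3 - <<'E'
from h import *
c=hold();tilt();go(570.6,301.9,80,171.6)
E
```

```text
tool z [ 0.0614 -0.0198 -0.9979] q [28.26 26.   -3.04 58.4  -2.67 37.2 ]
at [566.5 287.6 153.2] [-179.4    3.7  171. ] q [28. 26. -3. 58. -3. 37.] F [ 0.2 -0.6 -0.5] open 10.7 t 82.2
shift units (tool) [-0.06  0.49  2.44] spin rad -0.01 alt 3.131
```

Request:
{"op": "drive_tool", "data": {"rows": [[-0.03,0.25,0,-0.01,1],[-0.03,0.22,0.2,0,1],[0,0,0.4,0,1],[0,0,0.5,0,1],[0,0,0.5,0,1],[0,0,0.5,0,1],[0,0,0,0,1]]}}

```text
time: 82.78
position: [0.5787, 0.304, 0.0892]
orientation: [-179.7, 4.0, 171.7]
wrist_force: [-1.3, -0.3, -1.1]
opening: 0.0104
```

```bash
python3 - <<'E'
from h import *
c=hold();tilt();go(570.6,301.9,40,171.6)
E
```

```text
tool z [ 0.0743 -0.0118 -0.9972] q [29.   29.76 -6.03 50.81 -2.66 37.24]
at [581.  305.1  93.9] [-179.9    4.3  171.7] q [29. 30. -6. 51. -3. 37.] F [ 0.7  1.1 -1. ] open 10.7 t 83.03
shift units (tool) [ 0.33 -0.16  1.8 ] spin rad 0.001 alt -3.14
```

Request:
{"op": "drive_tool", "data": {"rows": [[0.13,-0.06,0.4,0,1],[0.13,-0.06,0.4,0,1],[0.13,-0.04,0.4,0,1],[0.08,0,0.3,0,1],[0,0,0,0,1]]}}

```text
time: 83.45
position: [0.5748, 0.3049, 0.0539]
orientation: [179.6, 5.0, 171.6]
wrist_force: [-0.9, -0.3, 0.0]
opening: 0.0108
```

```bash
python3 - <<'E'
from h import *
c=hold();tilt();go(570.6,301.9,39,171.6)
E
```

```text
tool z [ 0.09   -0.0033 -0.9959] q [ 29.24  30.69 -10.83  44.07  -2.68  37.49]
at [576.6 305.6  55.9] [179.4   5.1 171.6] q [ 29.  31. -11.  44.  -3.  37.] F [-0.6 -0.3 -0. ] open 10.2 t 83.7
shift units (tool) [ 0.18 -0.15  0.56] spin rad 0.0 alt -3.141
```

Request:
{"op": "drive_tool", "data": {"rows": [[0.09,-0.08,0.25,0,1],[0.09,-0.07,0.22,0,1],[0.05,0,0.1,0,1],[0,0,0,0,1]]}}

```text
time: 84.03
position: [0.5718, 0.3025, 0.0385]
orientation: [179.3, 5.3, 171.6]
wrist_force: [-0.3, 0.3, -0.8]
opening: 0.0106
```

```bash
python3 - <<'E'
from h import *
c=hold();tilt();go(570.6,301.9,38,171.6)
E
```

```text
tool z [ 9.530e-02 -5.000e-04 -9.955e-01] q [ 29.21  31.02 -13.09  41.12  -2.69  37.47]
at [573.  303.1  39.7] [179.2   5.4 171.6] q [ 29.  31. -13.  41.  -3.  37.] F [ 0.7  0.8 -0.1] open 10.5 t 84.28
shift units (tool) [ 0.07 -0.05  0.06] spin rad -0.0 alt 3.141
```

Request:
{"op": "drive_tool", "data": {"rows": [[0,-0.02,0.05,0,1],[0,0,0,0,0.8],[0,0,0,0,0.6],[0,0,0,0,0.6],[0,0,0,0,0.6],[-0.04,0,-0.4,0,0.6],[-0.05,0,-0.6,0,0.6],[-0.05,0,-0.7,0,0.6],[-0.05,0,-0.7,0,0.6],[-0.05,0,-0.7,0,0.6],[-0.05,0,-0.7,0,0.6],[0,0,-0.7,0,0.6],[0,0,0,0,0.6]]}}

```text
time: 85.37
position: [0.5682, 0.3009, 0.1787]
orientation: [179.3, 5.3, 171.6]
wrist_force: [0.2, -0.4, 1.1]
opening: 0.0338
```

```bash
python3 - <<'E'
from h import *
c=hold();tilt();q();go(604.3,-78.5,170,-174.8)
d=read_camera('side');save(d,'s26',(130,80,300,240),4.5)
E
```

```text
tool z [ 0.0842 -0.0069 -0.9964] q [29.24 24.7  -2.38 58.9  -2.7  37.52]
sum 85.98 q5 -2.7 [29.24 24.7  -2.38 58.9  -2.7  37.52] [ 1.000e-02 -5.093e+01  2.599e+01 -6.800e-01 -1.800e-01 -0.000e+00] [565. 299. 172.] 85.62
at [565. 299. 172.] [179.7   4.8 171.6] q [29. 25. -2. 59. -3. 38.] F [-0.1 -0.3 -0.1] open 34.4 t 85.62
shift units (tool) [ -3.13 -12.26   0.07] spin rad -0.237 alt 2.905
```

View pics/s26.png

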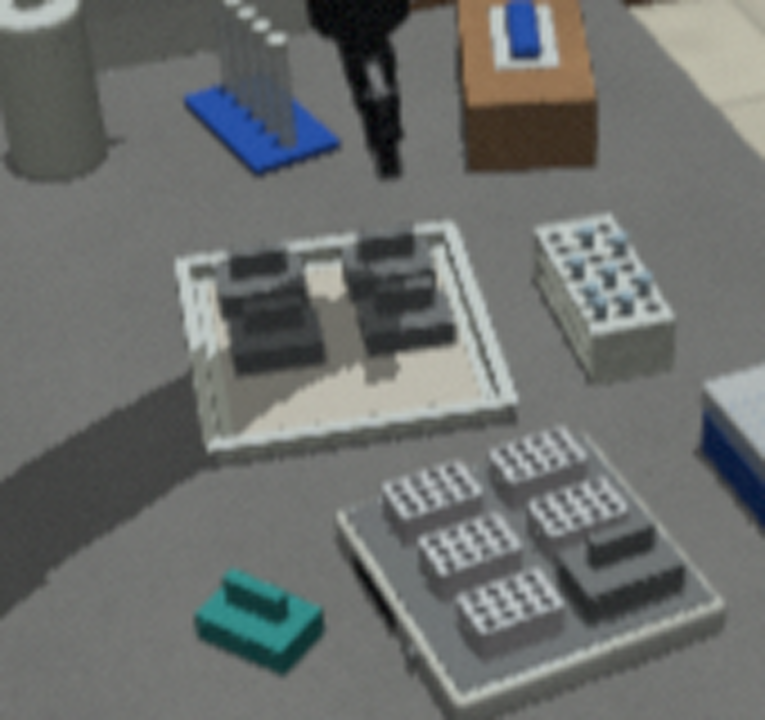

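Request:
{"op": "drive_tool", "data": {"rows": [[0,0,0,-0.119,0.6],[0,0,0,-0.118,0.6],[-0.01,-0.5,0,0,0.6],[-0.01,-0.9,-0.03,0,0.6],[-0.01,-0.98,-0.03,0,0.6],[-0.01,-0.98,-0.03,0,0.6],[-0.01,-0.98,-0.03,0,0.6],[-0.01,-0.98,-0.03,0,0.6],[-0.01,-0.98,-0.03,0,0.6],[-0.01,-0.98,-0.03,0,0.6],[-0.01,-0.98,-0.03,0,0.6],[-0.01,-0.98,-0.03,0,0.6],[-0.01,-0.98,-0.03,0,0.6],[0,-0.8,0,0,0.6],[0,-0.5,0,0,0.6],[0,-0.2,0,0,0.6],[0,0,0,0,0.6],[0,0,0,0,0.6]]}}

```text
time: 87.17
position: [0.5941, -0.0669, 0.1627]
orientation: [-179.0, 2.5, -173.8]
wrist_force: [-0.3, 0.8, 0.3]
opening: 0.034
```

```bash
python3 - <<'E'
from h import *
c=hold();tilt();q();go(604.3,-78.5,110,-174.8)
E
```

```text
tool z [ 0.047  -0.0135 -0.9988] q [ -6.06  21.98  -7.92  57.34  -0.48 -12.35]
sum 87.24 q5 -0.48 [ -6.06  21.98  -7.92  57.34  -0.48 -12.35] [-1.900e-01 -4.675e+01  2.480e+01 -4.200e-01 -4.000e-02  0.000e+00] [594.6 -65.9 163.6] 87.42
at [594.6 -65.9 163.6] [-178.9    2.6 -173.7] q [ -6.  22.  -8.  57.  -0. -12.] F [0.2 0.4 0. ] open 34.3 t 87.42
shift units (tool) [-0.27 -0.45  1.79] spin rad 0.019 alt -3.122
```

Request:
{"op": "drive_tool", "data": {"rows": [[-0.13,-0.22,0,0.019,0.6],[-0.1,-0.2,0,0,0.6],[0,0,0.3,0,0.6],[0,0,0.4,0,0.6],[0,0,0.5,0,0.6],[0,0,0.4,0,0.6],[0,0,0,0,0.6]]}}

```text
time: 88.0
position: [0.6088, -0.0778, 0.1146]
orientation: [-178.9, 2.9, -174.7]
wrist_force: [-0.4, 0.5, -0.0]
opening: 0.0343
```

```bash
python3 - <<'E'
from h import *
c=hold();tilt();go(604.3,-78.5,69,-174.8)
d=read_camera('side');save(d,'s27',(180,120,320,240),5)
E
```

```text
tool z [ 0.0581 -0.0145 -0.9982] q [ -7.06  25.   -10.27  51.32  -0.41 -12.33]
at [611.  -78.  118.4] [-178.9    3.2 -174.7] q [ -7.  25. -10.  51.  -0. -12.] F [-0.1  0.3  0.2] open 34.0 t 88.25
shift units (tool) [0.22 0.   1.65] spin rad 0.002 alt -3.14
```

View pics/s27.png

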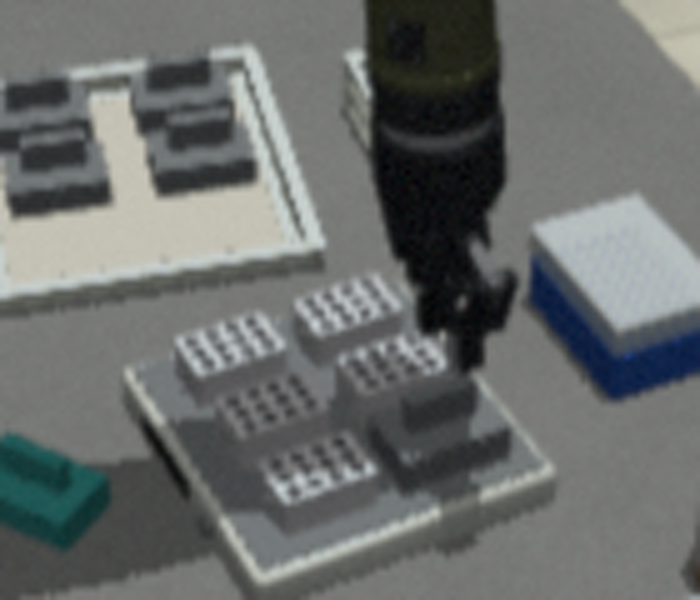

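Request:
{"op": "drive_tool", "data": {"rows": [[0.12,0,0.3,0,0.6],[0.12,0,0.35,0,0.6],[0.08,0,0.35,0,0.6],[0.05,0,0.35,0,0.6],[0,0,0.1,0,0.6],[0,0,0,0,0.6]]}}

```text
time: 88.8
position: [0.6042, -0.0801, 0.0751]
orientation: [-178.8, 3.7, -174.7]
wrist_force: [0.8, 0.4, -0.2]
opening: 0.034
```

```bash
python3 - <<'E'
from h import *
c=hold();tilt();go(604.3,-78.5,69.5,-174.8)
E
```

```text
tool z [ 0.0686 -0.0158 -0.9975] q [ -7.33  26.24 -15.25  44.5   -0.4  -12.62]
at [605.6 -80.2  76.6] [-178.7    3.8 -174.7] q [ -7.  26. -15.  44.  -0. -13.] F [-1.3 -0.9 -0.6] open 34.0 t 89.05
shift units (tool) [0.04 0.06 0.24] spin rad 0.002 alt -3.14
```

Request:
{"op": "drive_tool", "data": {"rows": [[0.03,0.03,0.14,0,0.6],[0.02,0.02,0.11,0,0.6],[0,0,0,0,0.8],[0,0,0,0,1],[0,0,0,0,1],[0,0,0,0,1],[0,0,0,0,1],[0,0,0,0,1]]}}

```text
time: 89.72
position: [0.6059, -0.0781, 0.0703]
orientation: [-178.8, 4.1, -174.6]
wrist_force: [0.8, -0.1, 1.0]
opening: 0.0107
```

```bash
python3 - <<'E'
from h import *
c=hold();tilt();go(604.3,-78.5,69.5,-174.8)
E
```

```text
tool z [ 0.0723 -0.0146 -0.9973] q [ -7.18  26.46 -15.96  43.36  -0.31 -12.5 ]
at [605.9 -78.1  70.3] [-178.8    4.1 -174.7] q [ -7.  26. -16.  43.  -0. -12.] F [ 0.1  0.5 -0.3] open 10.3 t 89.97
shift units (tool) [ 0.06 -0.01  0.03] spin rad 0.003 alt -3.139
```

Request:
{"op": "drive_tool", "data": {"rows": [[-0.02,0,-0.3,0,1],[-0.03,0,-0.4,0,1],[-0.03,0,-0.4,0,1],[-0.03,0,-0.4,0,1],[-0.03,0,-0.4,0,1],[-0.03,0,-0.5,0,1],[-0.03,0,-0.6,0,1],[-0.02,0,-0.4,0,1],[0,0,0,0,1]]}}

```text
time: 90.72
position: [0.6043, -0.0768, 0.1786]
orientation: [-178.7, 3.9, -174.7]
wrist_force: [-0.4, -0.4, -0.6]
opening: 0.0106
```

```bash
python3 - <<'E'
from h import *
c=hold();tilt();go(558.8,222.8,150,171.6)
d=read_camera('side');save(d,'s28',(130,80,300,240),4.5)
E
```

```text
tool z [ 0.0628 -0.0157 -0.9979] q [ -7.    21.75  -6.7   57.87  -0.46 -12.29]
at [601.8 -76.5 174.1] [-178.8    3.5 -174.7] q [ -7.  22.  -7.  58.  -0. -12.] F [ 0.9  0.1 -0.9] open 10.4 t 90.97
shift units (tool) [ 0.5  10.07  0.8 ] spin rad 0.239 alt -2.902
```

View pics/s28.png

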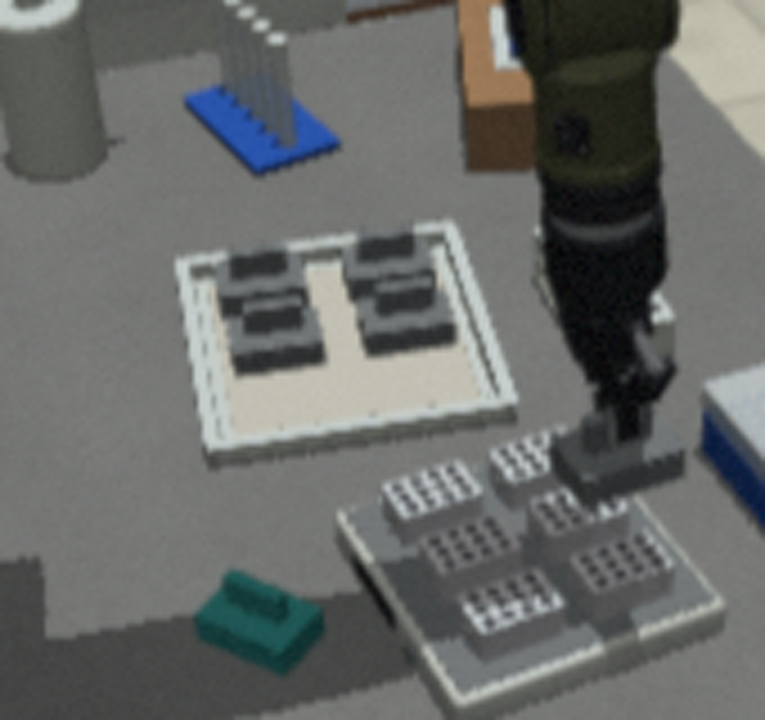

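Request:
{"op": "drive_tool", "data": {"rows": [[0.04,0.5,0,0,1],[0.04,0.9,0,0,1],[0.04,0.98,0,0,1],[0.04,0.98,0,0,1],[0.04,0.98,0,0,1],[0.04,0.98,0,0,1],[0.04,0.98,0,0,1],[0.04,0.98,0,0,1],[0.04,0.98,0,0,1],[0.04,0.8,0,0,1],[0,0.5,0,0.08,1],[0,0.2,0,0.08,1],[0,0,0,0.08,1],[0,0,0,0,1],[0,0,0,0,1]]}}

```text
time: 92.27
position: [0.5488, 0.2364, 0.1526]
orientation: [-179.4, 2.3, 171.2]
wrist_force: [-1.0, -0.4, -1.1]
opening: 0.0109
```

```bash
python3 - <<'E'
from h import *
c=hold();tilt();go(558.8,222.8,80,171.6)
E
```

```text
tool z [ 0.0395 -0.0155 -0.9991] q [24.11 23.09 -7.73 57.48 -1.74 33.02]
at [549.7 235.3 153.4] [-179.5    2.4  171.1] q [24. 23. -8. 57. -2. 33.] F [ 0.3  0.6 -0.5] open 10.7 t 92.52
shift units (tool) [-0.36 -0.37  2.45] spin rad -0.009 alt 3.132
```

Request:
{"op": "drive_tool", "data": {"rows": [[-0.12,-0.18,0,-0.009,1],[-0.1,-0.16,0.2,0,1],[0,0,0.4,0,1],[0,0,0.5,0,1],[0,0,0.5,0,1],[0,0,0.5,0,1],[0,0,0,0,1]]}}

```text
time: 93.1
position: [0.5616, 0.2176, 0.0894]
orientation: [-179.5, 2.7, 171.4]
wrist_force: [-1.0, -0.2, -0.2]
opening: 0.0106
```

```bash
python3 - <<'E'
from h import *
c=hold();tilt();go(558.8,222.8,40,171.6)
E
```

```text
tool z [ 0.0519 -0.012  -0.9986] q [ 22.2   25.85 -12.88  48.77  -1.76  30.69]
at [564.2 219.6  93.8] [-179.8    3.   171.5] q [ 22.  26. -13.  49.  -2.  31.] F [-0.3  0.2 -0.1] open 10.7 t 93.35
shift units (tool) [0.19 0.08 1.79] spin rad -0.002 alt 3.139
```

Request:
{"op": "drive_tool", "data": {"rows": [[0.1,0.04,0.4,0,1],[0.1,0.03,0.4,0,1],[0.08,0,0.4,0,1],[0.06,0,0.3,0,1],[0,0,0,0,1]]}}

```text
time: 93.77
position: [0.5622, 0.2251, 0.0537]
orientation: [179.8, 3.7, 171.5]
wrist_force: [-0.5, 0.4, -0.8]
opening: 0.0109
```

```bash
python3 - <<'E'
from h import *
c=hold();tilt();go(558.8,222.8,38,171.6)
E
```

```text
tool z [ 0.0678 -0.0056 -0.9977] q [ 22.75  27.49 -16.71  42.34  -1.8   31.23]
at [563.9 225.5  55.5] [179.7   3.9 171.5] q [ 23.  27. -17.  42.  -2.  31.] F [ 0.3  0.1 -0.2] open 10.5 t 94.02
shift units (tool) [ 0.16 -0.12  0.58] spin rad -0.003 alt 3.139
```

Request:
{"op": "drive_tool", "data": {"rows": [[0.08,-0.06,0.25,0,1],[0.08,-0.05,0.25,0,1],[0.04,0,0.12,0,1],[0,0,0,0,1]]}}

```text
time: 94.35
position: [0.5598, 0.2232, 0.0365]
orientation: [179.6, 4.1, 171.4]
wrist_force: [0.2, -0.7, -0.3]
opening: 0.0108
```

```bash
python3 - <<'E'
from h import *
c=hold();tilt();go(558.8,222.8,37,171.6)
E
```

```text
tool z [ 0.0733 -0.0034 -0.9973] q [ 22.7   28.09 -18.84  39.26  -1.8   31.19]
at [561.2 223.8  37.9] [179.6   4.2 171.4] q [ 23.  28. -19.  39.  -2.  31.] F [-0.1 -0.   0.1] open 10.3 t 94.6
shift units (tool) [ 0.07 -0.04  0.03] spin rad -0.003 alt 3.139
```

Request:
{"op": "drive_tool", "data": {"rows": [[0,-0.02,0.05,0,1],[0,0,0,0,0.8],[0,0,0,0,0.6],[0,0,0,0,0.6],[0,0,0,0,0.6],[-0.04,0,-0.4,0,0.6],[-0.05,0,-0.6,0,0.6],[-0.05,0,-0.7,0,0.6],[-0.05,0,-0.7,0,0.6],[-0.05,0,-0.7,0,0.6],[-0.05,0,-0.7,0,0.6],[0,0,-0.7,0,0.6],[0,0,0,0,0.6]]}}

```text
time: 95.68
position: [0.5591, 0.222, 0.177]
orientation: [179.6, 4.1, 171.4]
wrist_force: [-0.4, 0.8, -0.1]
opening: 0.0343
```

```bash
python3 - <<'E'
from h import *
c=hold();go(420,0,220,171.6)
E
```

```text
at [555.6 220.4 170.5] [180.    3.5 171.5] q [23. 21. -8. 58. -2. 31.] F [ 0.  -0.3 -0.4] open 34.3 t 95.93
shift units (tool) [ 3.38 -7.94 -1.65] spin rad -0.003 alt 3.139
```

Request:
{"op": "drive_tool", "data": {"rows": [[0.4,-0.5,-0.1,0,0.6],[0.55,-0.9,-0.1,0,0.6],[0.55,-0.9,-0.1,0,0.6],[0.55,-0.9,-0.1,0,0.6],[0.55,-0.9,-0.1,0,0.6],[0.55,-0.9,-0.1,0,0.6],[0.55,-0.9,-0.1,0,0.6],[0.55,-0.9,-0.1,0,0.6],[0.55,-0.9,-0.1,0,0.6],[0.55,-0.9,-0.1,0,0.6],[0.55,-0.9,-0.1,0,0.6],[0,-0.4,0,0,0.6],[0,0,0,0,0.6]]}}

```text
time: 97.02
position: [0.3129, -0.0561, 0.1757]
orientation: [-179.5, 1.7, 171.8]
wrist_force: [0.6, -0.1, -0.0]
opening: 0.0341
```

```bash
python3 - <<'E'
from h import *
c=hold();go(420,0,220,171.6)
d=read_camera('side');save(c,'t30',s=1.5);save(c,'t30b',(55,155,185,280),5);save(d,'s30',(130,80,380,330),2.8);save(c,'t30c',(340,180,440,260),7)
E
```

```text
at [315.2 -54.1 176.3] [-179.6    1.8  172.1] q [ -9.  -5. -39.  54.  -0.  -1.] F [-0.3  0.6  0.1] open 34.6 t 97.27
shift units (tool) [-3.21  2.27 -1.46] spin rad 0.008 alt -3.134
```

View pics/t30.png

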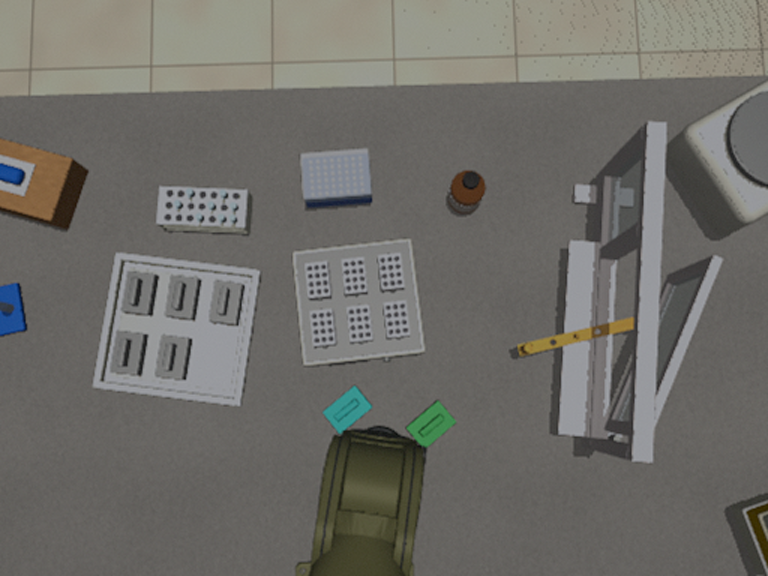

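View pics/t30b.png

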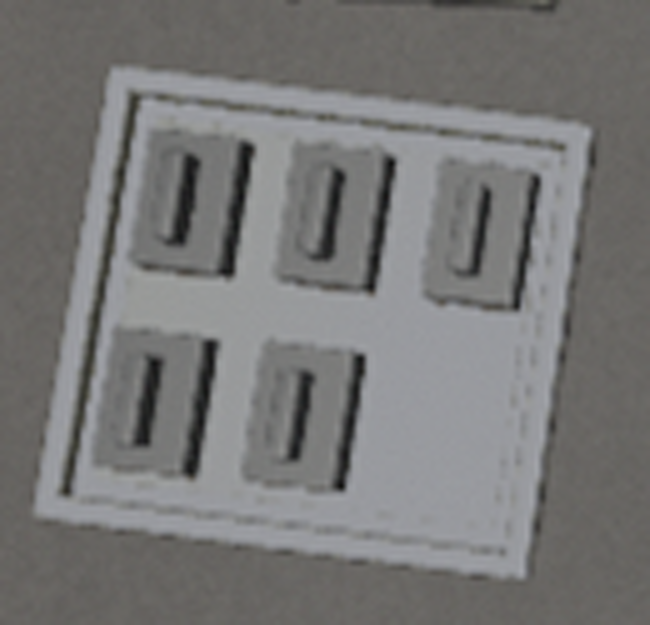

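View pics/s30.png

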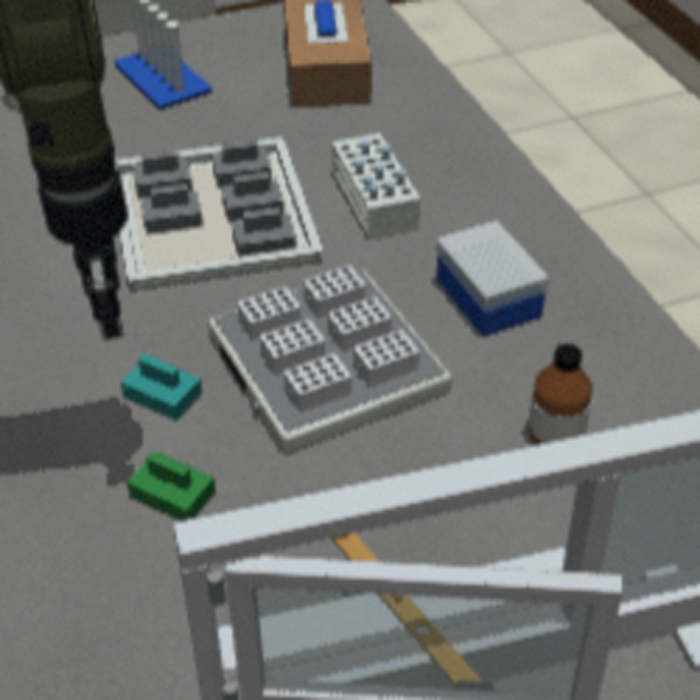

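View pics/t30c.png

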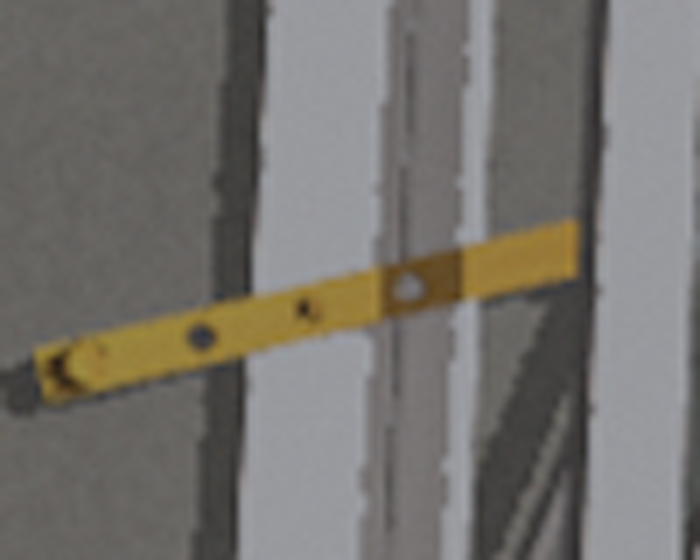

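```bash
python3 - <<'E'
from h import *
c=read_camera('top')
f=lambda p,z:(atz(c,(340+p[0]/7,180+p[1]/7),z)*1000)
h3,h1=f((202,336),.0675),f((409,286),.0675)
print(h3.round(1),h1.round(1),np.linalg.norm(h3-h1),'h2',((h1+h3)/2).round(1),'knobtop',f((88,362),.0995).round(1))
t=np.load('poses.npy')[1]
for p in [(192,200),(335,210),(482,232),(157,402),(303,417)]:
    P=atz(c,(55+(p[0]-8)/5,155+p[1]/5),.056);d=P[:2]-t[:2];a=t[2]
    print(((d[0]*np.cos(a)+d[1]*np.sin(a))*1000).round(0),((-d[0]*np.sin(a)+d[1]*np.cos(a))*1000).round(0))
E
```

```text
[ 473.3 -353.2   67.5] [ 490.  -430.3   67.5] 78.90476538481728 h2 [ 481.7 -391.7   67.5] knobtop [ 462.9 -304.8   99.5]
53.0 70.0
57.0 -7.0
55.0 -86.0
-55.0 70.0
-53.0 -8.0
```

```bash
python3 - <<'E'
from h import *
print(manip.job_done()); print(monitor.state()['time'])
E
```

```text
the job is handed in; nothing more can be done
None
the job is handed in; nothing more can be done
```

The job is handed in at about 97 s of the 210 s allowed. No verdict was reported, so what follows is from my own checks.

- **Covers:** I pulled all five grey covers off their blocks and laid them in the white tray. The last pictures show all six blocks bare and the covers on the tray floor with their ribs up. Rib-top positions in the tray frame come out at about x = ±55 mm and y = +70, -8 and -86 mm, inside the limits of ±88 and ±98 mm. The positions read about 7 to 10 mm below the intended y; part of that is rough pixel reading.
- **Vent pane:** The pane is ajar and the stay lies level across the sill, with the peg through its middle hole. The hole measures 2.2 mm sideways from the peg. That is within the 4 mm limit and close to the play in the hole, so the spring is probably pulling the stay against the peg. I judged the seated height only from the pictures.
- **Left alone:** The bottle, tip box, tube rack and both coloured look-alikes stand where they were in the first pictures. The arm was clear of everything when I handed in.
- **Problem on the way:** The tool drifted off vertical by up to about 9° during moves, and by 5° or less when gripping and placing covers. I corrected it several times by pushing the arm against its joint limits.
- **Disturbances:** I noticed no knocked cover and no slackened grip.

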